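Charge the bone mill: raise the hood, scoop in the bones, lid, shut, start

TASK

Load the ball mill with this case's bones: lift the clear hood over until it stays open by itself, then with the scoop bring every bone from the sample pan into the grinding bowl, never touching a bone with the gripper fingers. Lay the scoop back flat in the instrument tray, set the lid squarely on the bowl, shut the hood, and only then press the green start button. Leave the other things on the bench where they are.

Things in the scene. Friction and masses are not known exactly. Their poses are not given: they have to be found in the camera images.
- mill: small one-bowl ball mill, white housing with grey motor block, fixed to the bench. Origin on the bench under the bowl's axis; x away from the robot (control panel at -x, motor block 115 mm high at x 105 to 165 mm), y towards the free side (the hood's hinge is at -y), z up. Housing x -185 to 105 mm, y -77 to 105 mm, top (deck) 75 mm above the bench
- bowl_rim (a point): centre of the mouth of the steel grinding bowl, at rim height (127 mm above the bench), frame parallel to the mill's. Bowl outside diameter 104 mm, inside 96 mm, 74 mm deep; it is fixed in the mill and stands 52 mm above the deck. Three small steel grinding balls are already fixed in its bottom
- hood_hinge (a point): middle of the hood's hinge axis (the axis is the mill's x), 105 mm to the -y side of the bowl's axis, 85 mm above the bench
- hood (a joint): angle (rad) of the clear, dark-edged safety hood over the bowl: 0 shut, 1.66 open against its stop; opening lifts the +y side up and over towards -y. The hood (136 x 136 mm, top 104 mm above the hinge) has a counterweight behind the hinge: left alone below about 0.84 rad it falls shut, beyond that it swings on and rests open. Lifting takes about 3 N at the handle. Open, it stands wholly on the -y side of the bowl
- hood_handle (a point): middle of the hood's red handle, a round bar of 12 mm diameter and 100 mm length parallel to the hinge axis, standing on two 50 mm posts at its ends on the hood's top; 158 mm out and 154 mm up from the hinge when shut. It moves with the hood. When the hood is open the bar stands 50 mm to the -y side of the hood's then upright top plate, and the hood's edge reaches 15 to 30 mm higher than the bar
- start (a joint): travel (m) of the green start button on the control panel: 0 released, 0.006 fully down; pressed straight down against a spring (5 N fully down), springs back by itself
- start_top (a point): centre of the green start button's top face (diameter 26 mm), 135 mm to the -x side of the bowl's axis, about 93 mm above the bench; the shut hood's wall is 67 mm away in +x
- pan: narrow stainless sample pan, fixed to the bench. Origin at the centre of its underside, x along its length (roughly away from the robot), z up. Flat inner floor 200 x 74 mm, 3 mm above the bench; long walls upright, top 55 mm above the bench; both ends lean outwards 15 degrees from upright, to the same height (inside length at the top 228 mm)
- scoop: loose flat steel scoop, blue handle, 0.14 kg; holds four or five bones. Origin at the centre of its floor's underside; nose (front edge) at x -28 mm, handle to +x, z up. Floor 56 x 62 mm, 2 mm thick; side walls 26 mm high, slightly splayed, from 15 mm behind the nose; back wall 32 mm high. Handle, a bar 14 mm wide (y), 12 mm thick, rises at 45 degrees from the back wall: x 27, z 26 to x 112, z 111 mm
- scoop_grip (a point): point on the handle's centre line at which to grip the scoop across its 14 mm width: 86.5 mm behind (+x) and 85.5 mm above the scoop's origin
- tray: shallow steel instrument tray, fixed to the bench, outside 220 x 170 x 18 mm, walls and floor 3 mm. Origin at the centre of its underside, x along its length. The scoop starts in it and goes back in it; the forceps lie along its +y wall
- lid: loose steel lid of the grinding bowl, 0.22 kg. Origin at the centre of its underside, z up. A plug of 86 mm diameter and 10 mm height (goes inside the bowl), above it a flange of 104 mm diameter and 6 mm thickness (rests on the rim), above that an upright black knob of 26 mm diameter from 16 to 54 mm above the origin. Stands on its plug on the bench at the start. Seated, its origin is 10 mm below bowl_rim
- pot: bystander: closed white specimen pot with red cap, 68 mm diameter, 62 mm high; origin at the centre of its underside
- vial: bystander: amber bottle, 32 mm diameter, 75 mm high; origin at the centre of its underside
- marker: bystander: blue marker pen lying down, 110 x 13 x 13 mm; origin at the middle of its underside
- tape: bystander: flat yellow tape roll, 80 mm diameter, 20 mm high; origin at the centre of its underside
- forceps: bystander: steel forceps, 130 mm long, lying in the tray along its +y wall; origin near the middle of their underside
- bone1: a loose cream-coloured knuckle bone, 32 x 28 x 17 mm, 15 g, a thick Y of three rounded ends (radius about 9 mm); origin at its middle; it starts in the sample pan, clear of the 75 mm of floor farthest from the robot. May be absent (then None). The gripper's fingers must not touch it
- bone2: a loose cream-coloured knuckle bone, 32 x 28 x 17 mm, 15 g, a thick Y of three rounded ends (radius about 9 mm); origin at its middle; it starts in the sample pan, clear of the 75 mm of floor farthest from the robot. May be absent (then None). The gripper's fingers must not touch it
- bone3: a loose cream-coloured knuckle bone, 32 x 28 x 17 mm, 15 g, a thick Y of three rounded ends (radius about 9 mm); origin at its middle; it starts in the sample pan, clear of the 75 mm of floor farthest from the robot. May be absent (then None). The gripper's fingers must not touch it
- bone4: a loose cream-coloured knuckle bone, 32 x 28 x 17 mm, 15 g, a thick Y of three rounded ends (radius about 9 mm); origin at its middle; it starts in the sample pan, clear of the 75 mm of floor farthest from the robot. May be absent (then None). The gripper's fingers must not touch it
- bone5: a loose cream-coloured knuckle bone, 32 x 28 x 17 mm, 15 g, a thick Y of three rounded ends (radius about 9 mm); origin at its middle; it starts in the sample pan, clear of the 75 mm of floor farthest from the robot. May be absent (then None). The gripper's fingers must not touch it
- bone6: a loose cream-coloured knuckle bone, 32 x 28 x 17 mm, 15 g, a thick Y of three rounded ends (radius about 9 mm); origin at its middle; it starts in the sample pan, clear of the 75 mm of floor farthest from the robot. May be absent (then None). The gripper's fingers must not touch it

How it is judged (in metres and radians):
On the way, in this order (a step that is already met when the one before it is completed fails the run):
1. the hood has been lifted over its balance point and rests open by itself, nobody holding it (value of joint hood above 1.55 rad and velocity of joint hood below 0.05 rad/s and contact force between the arm and hood below 0.1 N), for 0.3 s.
2. every bone is in the grinding bowl, the hood still resting open (horizontal distance between each of bone1, bone2, bone3, bone4, bone5, bone6 and bowl_rim below 0.046 m and z of bone1 in the frame of bowl_rim between -0.09 and -0.004 m and z of bone2 in the frame of bowl_rim between -0.09 and -0.004 m and z of bone3 in the frame of bowl_rim between -0.09 and -0.004 m and z of bone4 in the frame of bowl_rim between -0.09 and -0.004 m and z of bone5 in the frame of bowl_rim between -0.09 and -0.004 m and z of bone6 in the frame of bowl_rim between -0.09 and -0.004 m and value of joint hood above 1.55 rad), for 0.3 s.
3. the lid is seated level on the bowl and let go (horizontal distance between lid and bowl_rim below 0.007 m and z of lid in the frame of bowl_rim between -0.014 and -0.007 m and angle between lid's own z axis and vertical below 0.06 rad and contact force between the fingers and lid below 0.1 N), for 0.3 s.
4. the hood is shut (value of joint hood below 0.04 rad and horizontal distance between lid and bowl_rim below 0.007 m and z of lid in the frame of bowl_rim between -0.014 and -0.007 m and angle between lid's own z axis and vertical below 0.06 rad), for 0.2 s.
5. the green start button is pressed home (value of joint start above 0.0045 m and value of joint hood below 0.04 rad).
At the end, for the whole second after the job is handed in: All bones inside the bowl; lid seated on its rim, within 7 mm of centred and 0.06 rad of level; hood shut (under 0.04 rad); start button pressed after that and released; scoop flat (0.2 rad) on the tray floor, within 60 mm lengthways, 55 mm sideways of its centre; all at rest (all of step 4 and horizontal distance between each of bone1, bone2, bone3, bone4, bone5, bone6 and bowl_rim below 0.046 m and z of bone1 in the frame of bowl_rim between -0.09 and -0.004 m and z of bone2 in the frame of bowl_rim between -0.09 and -0.004 m and z of bone3 in the frame of bowl_rim between -0.09 and -0.004 m and z of bone4 in the frame of bowl_rim between -0.09 and -0.004 m and z of bone5 in the frame of bowl_rim between -0.09 and -0.004 m and z of bone6 in the frame of bowl_rim between -0.09 and -0.004 m and value of joint start below 0.002 m and x of scoop in the frame of tray between -0.06 and 0.06 m and y of scoop in the frame of tray between -0.055 and 0.055 m and z of scoop in the frame of tray below 0.02 m and angle between scoop's own z axis and vertical below 0.2 rad and linear speed of each of scoop, lid below 0.02 m/s); the robot touches nothing.
It fails at once if a gripper finger touches a bone (contact force between the fingers and bone1 above 0.3 N or contact force between the fingers and bone2 above 0.3 N or contact force between the fingers and bone3 above 0.3 N or contact force between the fingers and bone4 above 0.3 N or contact force between the fingers and bone5 above 0.3 N or contact force between the fingers and bone6 above 0.3 N).
It fails at once if the pot, vial, marker, tape or forceps are pushed aside (more than 30 mm, forceps 40 mm) (distance of any of pot, vial, marker, tape from where it was at the start of the episode above 0.03 m or distance of forceps from where it was at the start of the episode above 0.04 m).
It fails at once if the pot or the vial is knocked over (angle between any of pot, vial's own z axis and vertical above 0.6 rad).
Of bone1, bone2, bone3, bone4, bone5, bone6 only 3 to 6 are there at a start; the rules pass over those that are not, and their reading is None.
At some moment in a run one of lid may be knocked a few centimetres aside while the robot is not near it.
It also fails if it takes over 208 s, if anything falls off the work surface, if the arm or the gripper's body presses on something with over 40 N, if the wrist force passes 120 N, or if a joint passes its speed limit or range.

ROBOT

A 6-joint arm with a two-finger parallel gripper is mounted at the origin on the work surface. World frame = base frame: x ahead of the robot, y to its left, z up, the work surface at z = 0. Lengths are in m, angles in degrees, forces in N, time in s.
With the tool pointing down it reaches from about 0.4 to 0.825 m from the base axis. Payload 7 kg.
Tool frame: the origin (TCP) lies at the very end of the fingers, on their centre line; the grasp point (between the pads) lies 19 mm behind it (ctrl.grip_depth is the z of the grasp point in the tool frame, in m); z points along the fingers, y is the direction in which the jaws open and shut (so a half turn about z gives the same grasp; the last joint's range is limited). The gripper opens to 88 mm and grips with 3 to 60 N. Pads are 19 mm wide; open, the fingers measure 130 mm over their backs; the gripper's body (78 mm by 193 mm) begins 47 mm behind the grasp point.
Start: joints at [84.803, 20.546, 0.682, 0, -70.136, -16.507], TCP at [0.25, 0.627, 0.227] pointing down, gripper open.
Joint ranges: [-176.03, 176.03], [-82.01, 121.73], [-58.28, 71.71], [-173.87, 95.51], [-174.79, -0.11], [-173.66, 173.66]. Speed limits (degrees/s): [136.94, 136.94, 172.46, 180, 180, 180].

INTERFACE

Orientations are given as [roll, pitch, yaw] about the fixed x, y, z axes, in that order (R = Rz(yaw) Ry(pitch) Rx(roll)).
In Python, from plant import telemetry, snapshot, job, models, ctrl gives the robot as it stands.
- The arm moves only by the tool jog_arm, never from a script. Its argument "targets" is text: rows parted by semicolons, each of 7 numbers parted by spaces: the shift along the tool's x, y, z in m, then the turn, a rotation vector about the tool's x, y, z in degrees, then the gripper command: -1 is shut, 1 is fully open, values between are in proportion. A call has exactly 8 rows; each row is the pose to reach, as a shift and turn from the pose measured when the call began, along the tool's axes at that moment; what a row does not reach only later rows make up. A row lasts 1/8 s, in which the tool goes at most 62.5 mm and 10.7 degrees, less where a joint would pass 70% of its speed; a pose out of reach is approached as far as the arm can. A call with a gripper value outside its range is refused whole. The fingers move at their own pace and stop on an object; the grip force is fixed at half the most. Time passes only in rows, so rows that repeat a pose let the fingers close, or fill a call up. It gives the time, the measured TCP pose, the force and the opening at its end, in the units of the state.
- telemetry.get_obs(): the state, without advancing time (a new reading comes with each control period).
- snapshot(name): name is "scene" or "top"; returns a dict with "img" (400x640x3 uint8, red, green, blue), "range_z" (400x640 float32, m along the optical axis (not along the pixel's ray), 0 where there is no reading), "intrinsics" (3x3 intrinsics, pixels), "R" (3x3) and "t" (3): a world point X has camera coordinates R X + t. Camera axes: x right, y down, z forward; pixel columns grow to the right and rows downward; lengths in m; the calibration is good to about 2 mm. A picture is of the moment at which its call begins.
- job.close_job(): hands the job in, once; it reports no verdict.
Trained networks look in a picture, given as the dict that the camera call returned (one of the last four; its "shot" number tells which), for a name from the list of things; names that differ only in an ending like _2 or _b are one class to them, and where a whole thing is asked for, a point or a joint stands for the part that bears it (a point fixed in the world has none). Each returns a list of dicts, best first, with "conf" (0 to 1); they miss things now and then, are a little off and sometimes report something else, mostly with a low value. They report only what shows in the picture. A call takes as long as a camera call.
- models.cut_out(name, picture): "region" (400x640 bool, what is visible of it) and "uv" ([column, row] in pixels, amid what is visible of it).
- models.spot_point(name, picture): "uv" ([column, row] in pixels: a listed point, or the origin of a listed thing).
The state is a dict: "clock": time; "joint_pos": joint angles; "qvel": joint speeds; "tau": joint torques, N m; "tool_pos": TCP position; "orientation": TCP orientation; "force": force on the tool from outside, world axes, zero at the start; "moment": the same for the moment, N m; "opening": finger opening in m.
Only numpy, scipy, OpenCV 4.12 (cv2) and the standard library are available. Lean on these libraries where they do the work, as an engineer would, in place of code of your own. Each camera call takes 0.05 s, during which the arm holds its last target.

## Working session

There is one attempt and no reset: what is moved stays moved. The work goes in short steps, Python scripts to look and compute and a tool call to move; the robot and the scene stay as the last step left them, time stands still between calls to the robot, and variables do not carry over. Pictures are saved under pics/ and viewed, and the job is handed in when it is done.

Besides the shell and the picture viewer there is one more tool, called after "Emit:" by a JSON object that holds its "fn" and its "kwargs". jog_arm: Moves the arm, as the interface text tells. Its arguments: {"type":"object","properties":{"targets":{"type":"string"}},"required":["targets"]}

```bash
ls -la; mkdir -p pics; cat > h.py <<'E'
import numpy as np, cv2
from scipy.spatial.transform import Rotation as Ro
from plant import telemetry, snapshot, job, models, ctrl
def world(p,uv,z=None,depth=None):
    K=np.array(p["intrinsics"]);R=np.array(p["R"]);t=np.array(p["t"])
    d=np.linalg.inv(K)@np.array([uv[0],uv[1],1.])
    if z is not None:
        o=-R.T@t; w=R.T@d; return o+w*(z-o[2])/w[2]
    if depth is None: depth=p["range_z"][int(round(uv[1])),int(round(uv[0]))]
    return R.T@(d*depth-t)
def cloud(p):
    K=np.array(p["intrinsics"]);R=np.array(p["R"]);t=np.array(p["t"])
    v,u=np.mgrid[0:400,0:640]; z=p["range_z"].astype(float)
    d=np.stack([(u-K[0,2])/K[0,0]*z,(v-K[1,2])/K[1,1]*z,z],-1)
    W=(d-t)@R; W[z==0]=np.nan
    return W
def proj(p,X):
    c=np.array(p["R"])@np.array(X)+np.array(p["t"]); q=np.array(p["intrinsics"])@c; return q[:2]/q[2]
def save(p,n,crop=None,s=1):
    im=p["img"][:,:,::-1]
    if crop: im=im[crop[1]:crop[3],crop[0]:crop[2]]
    if s!=1: im=cv2.resize(im,None,fx=s,fy=s,interpolation=cv2.INTER_CUBIC)
    cv2.imwrite("pics/"+n+".png",im)
def st():
    o=telemetry.get_obs(); print({k:np.round(o[k],4).tolist() for k in ("clock","joint_pos","tool_pos","orientation","force","opening")}); return o
E
python3 - <<'E'
from h import *
st(); print(ctrl.grip_depth)
for n in("scene","top"):
    p=snapshot(n); save(p,n+"0"); print(n,p["intrinsics"],p["R"],p["t"])
    W=cloud(p)
    for k in ["mill","bowl_rim","hood_hinge","hood_handle","start_top","pan","scoop","scoop_grip","tray","lid","pot","vial","marker","tape","forceps"]:
        r=models.spot_point(k,p)
        if r: print(k,[(round(q["conf"],2),np.round(q["uv"]).tolist()) for q in r[:2]], np.round(world(p,r[0]["uv"]),3))
        else: print(k,None)
E
```

```text
total 12
drwxr-xr-x  3 agent agent 4096 Dec  7 09:51 .
drwxr-xr-x 23 root  root  4096 Dec  7 09:51 ..
drwxr-xr-x  2 agent agent 4096 Dec  7 09:51 pics
{'clock': 0.0, 'joint_pos': [84.8027, 20.5903, 0.6355, -0.0226, -70.1352, -16.5064], 'tool_pos': [0.2495, 0.6267, 0.2256], 'orientation': [179.9076, -0.0052, -21.7114], 'force': [0.9677, -0.5793, 0.0218], 'opening': 0.0877}
-0.0188
scene [[372.50905884   0.         318.84938142]
 [  0.         372.50905884 199.20692988]
 [  0.           0.           1.        ]] [[-0.04386468  0.99879605 -0.02196208]
 [ 0.53142281  0.00471243 -0.84709361]
 [-0.84597026 -0.04882864 -0.53098972]] [-0.06123333 -0.17040024  1.65078504]
mill [(0.58, [258.0, 240.0])] [ 0.708 -0.068  0.115]
bowl_rim [(0.54, [411.0, 211.0])] [0.456 0.385 0.042]
hood_hinge [(0.82, [219.0, 215.0]), (0.57, [431.0, 212.0])] [ 0.554 -0.22   0.087]
hood_handle [(0.91, [269.0, 175.0]), (0.67, [297.0, 291.0])] [ 0.527 -0.058  0.214]
start_top None
pan [(0.91, [322.0, 229.0]), (0.48, [409.0, 211.0])] [0.507 0.093 0.003]
scoop [(0.63, [408.0, 210.0])] [0.435 0.378 0.033]
scoop_grip [(0.
[... 969 characters left out ...]
 (0.48, [405.0, 258.0])] [0.499 0.096 0.003]
pan [(0.78, [336.0, 236.0])] [0.502 0.089 0.005]
scoop [(0.91, [223.0, 274.0]), (0.18, [250.0, 166.0])] [0.407 0.402 0.007]
scoop_grip [(0.96, [219.0, 241.0])] [0.496 0.393 0.093]
tray [(0.59, [217.0, 270.0])] [0.416 0.417 0.006]
lid [(0.76, [278.0, 260.0]), (0.39, [281.0, 203.0])] [0.442 0.247 0.051]
pot [(0.81, [281.0, 202.0]), (0.72, [345.0, 233.0])] [0.596 0.234 0.062]
vial [(0.67, [280.0, 261.0]), (0.44, [309.0, 157.0])] [0.44  0.24  0.055]
marker [(0.74, [252.0, 166.0]), (0.47, [222.0, 272.0])] [0.704 0.319 0.011]
tape [(0.68, [353.0, 135.0])] [ 0.787  0.035 -0.001]
forceps [(0.72, [330.0, 263.0]), (0.55, [196.0, 272.0])] [0.43  0.108 0.019]
```

View pics/scene0.png

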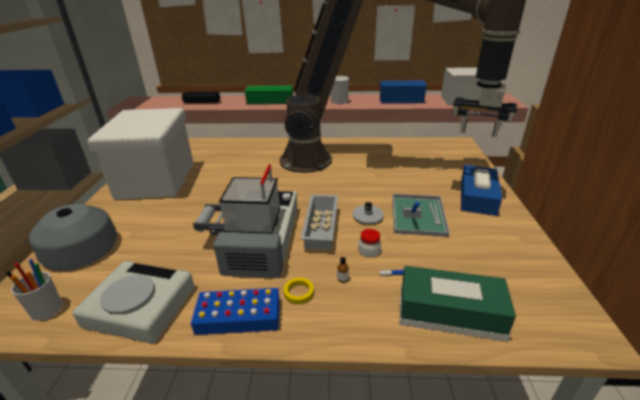

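View pics/top0.png

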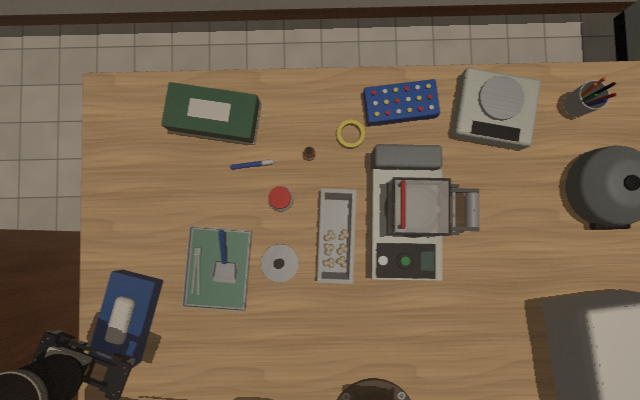

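```bash
python3 - <<'E'
from h import *
p=snapshot("top"); save(p,"top1",(170,110,490,320),2.5)
W=cloud(p)
def rect(mask,name):
    P=W[mask][:,:2]; P=P[~np.isnan(P).any(1)]
    r=cv2.minAreaRect((P*1000).astype(np.float32)); print(name,len(P),np.round(r[0],1),np.round(r[1],1),round(r[2],2))
for k in ["mill","hood","pan","tray","scoop","lid","pot","bone1"]:
    r=models.cut_out(k,p)
    for q in r[:7]:
        m=q["region"]; rect(m,k+" %.2f"%q["conf"])
# mill by height
X,Y,Z=W[...,0],W[...,1],W[...,2]
box=(X>.3)&(X<.85)&(Y<.05)&(Y>-.3)
for lo,hi in((.065,.085),(.105,.125),(.17,.20),(.225,.26)):
    rect(box&(Z>lo)&(Z<hi),"mill z%.3f"%lo)
box=(X>.3)&(X<.85)&(Y>.03)&(Y<.18)
rect(box&(Z>.045)&(Z<.065),"pan rim"); 
E
```

```text
mill 0.96 11034 [ 566.4 -141.1] [278.1 376.3] 86.98
mill 0.52 229 [418.8 479.6] [ 25.2 120.6] 88.08
hood 0.68 4290 [ 567.3 -159.9] [240.9 139.2] 87.22
pan 0.79 2820 [507.1  90.2] [ 98.5 255.1] 87.77
tray 0.96 4420 [421.7 421.7] [180.7 228.5] 84.49
tray 0.25 500 [608.4 238.7] [62.5 65.8] 43.79
scoop 0.79 666 [454.5 392.7] [ 61.5 142.3] 82.97
lid 0.72 1122 [434.5 246.8] [ 98.7 100.8] 88.17
pot 0.79 519 [610.  237.8] [64.  70.3] 62.29
pot 0.66 11096 [ 559.2 -142.2] [276.1 350.9] 87.73
pot 0.66 82 [469.6 110.7] [24.7 29.9] 88.76
bone1 0.65 83 [467.5  75.1] [24.8 29.3] 44.03
bone1 0.62 55 [506.5 108.6] [22.  21.9] 89.11
bone1 0.55 63 [430.4 114.4] [24.6 21.9] 88.71
bone1 0.52 79 [468.3 110.8] [24.7 27.2] 88.76
bone1 0.51 79 [433.5  74.8] [29.4 21.2] 43.77
mill z0.065 4387 [ 617.5 -150. ] [286.7 468.2] 87.68
mill z0.105 1601 [620.3 -95. ] [173.2 233.1] 88.35
mill z0.170 3136 [ 570.5 -111. ] [141.4 137.9] 87.43
mill z0.225 242 [572.7 -56.5] [ 10.3 110.2] 87.98
pan rim 1094 [562.4  95.2] [375.  128.3] 5.07
```

View pics/top1.png

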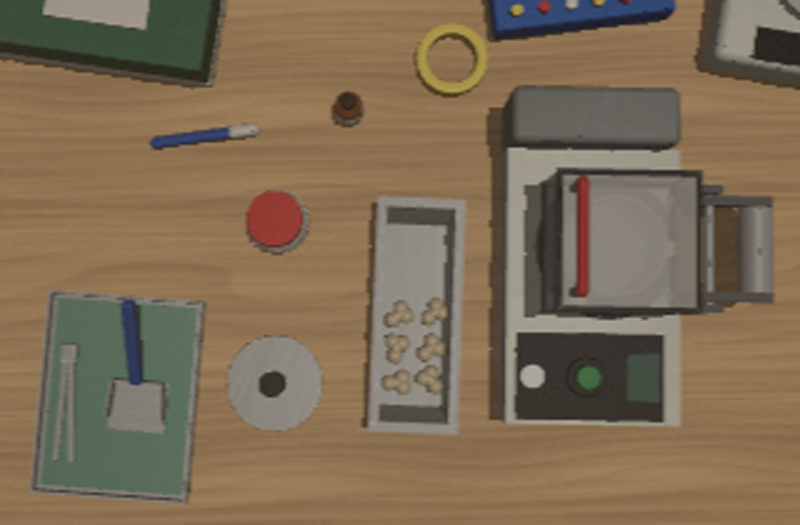

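```bash
cat >> h.py <<'E'
import json,os
def log():
    o=telemetry.get_obs(); 
    with open("log.jsonl","a") as f: f.write(json.dumps({k:np.array(o[k]).tolist() for k in("clock","joint_pos","tool_pos","orientation")})+"\n")
E
python3 - <<'E'
from h import *
log()
p=snapshot("top"); W=cloud(p); X,Y,Z=W[...,0],W[...,1],W[...,2]
def linefit(P,name):
    v=cv2.fitLine(P.astype(np.float32),cv2.DIST_HUBER,0,.001,.001).ravel()
    a=np.degrees(np.arctan2(v[1],v[0])); a=(a+90)%180-90
    print(name,len(P),"ang %.2f"%a,"pt",np.round(v[2:],4))
# mill: +y edge of deck : for each image row, leftmost deck pixel
def edge(mask,side,axis):
    pts=[]
    if axis=='row':
        for r in range(400):
            c=np.where(mask[r])[0]
            if len(c)>5: pts.append(W[r,c[0] if side=='min' else c[-1],:2])
    else:
        for q in range(640):
            c=np.where(mask[:,q])[0]
            if len(c)>5: pts.append(W[c[0] if side=='min' else c[-1],q,:2])
    return np.array(pts)
deck=(X>.36)&(X<.7)&(Y<.03)&(Y>-.25)&(Z>.068)&(Z<.082)
e=edge(deck,'min','row'); linefit(e[5:-5],"mill +y edge"); 
e=edge(deck&(X<.5),'max','row'); linefit(e[5:-5],"mill -y edge")
e=edge(deck&(X<.5),'max','col'); linefit(e[5:-5],"mill near edge")
h=(Z>.232)&(Z<.26)&(X>.4)&(X<.7)&(Y<.1)&(Y>-.2); linefit(W[h][:,:2],"handle"); print(W[h].mean(0), np.percentile(W[h][:,0],[1,99]))
top=(Z>.17)&(Z<.2)&(X>.4)&(X<.7)&(Y<.1)&(Y>-.25)
for s,a in(('min','row'),('max','row'),('min','col'),('max','col')):
    e=edge(top,s,a); linefit(e[6:-6],"hood "+s+a)
# pan
pm=(Z>.048)&(Z<.062)&(X>.36)&(X<.66)&(Y>.03)&(Y<.15)
for s,a in(('min','row'),('max','row'),('min','col'),('max','col')):
    e=edge(pm,s,a) if a=='col' else edge(pm,s,a); linefit(e[4:-4],"pan "+s+a)
tm=models.cut_out("tray",p)[0]["region"]
for s,a in(('min','row'),('max','row'),('min','col'),('max','col')):
    e=edge(tm,s,a); linefit(e[6:-6],"tray "+s+a)
print("button",world(p,[405.2,260.8],z=.093),world(p,[405.2,260.8]))
sm=models.cut_out("scoop",p)[0]["region"]
hd=sm&(p["img"][...,2].astype(int)>p["img"][...,0].astype(int)+30); linefit(W[hd][:,:2],"scoop handle"); print(hd.sum())
fl=sm&~hd&(Z<.012)
r=cv2.minAreaRect((W[fl][:,:2]*1000).astype(np.float32)); print("scoop floor",r)
pts=W[hd]; i=np.argsort(pts[:,0]); print(np.round(pts[i[::12]],4))
lm=models.cut_out("lid",p)[0]["region"]; k=lm&(Z>.045)&(Z<.07); print("knob",W[k].mean(0),k.sum()); k=lm&(Z<.03); 
c,rad=cv2.minEnclosingCircle((W[k][:,:2]*1000).astype(np.float32)); print(c,rad, np.nanmedian(W[k][:,2]))
E
```

```text
mill +y edge 102 ang -1.97 pt [ 0.5224 -0.0037]
mill -y edge 35 ang -2.24 pt [ 0.444  -0.1821]
mill near edge 61 ang 88.77 pt [ 0.3876 -0.0835]
handle 239 ang -2.00 pt [ 0.5719 -0.0563]
[ 0.57191952 -0.05633452  0.24407691] [0.51851003 0.62548293]
hood minrow 47 ang -1.73 pt [ 0.5641 -0.0411]
hood maxrow 47 ang -2.54 pt [ 0.5678 -0.1799]
hood mincol 47 ang 88.06 pt [ 0.6373 -0.1293]
hood maxcol 47 ang 88.75 pt [ 0.5035 -0.0956]
pan minrow 87 ang -3.53 pt [0.483  0.1375]
pan maxrow 87 ang -3.41 pt [0.497  0.0452]
pan mincol 31 ang 88.69 pt [0.6287 0.0851]
pan maxcol 31 ang 86.31 pt [0.3811 0.0929]
tray minrow 74 ang -6.00 pt [0.4021 0.5051]
tray maxrow 74 ang -5.62 pt [0.4184 0.3343]
tray mincol 57 ang 83.57 pt [0.5314 0.4083]
tray maxcol 57 ang 83.68 pt [0.3118 0.4091]
button [ 0.43555233 -0.08490488  0.093     ] [ 0.435883   -0.08382199  0.09934905]
scoop handle 126 ang 0.00 pt [0. 0.]
126
scoop floor ((413.93408203125, 396.1300048828125), (60.174598693847656, 59.04610061645508), 77.97425842285156)
[[0.4372 0.3909 0.032 ]
 [0.446  0.39   0.0492]
 [0.4541 0.3892 0.0531]
 [0.4625 0.395  0.0633]
 [0.4705 0.3936 0.0698]
 [0.4785 0.3923 0.0757]
 [0.489  0.3891 0.0909]
 [0.4968 0.3894 0.1012]
 [0.5045 0.389  0.1031]
 [0.5122 0.3905 0.108 ]
 [0.5196 0.3883 0.1178]]
knob [0.43410401 0.24687784 0.05403024] 80
(433.88470458984375, 248.0774383544922) 54.072906494140625 0.016384670541726678
```

```bash
cat >> h.py <<'E'
def cur():
    o=telemetry.get_obs(); return np.array(o["tool_pos"]),Ro.from_euler("xyz",o["orientation"],degrees=True)
def down(yaw,tilt=0): # tilt: nose-down turn about tool y (deg)
    return Ro.from_euler("xyz",[180,0,yaw],degrees=True)*Ro.from_euler("y",tilt,degrees=True)
def gp(pos_grasp,R): # TCP for a grasp-point position
    return np.array(pos_grasp)+R.apply([0,0,0.0188])
def rows(wps,start=None):
    """wps: list of (tcp,R,grip,nrows). prints calls of 8 rows relative to start of every call"""
    p0,R0=cur() if start is None else start
    seq=[]; a,Ra=p0,R0
    for (b,Rb,g,n) in wps:
        rv=(Ra.inv()*Rb).as_rotvec()
        if n*0.06<np.linalg.norm(b-a)-1e-6 or n*10.5<np.degrees(np.linalg.norm(rv))-1e-6: print("WARN n",n,np.linalg.norm(b-a),np.degrees(np.linalg.norm(rv)))
        for i in range(1,n+1):
            seq.append((a+(np.array(b)-a)*i/n,Ra*Ro.from_rotvec(rv*i/n),g))
        a,Ra=np.array(b),Rb
    while len(seq)%8: seq.append(seq[-1])
    for c in range(0,len(seq),8):
        out=[]
        for (q,Rq,g) in seq[c:c+8]:
            d=R0.inv().apply(q-p0); w=np.degrees((R0.inv()*Rq).as_rotvec())
            out.append(" ".join("%.3f"%(x+0.) for x in d)+" "+" ".join("%.1f"%(x+0.) for x in w)+" %g"%g)
        print("; ".join(out)); p0,R0=seq[c+7][0],seq[c+7][1]
E
python3 - <<'E'
from h import *
rows([(np.array([.572,-.0563,.33]),down(-2),-.2,15),(np.array([.572,-.0563,.30]),down(-2),-.2,1)])
E
```

```text
0.037 0.034 -0.007 0.0 -0.0 -1.3 -0.2; 0.074 0.069 -0.014 0.0 -0.0 -2.6 -0.2; 0.110 0.103 -0.021 0.0 -0.0 -3.9 -0.2; 0.147 0.138 -0.028 0.0 -0.0 -5.3 -0.2; 0.184 0.172 -0.034 0.0 -0.0 -6.6 -0.2; 0.221 0.206 -0.041 0.0 -0.0 -7.9 -0.2; 0.258 0.241 -0.048 0.0 -0.0 -9.2 -0.2; 0.295 0.275 -0.055 0.0 -0.0 -10.5 -0.2
0.030 0.041 -0.007 0.0 -0.0 -1.3 -0.2; 0.060 0.081 -0.014 0.0 -0.0 -2.6 -0.2; 0.090 0.122 -0.021 0.0 -0.0 -3.9 -0.2; 0.120 0.162 -0.028 0.0 -0.0 -5.3 -0.2; 0.150 0.203 -0.034 0.0 -0.0 -6.6 -0.2; 0.180 0.243 -0.041 0.0 -0.0 -7.9 -0.2; 0.209 0.284 -0.048 0.0 -0.0 -9.2 -0.2; 0.209 0.284 -0.018 0.0 -0.0 -9.2 -0.2
```

Emit:
{"fn": "jog_arm", "kwargs": {"targets": "0.037 0.034 -0.02 0 0 -1.3 -0.2; 0.074 0.069 -0.04 0 0 -2.6 -0.2; 0.110 0.103 -0.055 0 0 -4 -0.2; 0.147 0.138 -0.06 0 0 -5.3 -0.2; 0.184 0.172 -0.065 0 0 -6.6 -0.2; 0.221 0.206 -0.07 0 0 -8 -0.2; 0.258 0.241 -0.075 0 0 -9.2 -0.2; 0.295 0.275 -0.08 0 0 -10.5 -0.2"}}

```text
clock: 3.25
tool_pos: [0.4224, 0.2609, 0.3071]
orientation: [-180.0, -0.0, -11.1]
force: [-0.1, 0.2, 0.4]
opening: 0.0352
```

```bash
python3 - <<'E'
from h import *
log();st()
rows([(np.array([.572,-.0563,.31]),down(-2),-.2,8)])
E
```

```text
{'clock': 3.25, 'joint_pos': [54.432, 0.8165, -13.5716, 0.0044, -75.5624, 24.4235], 'tool_pos': [0.4224, 0.2609, 0.3071], 'orientation': [-179.9567, -0.0243, -11.1434], 'force': [-0.1387, 0.1697, 0.425], 'opening': 0.0352}
0.026 0.035 -0.000 -0.0 -0.0 -1.1 -0.2; 0.052 0.071 -0.001 -0.0 -0.0 -2.3 -0.2; 0.078 0.106 -0.001 -0.0 -0.0 -3.4 -0.2; 0.104 0.141 -0.002 -0.0 -0.0 -4.6 -0.2; 0.130 0.176 -0.002 -0.0 -0.0 -5.7 -0.2; 0.156 0.212 -0.002 -0.0 -0.0 -6.9 -0.2; 0.182 0.247 -0.003 -0.0 -0.0 -8.0 -0.2; 0.208 0.282 -0.003 -0.0 -0.0 -9.1 -0.2
```

Emit:
{"fn": "jog_arm", "kwargs": {"targets": "0.026 0.035 0 0 0 -1.1 -0.2; 0.052 0.071 0 0 0 -2.3 -0.2; 0.078 0.106 0 0 0 -3.4 -0.2; 0.104 0.141 -0.001 0 0 -4.6 -0.2; 0.13 0.176 -0.001 0 0 -5.7 -0.2; 0.156 0.212 -0.001 0 0 -6.9 -0.2; 0.182 0.247 -0.001 0 0 -8 -0.2; 0.208 0.282 -0.001 0 0 -9.1 -0.2"}}

```text
clock: 4.25
tool_pos: [0.5725, -0.0573, 0.3082]
orientation: [-180.0, -0.1, -2.0]
force: [1.1, 0.9, 0.8]
opening: 0.0353
```

```bash
python3 - <<'E'
from h import *
log();st()
p=snapshot("scene"); save(p,"s2",(180,100,420,300),3)
rows([(np.array([.572,-.0563,.22]),down(-2),-.2,4),(np.array([.572,-.0563,.22]),down(-2),-1,4)])
E
```

```text
{'clock': 4.25, 'joint_pos': [13.7345, 8.7035, -4.6613, -0.0293, -76.5697, 74.2669], 'tool_pos': [0.5725, -0.0573, 0.3082], 'orientation': [-179.9547, -0.0554, -2.0054], 'force': [1.1085, 0.8929, 0.7838], 'opening': 0.0353}
-0.001 -0.001 0.022 0.0 -0.0 -0.0 -0.2; -0.001 -0.002 0.044 0.0 -0.0 -0.0 -0.2; -0.002 -0.003 0.066 0.0 -0.0 -0.0 -0.2; -0.002 -0.004 0.088 0.1 -0.0 -0.0 -0.2; -0.002 -0.004 0.088 0.1 -0.0 -0.0 -1; -0.002 -0.004 0.088 0.1 -0.0 -0.0 -1; -0.002 -0.004 0.088 0.1 -0.0 -0.0 -1; -0.002 -0.004 0.088 0.1 -0.0 -0.0 -1
```

View pics/s2.png

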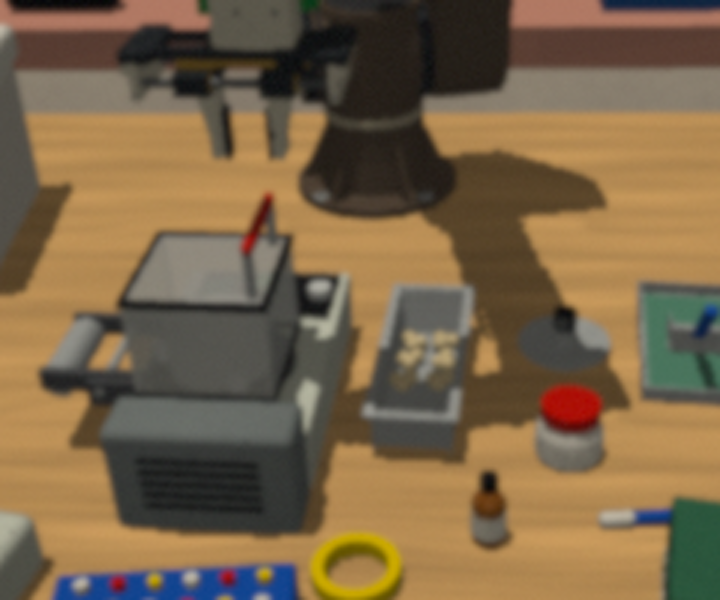

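```bash
python3 - <<'E'
from h import *
st()
rows([(np.array([.572,-.0563,.22]),down(-2),-.2,4),(np.array([.572,-.0563,.22]),down(-2),-1,4)])
E
```

```text
{'clock': 4.3, 'joint_pos': [13.4123, 8.9133, -4.5223, 0.0582, -76.5708, 74.545], 'tool_pos': [0.5739, -0.0607, 0.3076], 'orientation': [179.9438, -0.0089, -2.0292], 'force': [2.79, -2.0024, 1.5696], 'opening': 0.0349}
-0.001 -0.001 0.022 0.0 -0.0 -0.0 -0.2; -0.001 -0.002 0.044 0.0 -0.0 -0.0 -0.2; -0.002 -0.003 0.066 0.0 -0.0 -0.0 -0.2; -0.002 -0.004 0.088 0.1 -0.0 -0.0 -0.2; -0.002 -0.004 0.088 0.1 -0.0 -0.0 -1; -0.002 -0.004 0.088 0.1 -0.0 -0.0 -1; -0.002 -0.004 0.088 0.1 -0.0 -0.0 -1; -0.002 -0.004 0.088 0.1 -0.0 -0.0 -1
```

Emit:
{"fn": "jog_arm", "kwargs": {"targets": "-0.001 -0.004 0.02 0 0 0 -0.2; -0.002 -0.004 0.045 0 0 0 -0.2; -0.002 -0.004 0.07 0 0 0 -0.2; -0.002 -0.004 0.088 0 0 0 -0.2; -0.002 -0.004 0.088 0 0 0 -0.2; -0.002 -0.004 0.088 0 0 0 -1; -0.002 -0.004 0.088 0 0 0 -1; -0.002 -0.004 0.088 0 0 0 -1"}}

```text
clock: 5.3
tool_pos: [0.5723, -0.0588, 0.2205]
orientation: [179.7, -0.1, -2.0]
force: [2.3, -10.8, -0.7]
opening: 0.0108
```

```bash
python3 - <<'E'
from h import *
log();st()
E
```

```text
{'clock': 5.3, 'joint_pos': [13.7855, 11.4061, -12.8971, 0.2849, -65.7135, 74.0819], 'tool_pos': [0.5723, -0.0588, 0.2205], 'orientation': [179.7456, -0.0549, -2.0152], 'force': [2.2522, -10.8477, -0.6612], 'opening': 0.0108}
```

```bash
python3 - <<'E'
import numpy as np
r=np.hypot(158,154)/1000;a0=np.arctan2(154,158)
def f(t0,t1,n=8):
    for t in np.linspace(t0,t1,n+1)[1:]:
        print("0 %.3f %.3f 0 0 0 -1;"%(r*(np.cos(a0+t0)-np.cos(a0+t)), -r*(np.sin(a0+t)-np.sin(a0+t0))),end=" ")
    print()
f(0,.5);f(.5,1.05);f(1.05,1.62)
E
```

```text
0 0.010 -0.010 0 0 0 -1; 0 0.020 -0.018 0 0 0 -1; 0 0.031 -0.027 0 0 0 -1; 0 0.043 -0.034 0 0 0 -1; 0 0.055 -0.041 0 0 0 -1; 0 0.067 -0.047 0 0 0 -1; 0 0.080 -0.052 0 0 0 -1; 0 0.093 -0.057 0 0 0 -1; 
0 0.015 -0.004 0 0 0 -1; 0 0.030 -0.007 0 0 0 -1; 0 0.045 -0.009 0 0 0 -1; 0 0.060 -0.010 0 0 0 -1; 0 0.075 -0.010 0 0 0 -1; 0 0.090 -0.008 0 0 0 -1; 0 0.105 -0.006 0 0 0 -1; 0 0.120 -0.003 0 0 0 -1; 
0 0.015 0.004 0 0 0 -1; 0 0.030 0.010 0 0 0 -1; 0 0.044 0.017 0 0 0 -1; 0 0.058 0.024 0 0 0 -1; 0 0.071 0.033 0 0 0 -1; 0 0.084 0.042 0 0 0 -1; 0 0.096 0.052 0 0 0 -1; 0 0.107 0.063 0 0 0 -1;
```

Emit:
{"fn": "jog_arm", "kwargs": {"targets": "0 0.011 -0.009 0.2 0 0 -1; 0 0.021 -0.018 0.2 0 0 -1; 0 0.032 -0.027 0.2 0 0 -1; 0 0.044 -0.034 0.2 0 0 -1; 0 0.056 -0.041 0.2 0 0 -1; 0 0.068 -0.047 0.2 0 0 -1; 0 0.081 -0.052 0.2 0 0 -1; 0 0.094 -0.057 0.2 0 0 -1"}}

```text
clock: 6.3
tool_pos: [0.5685, -0.1533, 0.2788]
orientation: [180.0, -0.0, -2.0]
force: [-2.6, 2.2, -0.3]
opening: 0.0111
```

```bash
python3 - <<'E'
from h import *
log();o=st()
p=np.array(o["tool_pos"]); 
# estimate theta from handle pos, hinge from start grasp
s=np.array([.5723,-.0605,.239]); yh=np.array([np.sin(np.radians(2)),np.cos(np.radians(2)),0]); H=s-.158*yh; H[2]-=.154
g=p+[0,0,.0188]; d=g-H; print("r",np.hypot(d@yh,d[2]),"theta",np.arctan2(d[2],d@yh)-np.arctan2(154,158))
E
```

```text
{'clock': 6.3, 'joint_pos': [3.9533, 10.7465, -5.9524, 0.0546, -73.259, 84.0105], 'tool_pos': [0.5685, -0.1533, 0.2788], 'orientation': [179.9524, -0.0473, -2.0204], 'force': [-2.6418, 2.2158, -0.2586], 'opening': 0.0111}
r 0.2223183784273482 theta 0.5010086018918399
```

Emit:
{"fn": "jog_arm", "kwargs": {"targets": "0 0.015 -0.003 0 0 0 -1; 0 0.03 -0.006 0 0 0 -1; 0 0.045 -0.008 0 0 0 -1; 0 0.06 -0.009 0 0 0 -1; 0 0.075 -0.009 0 0 0 -1; 0 0.09 -0.007 0 0 0 -1; 0 0.105 -0.005 0 0 0 -1; 0 0.12 -0.002 0 0 0 -1"}}

```text
clock: 7.3
tool_pos: [0.5636, -0.2743, 0.2803]
orientation: [180.0, 0.0, -2.0]
force: [-4.7, 1.9, -1.4]
opening: 0.0115
```

```bash
cat >>h.py <<'E'
def theta():
    o=st(); p=np.array(o["tool_pos"])
    s=np.array([.5723,-.0605,.239]); yh=np.array([np.sin(np.radians(2)),np.cos(np.radians(2)),0]); H=s-.158*yh; H[2]-=.154
    g=p+[0,0,.0188]; d=g-H; print("r",np.hypot(d@yh,d[2]),"theta",np.arctan2(d[2],d@yh)-np.arctan2(154,158),g)
E
python3 - <<'E'
from h import *
log();theta()
E
```

```text
{'clock': 7.3, 'joint_pos': [-8.1083, 14.4291, -0.9909, 0.044, -74.6125, 96.0621], 'tool_pos': [0.5636, -0.2743, 0.2803], 'orientation': [179.9612, 0.0368, -2.0345], 'force': [-4.7041, 1.8582, -1.362], 'opening': 0.0115}
r 0.2212577839953645 theta 1.0540390524957064 [ 0.56358797 -0.27431324  0.29905714]
```

Emit:
{"fn": "jog_arm", "kwargs": {"targets": "-0.001 0.015 0.004 0 0 0 -1; -0.001 0.03 0.01 0 0 0 -1; -0.002 0.044 0.017 0 0 0 -1; -0.002 0.058 0.024 0 0 0 -1; -0.002 0.071 0.033 0 0 0 -1; -0.002 0.084 0.042 0 0 0 -1; -0.002 0.096 0.052 0 0 0 -1; -0.002 0.107 0.063 0 0 0 -1"}}

```text
clock: 8.3
tool_pos: [0.5585, -0.3816, 0.2163]
orientation: [180.0, -0.0, -2.0]
force: [6.9, 2.6, -1.8]
opening: 0.0104
```

```bash
python3 - <<'E'
from h import *
log();theta()
p=snapshot("scene"); save(p,"s3",(120,80,360,280),3)
E
```

```text
{'clock': 8.3, 'joint_pos': [-17.8695, 21.002, 0.0147, -0.0012, -68.978, 105.8512], 'tool_pos': [0.5585, -0.3816, 0.2163], 'orientation': [179.9916, -0.0337, -2.0188], 'force': [6.8757, 2.5915, -1.7688], 'opening': 0.0104}
r 0.2218896768666039 theta 1.6257809051579537 [ 0.55854046 -0.38158932  0.23514656]
```

View pics/s3.png

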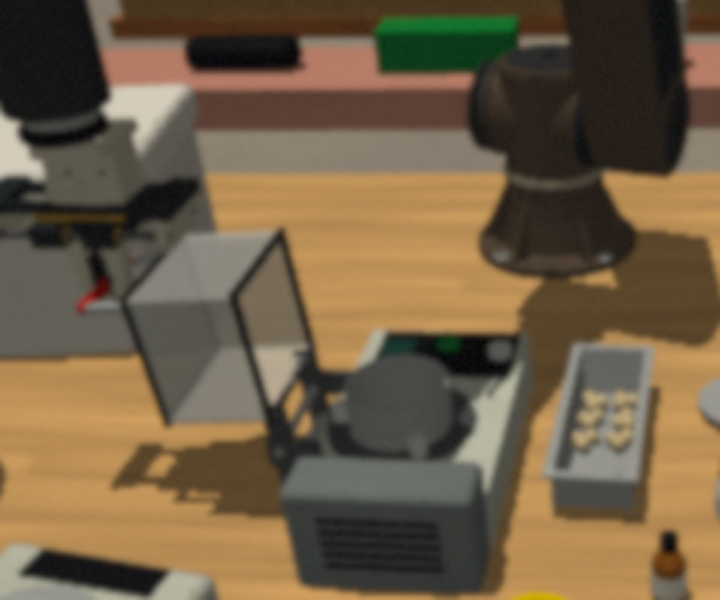

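Emit:
{"fn": "jog_arm", "kwargs": {"targets": "0 0 0 0 0 0 -0.4; 0 0 0 0 0 0 -0.4; 0 0 0 0 0 0 -0.4; 0 0 -0.02 0 0 0 -0.4; 0 0 -0.05 0 0 0 -0.4; 0 0 -0.09 0 0 0 -0.4; 0 0 -0.13 0 0 0 -0.4; 0 0 -0.15 0 0 0 -0.4"}}

```text
clock: 9.35
tool_pos: [0.5585, -0.383, 0.3682]
orientation: [179.9, -0.2, -2.0]
force: [0.5, -0.2, -0.4]
opening: 0.0263
```

```bash
python3 - <<'E'
from h import *
log();st()
p=snapshot("top"); save(p,"t4",(170,110,590,320),1.9)
W=cloud(p); X,Y,Z=W[...,0],W[...,1],W[...,2]
# bowl rim ring
m=(Z>.118)&(Z<.136)&(X>.5)&(X<.64)&(Y<-.04)&(Y>-.18)
P=W[m]; print(m.sum()); 
c,r=cv2.minEnclosingCircle((P[:,:2]*1000).astype(np.float32)); print(c,r)
print(P.mean(0), cv2.minAreaRect((P[:,:2]*1000).astype(np.float32)))
for k in("bowl_rim","start_top","scoop_grip","scoop","hood_handle"):
    for q in models.spot_point(k,p)[:1]: print(k,q["conf"],np.round(q["uv"],1),np.round(world(p,q["uv"]),4))
print(world(p,models.spot_point("bowl_rim",p)[0]["uv"],z=.127))
R=(P[:,0]-P[:,0].mean())
# circle lsq
A=np.c_[2*P[:,:2],np.ones(len(P))]
E
```

```text
{'clock': 9.35, 'joint_pos': [-17.9408, 17.9198, 14.7995, 0.0783, -86.6799, 105.905], 'tool_pos': [0.5585, -0.383, 0.3682], 'orientation': [179.8701, -0.1707, -2.0312], 'force': [0.5316, -0.1515, -0.3886], 'opening': 0.0263}
252
(569.5167236328125, -110.31127166748047) 52.61634826660156
[ 0.57048783 -0.11073962  0.12627403] ((570.2313232421875, -109.49838256835938), (102.12487030029297, 103.0279769897461), 72.37400817871094)
bowl_rim 0.77 [416.4 208.8] [ 0.5704 -0.1239  0.0663]
start_top 0.61 [402.9 259.9] [ 0.4382 -0.0783  0.0979]
scoop_grip 0.96 [223.5 239. ] [0.5018 0.3829 0.089 ]
scoop 0.6 [224.5 275.2] [0.4029 0.3973 0.0081]
hood_handle 0.36 [407.8 210.9] [ 0.5659 -0.103   0.0547]
[ 0.56702564 -0.11194161  0.127     ]
```

View pics/t4.png

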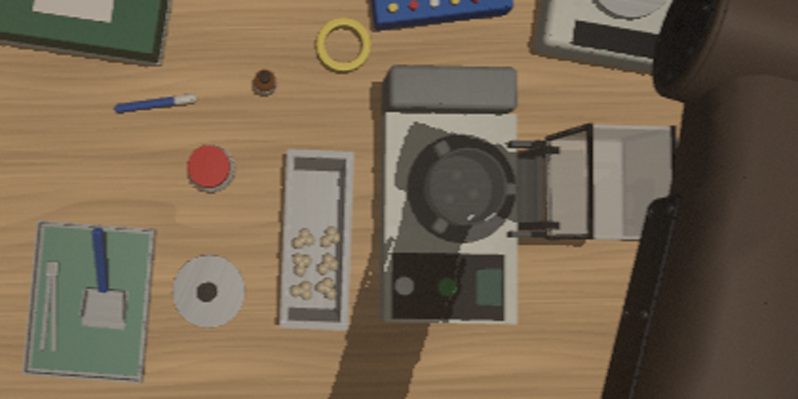

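```bash
python3 - <<'E'
from h import *
p=snapshot("top"); img=p["img"].astype(int)
save(p,"t5",(180,215,260,315),6)
b=(img[...,2]>img[...,0]+35)&(img[...,2]>img[...,1]+20); b[:, :190]=0;b[:,260:]=0;b[:220]=0;b[300:]=0
v,u=np.where(b); print(v.min(),v.max(),len(v))
rowsv=[(r,u[v==r].mean(),len(u[v==r])) for r in range(v.min(),v.max()+1)]
W=cloud(p)
for r,c,n in rowsv[::3]: print(r,round(c,1),n,np.round(world(p,(c,r)),4))
# fit: use expected height along the rows
r0,r1=rowsv[1],rowsv[-2]
print(world(p,(r0[1],v.min()),z=.111),world(p,(r1[1],v.max()),z=.028))
E
```

```text
230 263 130
230 221.0 3 [0.5247 0.3845 0.1119]
233 220.5 4 [0.5171 0.3853 0.1142]
236 220.5 4 [0.5095 0.3866 0.1082]
239 221.5 4 [0.5019 0.3856 0.1011]
242 221.5 4 [0.4941 0.3875 0.0921]
245 221.5 4 [0.4864 0.3885 0.0876]
248 222.5 4 [0.4784 0.3881 0.0769]
251 222.5 4 [0.4706 0.3884 0.076 ]
254 222.5 4 [0.4623 0.3918 0.0596]
257 223.5 4 [0.4541 0.391  0.0508]
260 223.5 4 [0.4458 0.3925 0.044 ]
263 224.0 3 [0.4375 0.3925 0.0373]
[0.52475431 0.3859171  0.111     ] [0.43709577 0.39576655 0.028     ]
```

View pics/t5.png

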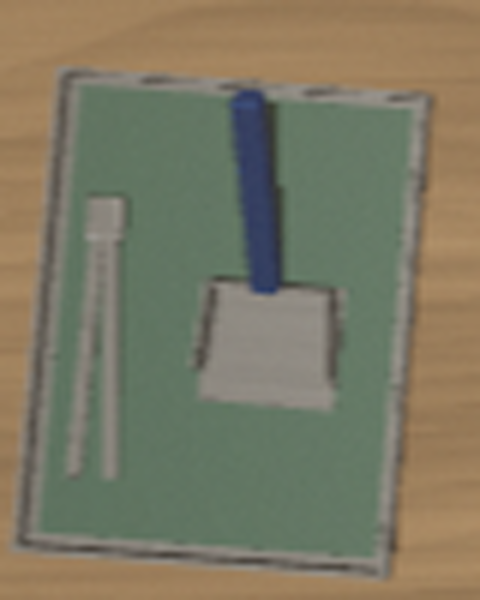

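```bash
python3 - <<'E'
from h import *
R=down(-5.6)
rows([(np.array([.52,-.1,.37]),down(-3.5),0,6),(np.array([.497,.3876,.22]),R,0,10),(np.array([.497,.3876,.12]),R,0,4),(np.array([.497,.3876,.070]),R,0,4)])
E
```

```text
-0.008 -0.047 -0.001 -0.0 0.0 0.2 0; -0.016 -0.094 -0.002 -0.0 0.0 0.5 0; -0.024 -0.141 -0.003 -0.0 0.1 0.7 0; -0.032 -0.187 -0.004 -0.0 0.1 1.0 0; -0.040 -0.234 -0.005 -0.0 0.1 1.2 0; -0.048 -0.281 -0.006 -0.0 0.1 1.5 0; -0.052 -0.330 0.009 -0.0 0.1 1.7 0; -0.056 -0.378 0.024 -0.0 0.1 1.9 0
-0.006 -0.048 0.015 0.0 -0.0 0.2 0; -0.011 -0.097 0.030 0.0 -0.0 0.4 0; -0.017 -0.145 0.045 0.0 -0.0 0.6 0; -0.023 -0.194 0.060 0.0 -0.0 0.8 0; -0.028 -0.242 0.075 0.0 -0.0 1.0 0; -0.034 -0.291 0.090 0.0 -0.0 1.3 0; -0.039 -0.339 0.105 0.0 -0.0 1.5 0; -0.045 -0.388 0.120 0.0 -0.0 1.7 0
0.000 0.000 0.025 0.0 -0.0 0.0 0; 0.000 0.000 0.050 0.0 -0.0 0.0 0; 0.000 0.000 0.075 0.0 -0.0 0.0 0; 0.000 0.000 0.100 0.0 -0.0 0.0 0; 0.000 0.000 0.113 0.0 -0.0 0.0 0; 0.000 0.000 0.125 0.0 -0.0 0.0 0; 0.000 0.000 0.138 0.0 -0.0 0.0 0; 0.000 0.000 0.150 0.0 -0.0 0.0 0
```

Emit:
{"fn": "jog_arm", "kwargs": {"targets": "-0.008 -0.047 -0.001 0 0 0.2 0; -0.016 -0.094 -0.002 0 0 0.5 0; -0.024 -0.141 -0.003 0 0 0.7 0; -0.032 -0.187 -0.004 0 0 1 0; -0.04 -0.234 -0.005 0 0.1 1.2 0; -0.048 -0.281 -0.006 0 0.1 1.5 0; -0.052 -0.33 0.009 0 0.1 1.7 0; -0.056 -0.378 0.024 0 0.1 1.9 0"}}

```text
clock: 10.75
tool_pos: [0.515, -0.0013, 0.3392]
orientation: [-180.0, 0.0, -3.9]
force: [0.3, 0.4, -0.5]
opening: 0.0437
```

Emit:
{"fn": "jog_arm", "kwargs": {"targets": "-0.006 -0.048 0.015 0 0 0.2 0; -0.011 -0.097 0.03 0 0 0.4 0; -0.017 -0.145 0.045 0 0 0.6 0; -0.023 -0.194 0.06 0 0 0.8 0; -0.028 -0.242 0.075 0 0 1 0; -0.034 -0.291 0.09 0 0 1.3 0; -0.039 -0.339 0.105 0 0 1.5 0; -0.045 -0.388 0.12 0 0 1.7 0"}}

```text
clock: 11.75
tool_pos: [0.4964, 0.3902, 0.2182]
orientation: [180.0, 0.0, -5.6]
force: [0.3, -0.3, 0.5]
opening: 0.0444
```

```bash
python3 - <<'E'
from h import *
log();st()
p=snapshot("scene"); save(p,"s6",(300,100,500,270),3)
R=down(-5.6)
rows([(np.array([.497,.3876,.12]),R,0,3),(np.array([.497,.3876,.070]),R,0,3),(np.array([.497,.3876,.070]),R,0,2)])
E
```

```text
{'clock': 11.75, 'joint_pos': [55.8475, 16.8154, -5.8156, -0.0125, -67.4189, 28.5119], 'tool_pos': [0.4964, 0.3902, 0.2182], 'orientation': [179.9616, 0.034, -5.6454], 'force': [0.2719, -0.3397, 0.5102], 'opening': 0.0444}
0.001 0.002 0.032 0.0 0.0 0.0 0; 0.002 0.004 0.063 0.1 0.1 0.0 0; 0.002 0.007 0.095 0.1 0.1 0.1 0; 0.002 0.007 0.112 0.1 0.1 0.1 0; 0.002 0.007 0.128 0.1 0.1 0.1 0; 0.002 0.007 0.145 0.1 0.1 0.1 0; 0.002 0.007 0.145 0.1 0.1 0.1 0; 0.002 0.007 0.145 0.1 0.1 0.1 0
```

View pics/s6.png

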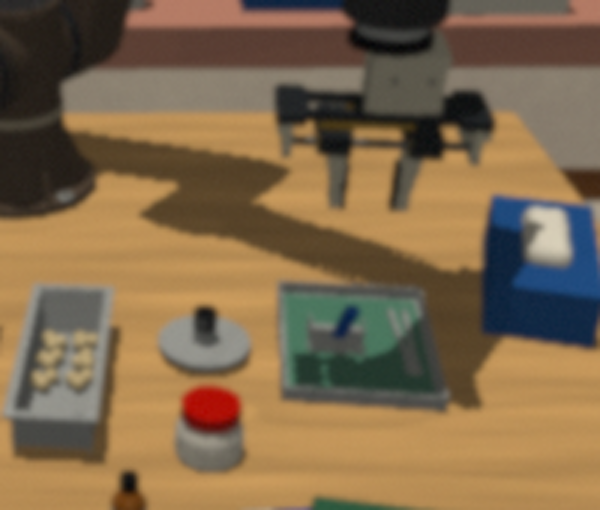

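Emit:
{"fn": "jog_arm", "kwargs": {"targets": "0.001 0.002 0.032 0 0 0 0; 0.002 0.004 0.063 0 0 0 0; 0.002 0.007 0.095 0 0 0 0; 0.002 0.007 0.12 0 0 0 0; 0.002 0.007 0.145 0 0 0 0; 0.002 0.007 0.145 0 0 0 0; 0.002 0.007 0.145 0 0 0 0; 0.002 0.007 0.145 0 0 0 0"}}

```text
clock: 12.8
tool_pos: [0.4971, 0.3878, 0.0714]
orientation: [180.0, 0.1, -5.5]
force: [0.8, 0.1, -0.9]
opening: 0.0434
```

```bash
python3 - <<'E'
from h import *
log();st()
E
```

```text
{'clock': 12.8, 'joint_pos': [55.6448, 24.1441, -15.8889, -0.057, -50.0086, 28.8502], 'tool_pos': [0.4971, 0.3878, 0.0714], 'orientation': [179.9846, 0.0583, -5.5416], 'force': [0.76, 0.1165, -0.855], 'opening': 0.0434}
```

Emit:
{"fn": "jog_arm", "kwargs": {"targets": "0 0 0.001 0 0 0 -1; 0 0 0.001 0 0 0 -1; 0 0 0.001 0 0 0 -1; 0 0 0.001 0 0 0 -1; 0 0 0.001 0 0 0 -1; 0 0 0.001 0 0 0 -1; 0 0 0.001 0 0 0 -1; 0 0 0.001 0 0 0 -1"}}

```text
clock: 13.8
tool_pos: [0.4971, 0.3878, 0.0704]
orientation: [180.0, 0.1, -5.5]
force: [0.9, -0.9, 1.3]
opening: 0.0135
```

```bash
python3 - <<'E'
from h import *
log();st()
E
```

```text
{'clock': 13.8, 'joint_pos': [55.6427, 24.2073, -15.9392, -0.0501, -49.8958, 28.8496], 'tool_pos': [0.4971, 0.3878, 0.0704], 'orientation': [179.9814, 0.054, -5.54], 'force': [0.9339, -0.9433, 1.3445], 'opening': 0.0135}
```

Emit:
{"fn": "jog_arm", "kwargs": {"targets": "0 0 -0.01 0 0 0 -1; 0 0 -0.03 0 0 0 -1; 0 0 -0.06 0 0 0 -1; 0 0 -0.09 0 0 0 -1; 0 0 -0.12 0 0 0 -1; 0 0 -0.14 0 0 0 -1; 0 0 -0.14 0 0 0 -1; 0 0 -0.14 0 0 0 -1"}}

```text
clock: 14.8
tool_pos: [0.4967, 0.3874, 0.2095]
orientation: [179.9, 0.1, -5.5]
force: [-0.5, -0.4, -2.4]
opening: 0.0141
```

```bash
python3 - <<'E'
from h import *
log();st()
p=snapshot("scene"); save(p,"s7",(300,100,500,270),3)
t=snapshot("top")
for q in(p,t):
    for k in("scoop","scoop_grip"):
        r=models.spot_point(k,q)
        for x in r[:1]: print(k,x["conf"],np.round(x["uv"],1),np.round(world(q,x["uv"]),4))
    r=models.cut_out("scoop",q)
    if r:
        m=r[0]["region"]; W=cloud(q)[m]; print(r[0]["conf"],m.sum(),np.nanpercentile(W,[2,50,98],axis=0).round(3).tolist())
E
```

```text
{'clock': 14.8, 'joint_pos': [55.6366, 17.0534, -6.6237, -0.0765, -66.4324, 28.8458], 'tool_pos': [0.4967, 0.3874, 0.2095], 'orientation': [179.9379, 0.1142, -5.5483], 'force': [-0.4538, -0.3983, -2.3973], 'opening': 0.0141}
scoop 0.65 [406.7 273.4] [0.7953 0.3149 0.0837]
scoop_grip 0.83 [422.5 164.5] [0.5243 0.3844 0.2462]
0.72 517 [[0.753, 0.005, 0.001], [0.797, 0.043, 0.018], [0.827, 0.079, 0.022]]
scoop 0.92 [213.4 278.3] [0.4061 0.3965 0.1468]
scoop_grip 0.17 [309.4 153.3] [0.7244 0.1566 0.0701]
0.74 14680 [[0.397, -0.35, 0.049], [0.563, -0.142, 0.083], [0.723, -0.007, 0.258]]
```

View pics/s7.png

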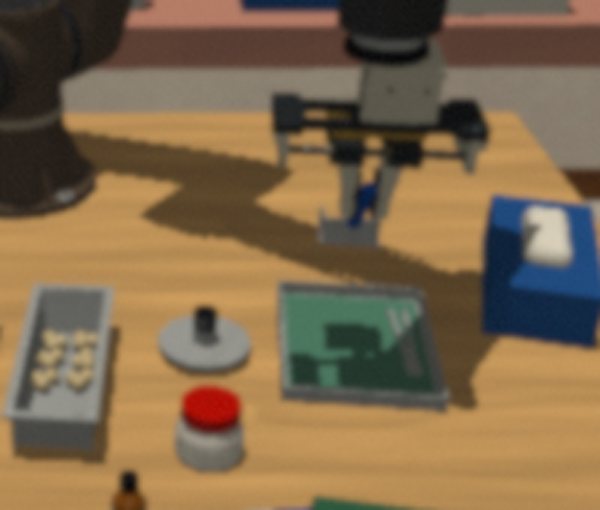

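```bash
python3 - <<'E'
from h import *
D=[json.loads(l) for l in open("log.jsonl")]
J=np.radians([d["joint_pos"] for d in D]); T=np.array([d["tool_pos"] for d in D]); O=np.array([d["orientation"] for d in D])
lat=-np.sin(J[:,0])*T[:,0]+np.cos(J[:,0])*T[:,1]; rho=np.cos(J[:,0])*T[:,0]+np.sin(J[:,0])*T[:,1]
print("lat",np.round(lat,4)); print(np.round(np.degrees(J[:,1]-J[:,2]-J[:,4]),2)); print(np.round(np.degrees(J[:,0]+J[:,5])-O[:,2],2))
b=J[:,1]-J[:,2]; n=len(D); Z=np.zeros(n); o=np.ones(n)
# unknown: a1, L2, L3, E, hh(h-L6)
A=np.r_[np.c_[o,np.sin(J[:,1]),np.cos(b),np.sin(b),Z],np.c_[Z,np.cos(J[:,1]),-np.sin(b),np.cos(b),o]]
x,res,rk,sv=np.linalg.lstsq(A,np.r_[rho,T[:,2]],rcond=None); print(x,sv); print(np.abs(A@x-np.r_[rho,T[:,2]]).max())
p=snapshot("top"); W=cloud(p); X,Y,Z=W[...,0],W[...,1],W[...,2]
m=(X>.375)&(X<.45)&(Y>.36)&(Y<.43)&(Z>.12)&(Z<.165)
P=W[m]; c=np.linalg.lstsq(np.c_[P[:,:2]-P[:,:2].mean(0),np.ones(len(P))],P[:,2],rcond=None)[0]; print(len(P),np.degrees(np.arctan(c[:2])),c[2],P.min(0),P.max(0))
E
```

```text
lat [-0.1918 -0.1918 -0.1916 -0.1935 -0.1921 -0.1921 -0.1918 -0.1923 -0.1917
 -0.1915 -0.1915 -0.1913]
[90.   89.95 89.93 90.02 89.96 90.03 89.97 89.8  90.05 90.04 90.04 90.11]
[90.   90.   90.01 89.88 89.98 89.99 90.   90.   90.   90.04 90.03 90.03]
[-4.29756759e-04  6.02259301e-01  4.64763097e-01 -2.11011416e-03
 -1.77451445e-01] [5.97827097 4.88009814 0.43798406 0.42970006 0.26162211]
0.0008392021408757389
536 [ 4.22495645 -1.22391226] 0.14640660478709033 [0.38184848 0.36524904 0.13748741] [0.44224604 0.42954002 0.16497676]
```

```bash
cat > kin.py <<'E'
import numpy as np, json
from scipy.spatial.transform import Rotation as Ro
from scipy.optimize import least_squares
L2,L3,d=.6023,.4648,.1919
HL=-.1775  # h-L6
L6=.30
S4=-1
C=None
lo=np.array([-176.03,-82.01,-58.28,-173.87,-174.79,-173.66]);hi=np.array([176.03,121.73,71.71,95.51,-0.11,173.66])
def M(j):
    j1,j2,j3,j4,j5,j6=np.radians(j)
    return Ro.from_euler("z",j1)*Ro.from_euler("y",j2-j3)*Ro.from_euler("x",S4*j4)*Ro.from_euler("y",-j5)*Ro.from_euler("x",-j6)
# const: at tool down, j1+j6=90 -> yaw 0: tool x = world x
C=M([0,0,0,0,-90,90]).inv()*Ro.from_euler("x",180,degrees=True)
def fk(j,L6_=None):
    L=L6 if L6_ is None else L6_
    R=M(j)*C; j1,j2,j3=np.radians(j[:3]); b=j2-j3
    w=Ro.from_euler("z",j1).apply([L2*np.sin(j2)+L3*np.cos(b),-d,HL+L+L2*np.cos(j2)-L3*np.sin(b)])
    return w+R.apply([0,0,L]),R
def ik(p,R,seeds=None):
    best=None
    def f(j):
        q,Q=fk(j); return np.r_[(q-p)*10,(R.inv()*Q).as_rotvec()]
    rng=np.random.default_rng(0)
    seeds=[] if seeds is None else list(seeds)
    sols=[]
    for s in seeds+[rng.uniform(np.maximum(lo,[-60,-20,-50,-170,-170,-170]),np.minimum(hi,[100,90,70,95,-1,170])) for _ in range(25)]:
        s=np.clip(s,lo+.01,hi-.01)
        r=least_squares(f,s,bounds=(lo,hi),x_scale=30.)
        if r.cost<1e-6:
            if not any(np.abs(r.x-t).max()<2 for t in sols): sols.append(r.x)
        elif best is None or r.cost<best[0]: best=(r.cost,r.x)
    return sols,best
E
python3 - <<'E'
from kin import *
import kin
D=[json.loads(l) for l in open("log.jsonl")]
for s in(1,-1):
    kin.S4=s
    e=[];ep=[]
    for q in D:
        p,R=fk(q["joint_pos"]); e.append(np.degrees(np.linalg.norm((R.inv()*Ro.from_euler("xyz",q["orientation"],degrees=True)).as_rotvec()))); ep.append(np.linalg.norm(p-q["tool_pos"]))
    print(s,np.round(e,3),np.round(ep,4))
E
```

```text
1 [0.003 0.009 0.059 0.57  0.109 0.088 0.002 0.157 0.025 0.114 0.1   0.153] [0.0024 0.0024 0.0026 0.0033 0.0023 0.0024 0.0024 0.0025 0.0024 0.0023
 0.0023 0.0028]
-1 [0. 0. 0. 0. 0. 0. 0. 0. 0. 0. 0. 0.] [0.0024 0.0024 0.0026 0.0014 0.0022 0.0024 0.0024 0.0024 0.0024 0.0022
 0.0022 0.0027]
```

```bash
python3 - <<'E'
from h import *
p=snapshot("top"); W=cloud(p)
save(p,"t8",(180,240,250,300),9)
pos,R=cur(); g=pos+[0,0,.0188]
# local scoop coordinates via tool yaw
a=np.radians(-5.55); ex=np.array([np.cos(a),np.sin(a)]); ey=np.array([-np.sin(a),np.cos(a)])
q=W[...,:2]-g[:2]; lx=q@ex+.0865; ly=q@ey; lz=W[...,2]-(g[2]-.0855)
m=(np.abs(ly)<.045)&(lx>-.05)&(lx<.04)&(lz>-.03)&(lz<.05)
for x0 in np.arange(-.04,.04,.006):
    k=m&(lx>x0)&(lx<x0+.006)&(np.abs(ly)<.022)
    if k.sum(): print("%.3f n%d z med %.4f"%(x0+.003,k.sum(),np.median(lz[k])))
for y0 in np.arange(-.045,.045,.006):
    k=m&(ly>y0)&(ly<y0+.006)&(lx>-.02)&(lx<.02)
    if k.sum(): print("y %.3f n%d z %.4f"%(y0+.003,k.sum(),np.median(lz[k])))
k=m&(np.abs(ly)<.024)&(lx>-.026)&(lx<.016)&(lz<.012); P=np.c_[lx[k],ly[k],np.ones(k.sum())]; c=np.linalg.lstsq(P,lz[k],rcond=None)[0]; print("slope deg",np.degrees(np.arctan(c[:2])),c[2],k.sum())
E
```

```text
-0.025 n35 z med 0.0012
-0.019 n40 z med 0.0018
-0.013 n47 z med 0.0011
-0.007 n42 z med 0.0015
-0.001 n45 z med 0.0018
0.005 n44 z med 0.0014
0.011 n43 z med 0.0010
0.017 n39 z med 0.0010
0.023 n29 z med 0.0016
0.029 n40 z med 0.0312
0.035 n14 z med 0.0409
0.041 n6 z med 0.0446
y -0.030 n47 z 0.0087
y -0.024 n16 z 0.0023
y -0.018 n38 z 0.0024
y -0.012 n37 z 0.0019
y -0.006 n42 z 0.0011
y -0.000 n38 z 0.0009
y 0.006 n41 z 0.0010
y 0.012 n43 z 0.0019
y 0.018 n35 z 0.0011
y 0.024 n40 z 0.0012
y 0.030 n60 z 0.0096
y 0.036 n1 z -0.0021
slope deg [-0.46743753 -1.08329235] 0.0013588083337760677 326
```

View pics/t8.png

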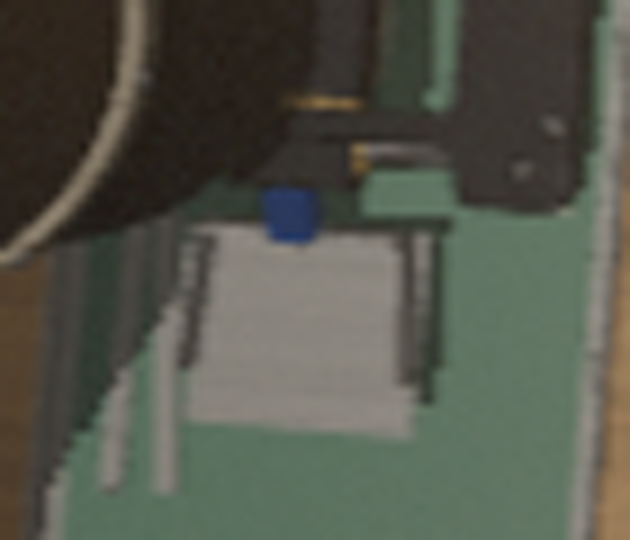

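```bash
python3 - <<'E'
from h import *
p=snapshot("top"); W=cloud(p)
save(p,"t9",(305,180,370,295),5)
c0=np.array([.505,.0905]); a=np.radians(-3.45)
def loc(P,c0,a):
    ex=np.array([np.cos(a),np.sin(a)]); ey=np.array([-np.sin(a),np.cos(a)]); q=P[...,:2]-c0; return q@ex,q@ey
lx,ly=loc(W,c0,a); Z=W[...,2]
rim=(Z>.046)&(Z<.064)&(np.abs(lx)<.14)&(np.abs(ly)<.06)
mid=rim&(np.abs(lx)<.1)
for s in(1,-1):
    k=mid&(ly*s>.02); f=np.polyfit(lx[k],ly[k],1); print("side",s,k.sum(),"slope deg",np.degrees(np.arctan(f[0])),"off",f[1],"range",np.percentile(ly[k],[2,98]))
for s in(1,-1):
    k=rim&(np.abs(ly)<.03)&(lx*s>.05); f=np.polyfit(ly[k],lx[k],1); print("end",s,k.sum(),np.degrees(np.arctan(f[0])),f[1],np.percentile(lx[k],[2,98]))
b=(Z>.0095)&(Z<.045)&(np.abs(lx)<.095)&(np.abs(ly)<.034)
print("bones lx range",np.percentile(lx[b],[1,99]),"ly",np.percentile(ly[b],[1,99]),b.sum())
fl=(Z<.009)&(np.abs(lx)<.095)&(np.abs(ly)<.034); print("floor z",np.median(Z[fl]))
n,l,stt,cen=cv2.connectedComponentsWithStats(b.astype(np.uint8))
for i in range(1,n):
    if stt[i,4]>8:
        k=l==i; print(stt[i,4],"x %.3f..%.3f y %.3f..%.3f zmax %.3f"%(lx[k].min(),lx[k].max(),ly[k].min(),ly[k].max(),Z[k].max()))
E
```

```text
side 1 281 slope deg -0.08879948045447596 off 0.04188898286299936 range [0.03711728 0.0467027 ]
side -1 295 slope deg 0.004623818138996463 off -0.04173530033948567 range [-0.0466864  -0.03697315]
end 1 122 -0.9611771318336773 0.11759404898735884 [0.11045107 0.12455755]
end -1 122 -0.6690371229370491 -0.11779520543313493 [-0.12463078 -0.11070752]
bones lx range [-0.08439813  0.04717455] ly [-0.03245519  0.03158862] 496
floor z 0.0030921790581485433
81 x -0.010..0.018 y -0.034..-0.007 zmax 0.025
79 x -0.014..0.014 y 0.004..0.032 zmax 0.025
81 x -0.052..-0.022 y 0.006..0.033 zmax 0.024
81 x -0.050..-0.020 y -0.033..-0.003 zmax 0.025
82 x -0.085..-0.055 y -0.032..-0.004 zmax 0.026
78 x -0.087..-0.062 y 0.004..0.032 zmax 0.026
```

View pics/t9.png

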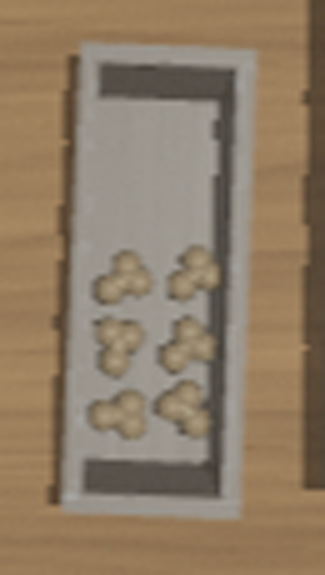

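```bash
cat >> h.py <<'E'
PC=np.array([.505,.0905]); PY=-3.5
def scoop_tcp(o,yaw,tilt):
    "o: scoop origin world, tilt: nose-down deg. -> tcp,R"
    R=down(yaw,tilt); Rs=R*Ro.from_euler("x",-180,degrees=True)
    return np.array(o)+Rs.apply([.0865,0,.0855])+R.apply([0,0,.0188]),R
def pan(x,y,z): # pan local to world
    a=np.radians(PY); return np.array([PC[0]+x*np.cos(a)-y*np.sin(a),PC[1]+x*np.sin(a)+y*np.cos(a),z])
def sc(x,y,z,tilt,g,n):
    t,R=scoop_tcp(pan(x,y,z),PY,tilt); return (t,R,g,n)
def scoop_now():
    p,R=cur(); Rs=R*Ro.from_euler("x",-180,degrees=True); g=p-R.apply([0,0,.0188]); o=g-Rs.apply([.0865,0,.0855])
    a=np.radians(PY); q=o[:2]-PC; print("scoop in pan x %.4f y %.4f z %.4f"%(q@[np.cos(a),np.sin(a)],q@[-np.sin(a),np.cos(a)],o[2]), np.round(Rs.as_euler("xyz",degrees=True),2))
E
python3 - <<'E'
from h import *
rows([sc(.05,0,.12,-15,-1,8)])
rows([sc(.05,0,.12,-15,-1,8)])
E
```

```text
0.023 0.036 0.006 -0.0 -1.9 -0.3 -1; 0.047 0.072 0.012 -0.1 -3.7 -0.5 -1; 0.070 0.109 0.018 -0.1 -5.6 -0.8 -1; 0.094 0.145 0.024 -0.1 -7.5 -1.0 -1; 0.117 0.181 0.030 -0.2 -9.3 -1.3 -1; 0.140 0.217 0.036 -0.2 -11.2 -1.5 -1; 0.164 0.254 0.042 -0.2 -13.1 -1.8 -1; 0.187 0.290 0.048 -0.2 -14.9 -2.0 -1
0.023 0.036 0.006 -0.0 -1.9 -0.3 -1; 0.047 0.072 0.012 -0.1 -3.7 -0.5 -1; 0.070 0.109 0.018 -0.1 -5.6 -0.8 -1; 0.094 0.145 0.024 -0.1 -7.5 -1.0 -1; 0.117 0.181 0.030 -0.2 -9.3 -1.3 -1; 0.140 0.217 0.036 -0.2 -11.2 -1.5 -1; 0.164 0.254 0.042 -0.2 -13.1 -1.8 -1; 0.187 0.290 0.048 -0.2 -14.9 -2.0 -1
```

Emit:
{"fn": "jog_arm", "kwargs": {"targets": "0.023 0.036 0.006 0 -1.9 -0.3 -1; 0.047 0.072 0.012 0 -3.7 -0.5 -1; 0.07 0.109 0.018 0 -5.6 -0.8 -1; 0.094 0.145 0.024 -0.1 -7.5 -1 -1; 0.117 0.181 0.03 -0.1 -9.3 -1.3 -1; 0.14 0.217 0.036 -0.2 -11.2 -1.5 -1; 0.164 0.254 0.042 -0.2 -13.1 -1.8 -1; 0.187 0.29 0.048 -0.2 -15 -2 -1"}}

```text
clock: 16.35
tool_pos: [0.6561, 0.0798, 0.1621]
orientation: [-179.9, 15.1, -3.5]
force: [0.9, -0.0, -0.4]
opening: 0.0138
```

```bash
python3 - <<'E'
from h import *
log();st();scoop_now()
rows([sc(.05,0,.06,0,-1,3),sc(.05,0,.02,0,-1,3),sc(.05,0,.02,0,-1,2)])
import kin
from kin import *
D=[json.loads(l) for l in open("log.jsonl")]
def res(x):
    kin.L2,kin.L3,kin.d,kin.HL=x[:4]; kin.L6=x[4]
    return np.concatenate([fk(q["joint_pos"])[0]-q["tool_pos"] for q in D])
r=least_squares(res,[.6023,.4648,.1919,-.1775,.3]); print(r.x,np.abs(r.fun).max())
E
```

```text
{'clock': 16.35, 'joint_pos': [20.133, 30.9242, 9.5747, -6.1012, -82.5437, 67.8783], 'tool_pos': [0.6561, 0.0798, 0.1621], 'orientation': [-179.9391, 15.0907, -3.5109], 'force': [0.8984, -0.0101, -0.4447], 'opening': 0.0138}
scoop in pan x 0.0506 y -0.0013 z 0.1202 [ 0.06 15.09 -3.51]
-0.002 -0.000 0.013 -0.0 5.0 -0.0 -1; -0.004 -0.001 0.025 -0.0 10.1 -0.0 -1; -0.005 -0.001 0.038 -0.1 15.1 -0.0 -1; -0.002 -0.001 0.051 -0.1 15.1 -0.0 -1; 0.002 -0.001 0.064 -0.1 15.1 -0.0 -1; 0.005 -0.001 0.077 -0.1 15.1 -0.0 -1; 0.005 -0.001 0.077 -0.1 15.1 -0.0 -1; 0.005 -0.001 0.077 -0.1 15.1 -0.0 -1
[ 0.60596466  0.46214328  0.19188674 -0.185358    0.39996836] 0.017900386587233336
```

Emit:
{"fn": "jog_arm", "kwargs": {"targets": "-0.002 0 0.013 0 5 0 -1; -0.004 -0.001 0.025 0 10 0 -1; -0.005 -0.001 0.038 0 15.1 0 -1; -0.002 -0.001 0.051 0 15.1 0 -1; 0.002 -0.001 0.064 0 15.1 0 -1; 0.005 -0.001 0.077 0 15.1 0 -1; 0.005 -0.001 0.077 0 15.1 0 -1; 0.005 -0.001 0.077 0 15.1 0 -1"}}

```text
clock: 17.35
tool_pos: [0.6416, 0.0818, 0.0863]
orientation: [-180.0, -0.0, -3.5]
force: [0.2, -0.6, -0.9]
opening: 0.0139
```

```bash
python3 - <<'E'
from h import *
log();st();scoop_now()
rows([sc(.05,0,.004,1,-1,4),sc(.04,0,.0035,1,-1,4),sc(-.02,0,.0035,1,-1,8)])
p=snapshot("top"); save(p,"t10",(305,180,390,295),5)
p=snapshot("scene"); save(p,"s10",(280,150,380,270),5)
E
```

```text
{'clock': 17.35, 'joint_pos': [24.4941, 24.5019, -12.9198, -0.0481, -52.5547, 62.0012], 'tool_pos': [0.6416, 0.0818, 0.0863], 'orientation': [-179.9552, -0.0029, -3.5339], 'force': [0.191, -0.5857, -0.8605], 'opening': 0.0139}
scoop in pan x 0.0503 y -0.0002 z 0.0196 [ 0.04 -0.   -3.53]
-0.000 -0.000 0.004 -0.0 0.2 -0.0 -1; -0.001 -0.000 0.007 -0.0 0.5 -0.0 -1; -0.001 -0.000 0.011 -0.0 0.7 -0.0 -1; -0.002 -0.000 0.014 -0.0 1.0 -0.0 -1; -0.004 -0.000 0.014 -0.0 1.0 -0.0 -1; -0.007 -0.000 0.014 -0.0 1.0 -0.0 -1; -0.009 -0.000 0.015 -0.0 1.0 -0.0 -1; -0.012 -0.000 0.015 -0.0 1.0 -0.0 -1
-0.007 0.000 -0.000 0.0 0.0 0.0 -1; -0.015 0.000 -0.000 0.0 0.0 0.0 -1; -0.022 -0.000 -0.000 0.0 0.0 0.0 -1; -0.030 0.000 -0.001 0.0 0.0 0.0 -1; -0.037 0.000 -0.001 0.0 0.0 0.0 -1; -0.045 0.000 -0.001 0.0 0.0 0.0 -1; -0.052 0.000 -0.001 0.0 0.0 0.0 -1; -0.060 0.000 -0.001 0.0 0.0 0.0 -1
```

View pics/t10.png

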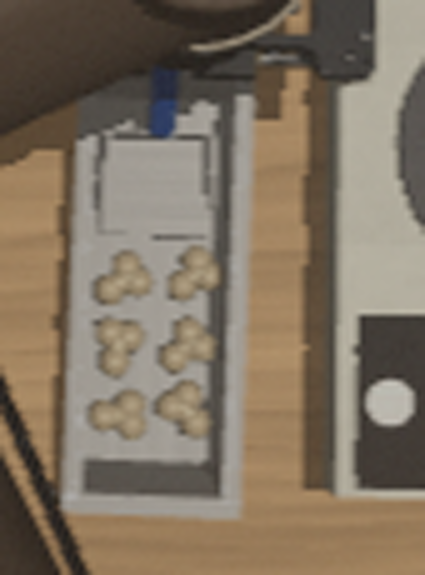

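View pics/s10.png

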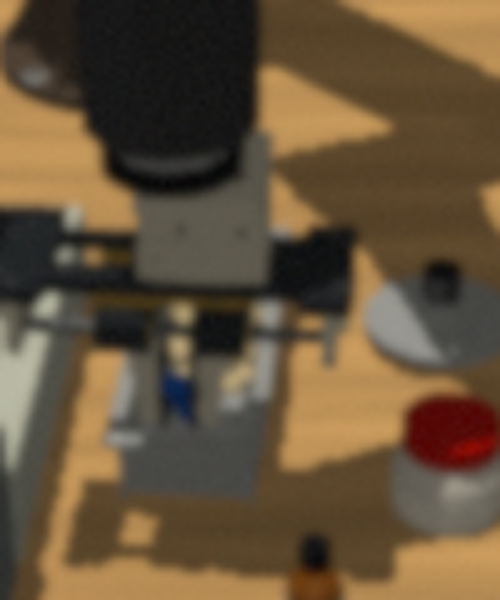

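Emit:
{"fn": "jog_arm", "kwargs": {"targets": "0 0 0.004 0 0.2 0 -1; -0.001 0 0.008 0 0.5 0 -1; -0.001 0 0.012 0 0.8 0 -1; -0.002 0 0.0145 0 1 0 -1; -0.006 0 0.0145 0 1 0 -1; -0.012 0 0.0145 0 1 0 -1; -0.018 0 0.0145 0 1 0 -1; -0.024 0 0.0145 0 1 0 -1"}}

```text
clock: 18.45
tool_pos: [0.6172, 0.0834, 0.0725]
orientation: [-179.9, -1.1, -3.5]
force: [-0.2, -0.1, 1.4]
opening: 0.0138
```

```bash
python3 - <<'E'
from h import *
log();st();scoop_now()
E
```

```text
{'clock': 18.45, 'joint_pos': [25.9237, 22.8864, -18.1021, 0.6138, -48.0509, 60.145], 'tool_pos': [0.6172, 0.0834, 0.0725], 'orientation': [-179.9244, -1.0624, -3.5255], 'force': [-0.163, -0.0976, 1.3825], 'opening': 0.0138}
scoop in pan x 0.0272 y -0.0001 z 0.0042 [ 0.08 -1.06 -3.53]
```

Emit:
{"fn": "jog_arm", "kwargs": {"targets": "-0.008 0 0.001 0 0 0 -1; -0.016 0 0.001 0 0 0 -1; -0.024 0 0.001 0 0 0 -1; -0.032 0 0.001 0 0 0 -1; -0.04 0 0.001 0 0 0 -1; -0.048 0 0.001 0 0 0 -1; -0.056 0 0.001 0 0 0 -1; -0.06 0 0.001 0 0 0 -1"}}

```text
clock: 19.45
tool_pos: [0.5586, 0.0878, 0.0713]
orientation: [-179.9, -1.2, -3.5]
force: [4.5, -0.9, 3.5]
opening: 0.0135
```

```bash
python3 - <<'E'
from h import *
log();st();scoop_now()
p=snapshot("top"); save(p,"t11",(305,180,390,295),5)
E
```

```text
{'clock': 19.45, 'joint_pos': [29.1503, 18.2576, -25.8627, 0.784, -44.7524, 56.8256], 'tool_pos': [0.5586, 0.0878, 0.0713], 'orientation': [-179.8557, -1.2493, -3.4743], 'force': [4.5413, -0.8888, 3.539], 'opening': 0.0135}
scoop in pan x -0.0314 y 0.0007 z 0.0027 [ 0.14 -1.25 -3.47]
```

View pics/t11.png

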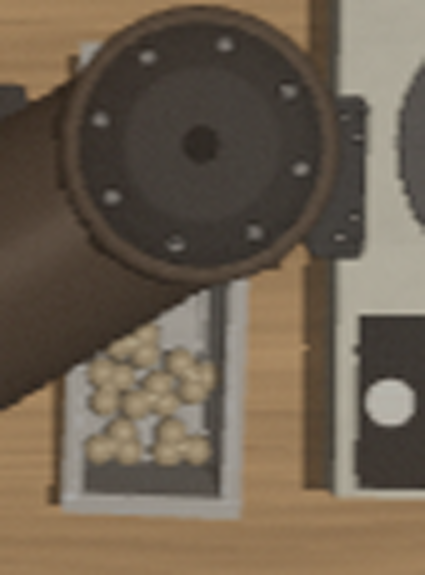

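Emit:
{"fn": "jog_arm", "kwargs": {"targets": "-0.005 0 0 0 0 0 -1; -0.01 0 0 0 0 0 -1; -0.015 0 0 0 0 0 -1; -0.02 0 0 0 0 0 -1; -0.025 0 0 0 0 0 -1; -0.03 0 0 0 0 0 -1; -0.034 0 0 0 0 0 -1; -0.036 0 0 0 0 0 -1"}}

```text
clock: 20.5
tool_pos: [0.522, 0.0899, 0.0707]
orientation: [-179.8, -1.2, -3.5]
force: [1.8, -0.1, 5.6]
opening: 0.0137
```

```bash
python3 - <<'E'
from h import *
log();st();scoop_now()
p=snapshot("top"); save(p,"t12",(305,180,390,295),5)
E
```

```text
{'clock': 20.5, 'joint_pos': [31.4453, 15.3798, -30.3919, 0.8397, -43.128, 54.4361], 'tool_pos': [0.522, 0.0899, 0.0707], 'orientation': [-179.8382, -1.2332, -3.513], 'force': [1.7806, -0.1239, 5.6417], 'opening': 0.0137}
scoop in pan x -0.0681 y 0.0007 z 0.0021 [ 0.16 -1.23 -3.51]
```

View pics/t12.png

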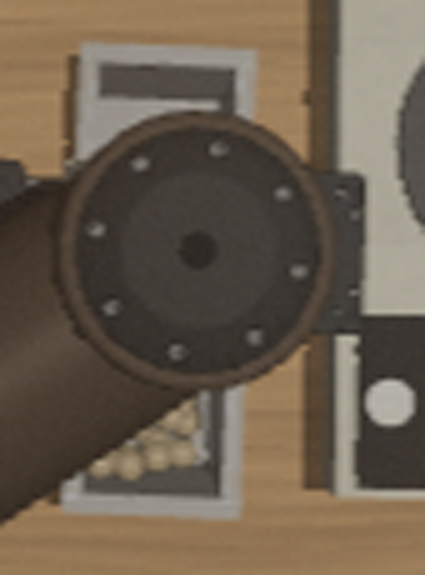

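```bash
python3 - <<'E'
from h import *
def be(bx,bz,psi,n):
    r=np.radians(psi); return sc(bx-.028*np.cos(r),0,bz+.028*np.sin(r),-psi,-1,n)
rows([be(-.044,.004,8,2),be(-.051,.005,20,3),be(-.051,.008,28,2),be(-.051,.018,30,1),be(-.051,.05,30,3),be(-.05,.14,30,5)])
E
```

```text
0.003 0.000 0.004 -0.1 -4.6 -0.0 -1; 0.007 0.000 0.009 -0.1 -9.2 -0.0 -1; 0.008 0.000 0.013 -0.1 -13.2 -0.0 -1; 0.009 0.000 0.018 -0.1 -17.2 0.0 -1; 0.010 0.000 0.023 -0.1 -21.2 0.0 -1; 0.012 0.000 0.027 -0.1 -25.2 0.0 -1; 0.015 0.000 0.031 -0.1 -29.2 0.0 -1; 0.016 0.000 0.024 -0.1 -31.2 0.0 -1
-0.005 0.000 -0.009 0.0 0.0 0.0 -1; -0.011 0.000 -0.018 0.0 0.0 0.0 -1; -0.016 0.000 -0.028 0.0 0.0 0.0 -1; -0.025 0.000 -0.043 0.0 0.0 0.0 -1; -0.034 -0.000 -0.059 0.0 0.0 0.0 -1; -0.042 0.000 -0.075 0.0 0.0 0.0 -1; -0.051 0.000 -0.090 0.0 0.0 0.0 -1; -0.060 0.000 -0.106 0.0 0.0 0.0 -1
```

Emit:
{"fn": "jog_arm", "kwargs": {"targets": "0.003 0 0.004 0 -4.6 0 -1; 0.007 0 0.009 0 -9.2 0 -1; 0.008 0 0.013 0 -13.2 0 -1; 0.009 0 0.018 0 -17.2 0 -1; 0.01 0 0.023 0 -21.2 0 -1; 0.012 0 0.027 0 -25.2 0 -1; 0.015 0 0.03 0 -29.2 0 -1; 0.016 0 0.024 0 -31 0 -1"}}

```text
clock: 21.55
tool_pos: [0.5354, 0.0885, 0.044]
orientation: [-179.9, 30.3, -3.6]
force: [0.5, -0.2, -2.1]
opening: 0.014
```

Emit:
{"fn": "jog_arm", "kwargs": {"targets": "-0.005 0 -0.009 0 0 0 -1; -0.011 0 -0.018 0 0 0 -1; -0.016 0 -0.028 0 0 0 -1; -0.025 0 -0.043 0 0 0 -1; -0.034 0 -0.059 0 0 0 -1; -0.042 0 -0.075 0 0 0 -1; -0.051 0 -0.09 0 0 0 -1; -0.06 0 -0.106 0 0 0 -1"}}

```text
clock: 22.55
tool_pos: [0.537, 0.0882, 0.1671]
orientation: [-179.9, 30.3, -3.6]
force: [0.6, -0.4, -1.7]
opening: 0.0137
```

```bash
python3 - <<'E'
from h import *
log();st();scoop_now()
p=snapshot("top"); save(p,"t13",(285,180,390,315),4)
p=snapshot("scene"); save(p,"s13",(280,130,380,270),4)
E
```

```text
{'clock': 22.55, 'joint_pos': [20.8182, 29.954, 5.7757, -12.1117, -93.738, 67.8231], 'tool_pos': [0.537, 0.0882, 0.1671], 'orientation': [-179.9317, 30.303, -3.5625], 'force': [0.6147, -0.4377, -1.7435], 'opening': 0.0137}
scoop in pan x -0.0763 y -0.0001 z 0.1531 [ 0.07 30.3  -3.56]
```

View pics/t13.png

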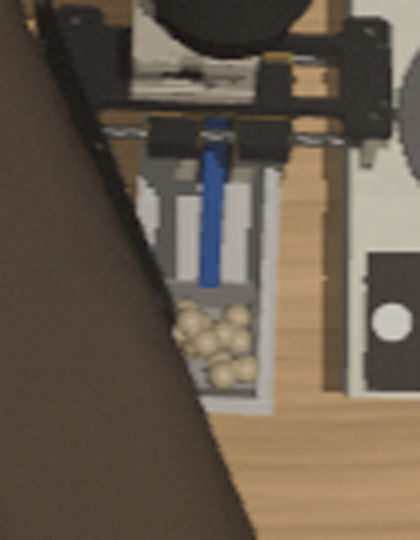

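View pics/s13.png

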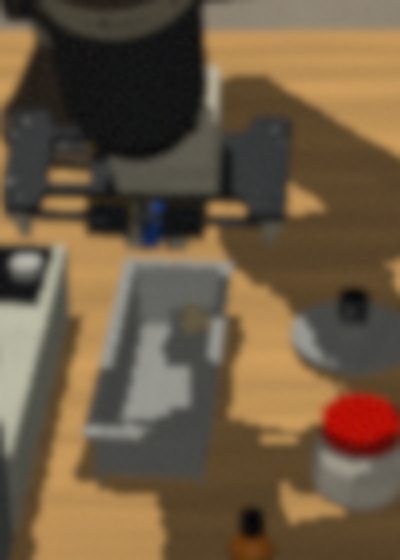

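```bash
cat > kfit.py <<'E'
from kin import *
import kin
D=[json.loads(l) for l in open("log.jsonl")]
rowsA=[];b=[]
for q in D:
    j=q["joint_pos"]; j1,j2,j3,j4,j5,j6=np.radians(j); R1=Ro.from_euler("z",j1); R2=R1*Ro.from_euler("y",j2); R3=R1*Ro.from_euler("y",j2-j3); R4=R3*Ro.from_euler("x",-j4); R5=R4*Ro.from_euler("y",-j5)
    e=np.eye(3)
    # a1 unused; h ; d ; upper arm z ; forearm x, forearm z ; R5 x (L6), R5 z offset ; R4 y offset, 
    A=np.c_[e[2],R1.apply(e[1]),R2.apply(e[2]),R3.apply(e[0]),R3.apply(e[2]),R4.apply(e[1]),R5.apply(e[0]),R5.apply(e[2])]
    rowsA.append(A); b.append(q["tool_pos"])
A=np.vstack(rowsA); b=np.concatenate(b)
x,_,rk,s=np.linalg.lstsq(A,b,rcond=None); print(np.round(x,4),np.round(s,3)); print(np.abs(A@x-b).max())
E
python3 kfit.py
```

```text
[ 0.1988  0.      0.6016  0.4636  0.     -0.1918  0.378  -0.    ] [8.378 6.028 5.997 0.805 0.766 0.386 0.325 0.127]
7.771561172376096e-16
```

```bash
python3 - <<'E'
s=open("kin.py").read()
i=s.index("def fk"); k=s.index("def ik")
s=s[:i]+'''H,L2,L3,DW,L6=.1988,.6016,.4636,-.1918,.378
def fk(j):
    R=M(j)*C; j1,j2,j3,j4,j5,j6=np.radians(j)
    R1=Ro.from_euler("z",j1); R3=R1*Ro.from_euler("y",j2-j3); R4=R3*Ro.from_euler("x",-j4)
    p=np.array([0,0,H])+R1.apply([L2*np.sin(j2),0,L2*np.cos(j2)])+R3.apply([L3,0,0])+R4.apply([0,DW,0])+R.apply([0,0,L6])
    return p,R
'''+s[k:]
open("kin.py","w").write(s)
E
cat > pour.py <<'E'
from kin import *
from h import scoop_tcp,cur
import sys
D=[json.loads(l) for l in open("log.jsonl")]
q=D[-1]; p,R=fk(q["joint_pos"]); print(np.abs(p-q["tool_pos"]).max())
B=np.array([.570,-.1103,.127])
jn=np.array(q["joint_pos"])
def pourpose(yaw,tilt,noseoff=(0,0),dz=0.0):
    # nose point placed at bowl centre + noseoff at height rim+dz
    R=Ro.from_euler("xyz",[180,0,yaw],degrees=True)*Ro.from_euler("y",tilt,degrees=True)
    Rs=R*Ro.from_euler("x",-180,degrees=True)
    nose=B+np.array([noseoff[0],noseoff[1],dz])
    o=nose-Rs.apply([-.028,0,0])
    return scoop_tcp(o,yaw,tilt)
if __name__=="__main__":
  for yaw in (-2,-30,-60,-90,20,-120):
    for tilt in (30,45,60,75):
        t,R=pourpose(yaw,tilt,(0,0),.0)
        s,b=ik(t,R,[jn])
        print(yaw,tilt,np.round(t,3),[np.round(x,0).tolist() for x in s][:3], None if s else "%.3g"%b[0])
E
python3 pour.py
```

```text
3.5398119183599475e-05
-2 30 [ 0.636 -0.113  0.242] [[11.0, 1.0, -34.0, 14.0, -26.0, 66.0]] None
-2 45 [ 0.604 -0.111  0.255] [] 0.0033
-2 60 [ 0.569 -0.11   0.26 ] [] 0.000963
-2 75 [ 0.535 -0.109  0.255] [[-49.0, -3.0, -46.0, -110.0, -49.0, -136.0]] None
-30 30 [ 0.627 -0.143  0.242] [[12.0, 2.0, -42.0, 43.0, -29.0, 14.0]] None
-30 45 [ 0.599 -0.127  0.255] [] 0.00154
-30 60 [ 0.57 -0.11  0.26] [] 4.35e-05
-30 75 [ 0.54  -0.093  0.255] [] 0.00963
-60 30 [ 0.603 -0.167  0.242] [[16.0, 6.0, -38.0, 42.0, -47.0, -15.0]] None
-60 45 [ 0.587 -0.14   0.255] [[22.0, 4.0, -50.0, 65.0, -51.0, -42.0]] None
-60 60 [ 0.57 -0.11  0.26] [[28.0, 8.0, -58.0, 78.0, -62.0, -62.0]] None
-60 75 [ 0.553 -0.08   0.255] [] 0.00521
-90 30 [ 0.57  -0.176  0.242] [[18.0, 12.0, -28.0, 32.0, -64.0, -36.0]] None
-90 45 [ 0.57  -0.144  0.255] [[26.0, 15.0, -32.0, 42.0, -72.0, -51.0]] None
-90 60 [ 0.57 -0.11  0.26] [[33.0, 22.0, -35.0, 47.0, -81.0, -62.0]] None
-90 75 [ 0.57  -0.076  0.255] [[38.0, 31.0, -35.0, 49.0, -90.0, -71.0]] None
20 30 [ 0.632 -0.088  0.242] [[4.0, 3.0, -21.0, -13.0, -37.0, 114.0]] None
20 45 [ 0.602 -0.099  0.255] [[-6.0, -2.0, -24.0, -36.0, -31.0, 141.0]] None
20 60 [ 0.57 -0.11  0.26] [] 9.72e-05
20 75 [ 0.537 -0.122  0.255] [[-52.0, 7.0, -32.0, -90.0, -66.0, -143.0]] None
-120 30 [ 0.537 -0.167  0.242] [[16.0, 18.0, -16.0, 21.0, -79.0, -54.0]] None
-120 45 [ 0.553 -0.14   0.255] [[22.0, 25.0, -13.0, 26.0, -90.0, -61.0]] None
-120 60 [ 0.57 -0.11  0.26] [[26.0, 34.0, -10.0, 29.0, -100.0, -66.0]] None
-120 75 [ 0.587 -0.08   0.255] [[29.0, 43.0, -7.0, 32.0, -110.0, -69.0]] None
```

```bash
cat > clr.py <<'E'
from kin import *
from h import scoop_tcp
B=np.array([.570,-.1103,.127]); MY=Ro.from_euler("z",-2,degrees=True)
def box(c,h,n=7):
    g=[np.linspace(-a,a,n) for a in h]; G=np.stack(np.meshgrid(*g),-1).reshape(-1,3); return G+c
TOOL=np.vstack([box([0,0,-.106],[.039,.0965,.04]),box([0,0,-.033],[.011,.03,.033])])
SC=np.vstack([box([0,0,.001],[.028,.031,.001]),box([.007,.0,.013],[.021,.035,.013]),box([.028,0,.016],[.001,.032,.016])]+[box([27e-3+t*85e-3,0,26e-3+t*85e-3],[.006,.007,.006],3) for t in np.linspace(0,1,12)])
def parts(p,R):
    Rs=R*Ro.from_euler("x",-180,degrees=True); g=p-R.apply([0,0,.0188]); o=g-Rs.apply([.0865,0,.0855])
    return p+R.apply(TOOL),o+Rs.apply(SC)
def signed(P):
    q=MY.inv().apply(P-np.array([B[0],B[1],0])) # mill frame
    def sd(x,lo,hi):
        d=np.maximum(lo-x,x-hi); return np.where((d>0).any(1),np.linalg.norm(np.maximum(d,0),axis=1),d.max(1))
    t=1.66; y=q[:,1]+.105; z=q[:,2]-.085
    out=y*np.cos(t)+z*np.sin(t); up=-y*np.sin(t)+z*np.cos(t)
    hood=sd(np.c_[q[:,0],out,up],np.array([-.07,.035,-.003]),np.array([.07,.175,.107])).min()
    hinge=sd(q,np.array([-.07,-.2,0]),np.array([.07,-.08,.10])).min()
    motor=sd(q,np.array([.105,-.077,0]),np.array([.165,.105,.115])).min()
    deck=q[:,2].min()-.075
    r=np.hypot(q[:,0],q[:,1]); bw=sd(np.c_[r,q[:,2]],np.array([.048,0]),np.array([.052,.127])).min()
    return dict(hood=hood,hinge=hinge,motor=motor,bowl=bw)
def pose(yaw,tilt,s,dz,lat=0):
    R=Ro.from_euler("xyz",[180,0,yaw],degrees=True)*Ro.from_euler("y",tilt,degrees=True)
    Rs=R*Ro.from_euler("x",-180,degrees=True); nd=-np.array([np.cos(np.radians(yaw)),np.sin(np.radians(yaw)),0]); ld=np.array([-nd[1],nd[0],0])
    nose=B+s*nd+lat*ld+[0,0,dz]; return scoop_tcp(nose-Rs.apply([-.028,0,0]),yaw,tilt)
def one(p,R,seed):
    f=lambda j:np.r_[(fk(j)[0]-p)*10,(R.inv()*fk(j)[1]).as_rotvec()]
    r=least_squares(f,np.clip(seed,lo+.01,hi-.01),bounds=(lo,hi),x_scale=30.); return r.x,r.cost
if __name__=="__main__":
    D=[json.loads(l) for l in open("log.jsonl")]; jn=np.array(D[-1]["joint_pos"])
    for yaw in(-100,-120,-135,-150):
        j=jn
        for tilt,s,dz in((-20,0.02,.05),(0,.01,.03),(20,0,.02),(40,0,.015),(60,0,.01),(75,0,.01)):
            p,R=pose(yaw,tilt,s,dz); 
            j,c=one(p,R,j); a,b=parts(p,R); m={k:round(min(signed(a)[k],signed(b)[k])*1000) for k in signed(a)}
            print(yaw,tilt,np.round(p,3),np.round(j).tolist(),"%.1g"%c,m)
E
python3 clr.py
```

```text
-100 -20 [ 0.551 -0.219  0.201] [-17.0, 18.0, -1.0, -21.0, -75.0, 13.0] 2e-26 {'hood': -31, 'hinge': 71, 'motor': 86, 'bowl': 31}
-100 0 [ 0.552 -0.213  0.224] [-2.0, 13.0, -10.0, -0.0, -67.0, -8.0] 5e-23 {'hood': -5, 'hinge': 64, 'motor': 82, 'bowl': 30}
-100 20 [ 0.555 -0.194  0.249] [11.0, 12.0, -19.0, 20.0, -68.0, -31.0] 6e-23 {'hood': 19, 'hinge': 70, 'motor': 81, 'bowl': 26}
-100 40 [ 0.562 -0.154  0.267] [23.0, 16.0, -24.0, 34.0, -77.0, -49.0] 2e-19 {'hood': 62, 'hinge': 81, 'motor': 79, 'bowl': 23}
-100 60 [ 0.57 -0.11  0.27] [31.0, 25.0, -26.0, 40.0, -88.0, -62.0] 6e-25 {'hood': 78, 'hinge': 84, 'motor': 77, 'bowl': 20}
-100 75 [ 0.576 -0.076  0.265] [35.0, 34.0, -25.0, 43.0, -97.0, -69.0] 2e-30 {'hood': 92, 'hinge': 84, 'motor': 77, 'bowl': 20}
-120 -20 [ 0.515 -0.206  0.201] [-16.0, 11.0, -10.0, -21.0, -65.0, -5.0] 1e-20 {'hood': -18, 'hinge': 67, 'motor': 91, 'bowl': 31}
-120 0 [ 0.518 -0.201  0.224] [-1.0, 9.0, -15.0, -0.0, -66.0, -29.0] 2e-26 {'hood': -2, 'hinge': 61, 'motor': 84, 'bowl': 30}
-120 20 [ 0.528 -0.184  0.249] [11.0, 13.0, -16.0, 15.0, -75.0, -47.0] 3e-26 {
[... 1249 characters left out ...]
-50.0, -44.0] 4e-24 {'hood': 3, 'hinge': 67, 'motor': 95, 'bowl': 31}
-150 0 [ 0.48  -0.163  0.224] [4.0, 5.0, -20.0, 0.0, -65.0, -64.0] 5e-19 {'hood': 30, 'hinge': 63, 'motor': 90, 'bowl': 30}
-150 20 [ 0.497 -0.153  0.249] [10.0, 15.0, -10.0, 7.0, -84.0, -72.0] 8e-30 {'hood': 41, 'hinge': 67, 'motor': 94, 'bowl': 26}
-150 40 [ 0.531 -0.133  0.267] [14.0, 28.0, 2.0, 11.0, -103.0, -75.0] 1e-19 {'hood': 58, 'hinge': 68, 'motor': 92, 'bowl': 23}
-150 60 [ 0.57 -0.11  0.27] [16.0, 43.0, 14.0, 14.0, -120.0, -76.0] 2e-21 {'hood': 66, 'hinge': 65, 'motor': 87, 'bowl': 20}
-150 75 [ 0.6   -0.093  0.265] [17.0, 53.0, 21.0, 17.0, -131.0, -75.0] 4e-28 {'hood': 74, 'hinge': 65, 'motor': 80, 'bowl': 20}
```

```bash
cat > pp.py <<'E'
from h import *
from clr import pose,parts,signed,one
def ytpath(a,b,n,g=-1):
    "a,b: (tcp,yaw,tilt)"
    out=[]
    for i in range(1,n+1):
        f=i/n; out.append((a[0]+(b[0]-a[0])*f,down(a[1]+(b[1]-a[1])*f,a[2]+(b[2]-a[2])*f),g,1))
    return out
E
python3 - <<'E'
from pp import *
p0,R0=cur()
a=(p0,-3.6,-30.3)
b=(np.array([.537,.08,.25]),-20,-22)
e,_=pose(-150,-8,.015,.05)
c=(e+[0,0,.02],-150,-10)
w=ytpath(a,b,3)+ytpath(b,c,18)+ytpath(c,(e,-150,-8),3)
rows(w)
j=np.array(json.loads(open("log.jsonl").readlines()[-1])["joint_pos"])
for i,x in enumerate(w):
    j2,cst=one(x[0],x[1],j); aa,bb=parts(x[0],x[1]); 
    if i%3==2: print(i,np.round(j2).tolist(),"%.1g"%cst,"maxdj",np.abs(j2-j).max().round(),{k:round(min(signed(aa)[k],signed(bb)[k])*1000) for k in("hood","bowl")},round(bb[:,2].min(),3))
    j=j2
E
```

```text
-0.014 0.003 -0.023 2.5 2.6 4.9 -1; -0.028 0.005 -0.047 4.9 5.3 9.8 -1; -0.042 0.008 -0.070 7.1 8.0 14.8 -1; -0.044 0.022 -0.069 10.2 8.7 21.4 -1; -0.046 0.036 -0.068 13.1 9.2 28.0 -1; -0.048 0.049 -0.066 16.0 9.8 34.6 -1; -0.050 0.063 -0.065 18.9 10.2 41.3 -1; -0.052 0.077 -0.064 21.6 10.7 48.0 -1
0.009 0.010 -0.003 2.3 0.7 6.9 -1; 0.018 0.021 -0.006 4.5 1.3 13.7 -1; 0.027 0.031 -0.009 6.6 2.0 20.6 -1; 0.036 0.041 -0.011 8.6 2.6 27.6 -1; 0.045 0.052 -0.014 10.6 3.2 34.5 -1; 0.054 0.062 -0.017 12.4 3.8 41.5 -1; 0.063 0.072 -0.020 14.2 4.4 48.5 -1; 0.072 0.083 -0.023 15.9 4.9 55.6 -1
0.013 -0.002 -0.003 1.6 0.7 7.0 -1; 0.027 -0.005 -0.006 3.2 1.3 14.1 -1; 0.040 -0.007 -0.009 4.6 2.0 21.2 -1; 0.054 -0.010 -0.012 6.0 2.6 28.3 -1; 0.067 -0.012 -0.015 7.3 3.2 35.4 -1; 0.069 -0.012 -0.009 7.1 3.9 35.4 -1; 0.070 -0.012 -0.002 6.9 4.5 35.5 -1; 0.072 -0.012 0.004 6.7 5.2 35.5 -1
2 [19.0, 20.0, 5.0, -14.0, -92.0, 53.0] 5e-24 maxdj 5.0 {'hood': 200, 'bowl': 162} 0.21
5 [13.0, 16.0, 1.0, -16.0, -87.0, 38.0] 7e-27 maxdj 5.0 {'hood': 158, 'bowl': 143} 0.207
8 [8.0, 11.0, -4.0, -17.0, -81.0, 23.0] 5e-28 maxdj 5.0 {'hood': 141, 'bowl': 132} 0.203
11 [4.0, 7.0, -9.0, -17.0, -74.0, 5.0] 5e-27 maxdj 6.0 {'hood': 133, 'bowl': 120} 0.2
14 [2.0, 4.0, -14.0, -14.0, -69.0, -14.0] 3e-25 maxdj 7.0 {'hood': 79, 'bowl': 80} 0.197
17 [0.0, 1.0, -18.0, -10.0, -64.0, -35.0] 9e-24 maxdj 7.0 {'hood': 45, 'bowl': 67} 0.194
20 [-1.0, -0.0, -21.0, -6.0, -61.0, -57.0] 6e-23 maxdj 7.0 {'hood': 32, 'bowl': 64} 0.191
23 [0.0, 1.0, -22.0, -5.0, -60.0, -58.0] 6e-18 maxdj 1.0 {'hood': 30, 'bowl': 42} 0.169
```

Emit:
{"fn": "jog_arm", "kwargs": {"targets": "-0.014 0.003 -0.023 2.5 2.6 4.9 -1; -0.028 0.005 -0.047 4.9 5.3 9.8 -1; -0.042 0.008 -0.07 7.1 8 14.8 -1; -0.044 0.022 -0.069 10.2 8.7 21.4 -1; -0.046 0.036 -0.068 13.1 9.2 28 -1; -0.048 0.049 -0.066 16 9.8 34.6 -1; -0.05 0.063 -0.065 18.9 10.2 41.3 -1; -0.052 0.077 -0.064 21.6 10.7 48 -1"}}

```text
clock: 23.65
tool_pos: [0.5199, 0.0115, 0.2489]
orientation: [179.9, 18.6, -56.4]
force: [0.2, -0.2, -1.6]
opening: 0.0136
```

Emit:
{"fn": "jog_arm", "kwargs": {"targets": "0.009 0.01 -0.003 2.3 0.7 6.9 -1; 0.018 0.021 -0.006 4.5 1.3 13.7 -1; 0.027 0.031 -0.009 6.6 2 20.6 -1; 0.036 0.041 -0.011 8.6 2.6 27.6 -1; 0.045 0.052 -0.014 10.6 3.2 34.5 -1; 0.054 0.062 -0.017 12.4 3.8 41.5 -1; 0.063 0.072 -0.02 14.2 4.4 48.5 -1; 0.072 0.083 -0.023 15.9 4.9 55.6 -1"}}

```text
clock: 24.65
tool_pos: [0.4915, -0.0978, 0.2471]
orientation: [179.8, 13.1, -114.5]
force: [0.6, 0.1, -2.6]
opening: 0.0137
```

```bash
python3 - <<'E'
from pp import *
log();o=st(); p0,R0=cur()
E
```

```text
{'clock': 24.65, 'joint_pos': [1.309, 2.417, -15.6524, -12.957, -66.8227, -21.1718], 'tool_pos': [0.4915, -0.0978, 0.2471], 'orientation': [179.8325, 13.1492, -114.4675], 'force': [0.5778, 0.0934, -2.5698], 'opening': 0.0137}
```

```bash
cat >> pp.py <<'E'
def now():
    o=telemetry.get_obs(); e=o["orientation"]; return (np.array(o["tool_pos"]),e[2],-e[1])
def pz(yaw,tilt,s,dz,lat=0): return (pose(yaw,tilt,s,dz,lat)[0],yaw,tilt)
E
python3 - <<'E'
from pp import *
e=pz(-150,-8,.015,.05)
w=ytpath(now(),(e[0]+[0,0,.015],-150,-9),5)+ytpath((e[0]+[0,0,.015],-150,-9),e,2)
rows(w)
E
```

```text
0.013 -0.003 -0.002 1.7 0.8 6.9 -1; 0.026 -0.006 -0.004 3.2 1.6 13.9 -1; 0.040 -0.008 -0.006 4.6 2.4 20.9 -1; 0.053 -0.011 -0.008 5.8 3.2 27.9 -1; 0.066 -0.014 -0.010 7.0 4.0 34.9 -1; 0.068 -0.014 -0.003 6.8 4.4 34.9 -1; 0.069 -0.014 0.004 6.7 4.9 34.9 -1; 0.069 -0.014 0.004 6.7 4.9 34.9 -1
```

Emit:
{"fn": "jog_arm", "kwargs": {"targets": "0.013 -0.003 -0.002 1.7 0.8 6.9 -1; 0.026 -0.006 -0.004 3.2 1.6 13.9 -1; 0.04 -0.008 -0.006 4.6 2.4 20.9 -1; 0.053 -0.011 -0.008 5.8 3.2 27.9 -1; 0.066 -0.014 -0.01 7 4 34.9 -1; 0.068 -0.014 -0.003 6.8 4.4 34.9 -1; 0.069 -0.014 0.004 6.7 4.9 34.9 -1; 0.069 -0.014 0.004 6.7 4.9 34.9 -1"}}

```text
clock: 25.65
tool_pos: [0.4764, -0.1634, 0.2263]
orientation: [179.9, 7.9, -149.9]
force: [0.5, 0.3, -2.4]
opening: 0.0136
```

```bash
python3 - <<'E'
from pp import *
log();st()
p=snapshot("top"); save(p,"t14",(285,150,480,315),4)
p=snapshot("scene"); save(p,"s14",(180,100,380,270),4)
w=ytpath(now(),pz(-150,5,.005,.03),3)+ytpath(pz(-150,5,.005,.03),pz(-150,25,0,.02),5)+ytpath(pz(-150,25,0,.02),pz(-150,65,0,.015),8)
rows(w)
E
```

```text
{'clock': 25.65, 'joint_pos': [0.153, 1.166, -22.3948, -4.6532, -59.6678, -57.8966], 'tool_pos': [0.4764, -0.1634, 0.2263], 'orientation': [179.9341, 7.9382, -149.8614], 'force': [0.4587, 0.2695, -2.3954], 'opening': 0.0136}
-0.002 -0.000 -0.002 0.0 4.3 0.0 -1; -0.003 -0.000 -0.004 0.0 8.7 0.1 -1; -0.005 -0.000 -0.006 0.0 13.0 0.1 -1; -0.011 -0.000 -0.009 0.0 17.0 0.1 -1; -0.017 -0.000 -0.013 -0.0 21.0 0.1 -1; -0.023 -0.000 -0.017 -0.0 25.0 0.1 -1; -0.029 -0.000 -0.020 -0.0 29.0 0.1 -1; -0.035 -0.000 -0.024 -0.0 33.0 0.1 -1
-0.009 0.000 -0.007 -0.0 5.0 0.0 -1; -0.018 0.000 -0.013 -0.0 10.0 0.0 -1; -0.027 0.000 -0.020 -0.0 15.0 0.0 -1; -0.036 0.000 -0.027 0.0 20.0 0.0 -1; -0.045 0.000 -0.033 0.0 25.0 -0.0 -1; -0.054 0.000 -0.040 -0.0 30.0 0.0 -1; -0.063 0.000 -0.047 0.0 35.0 -0.0 -1; -0.072 0.000 -0.053 -0.0 40.0 -0.0 -1
```

View pics/t14.png

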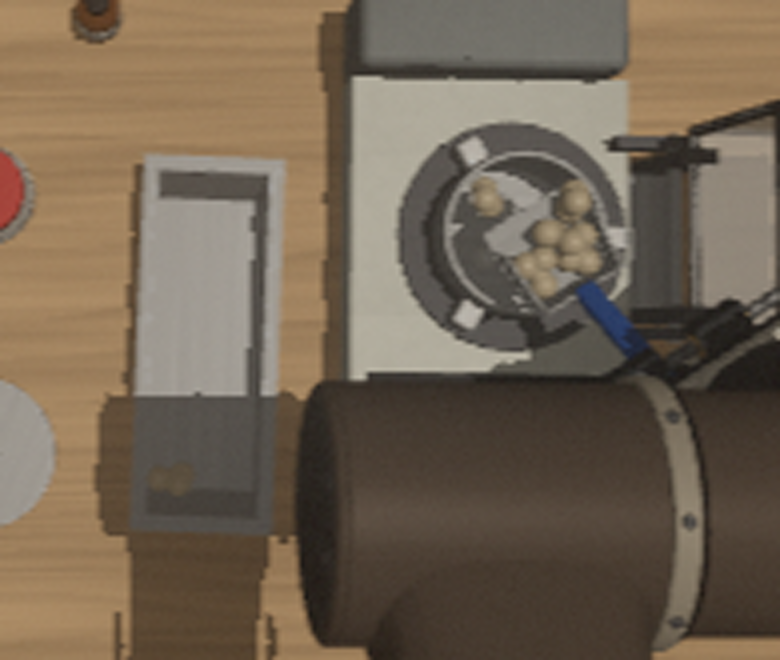

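View pics/s14.png

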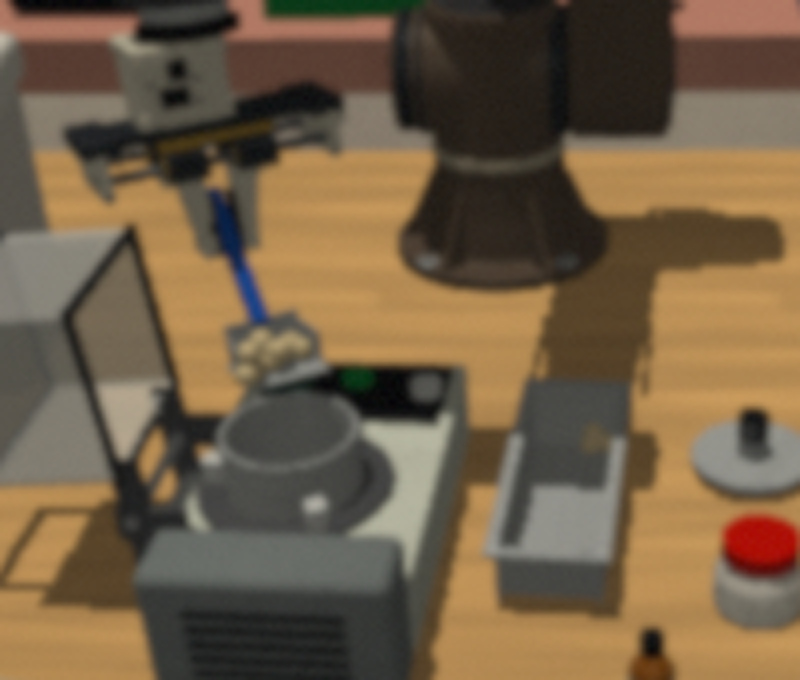

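Emit:
{"fn": "jog_arm", "kwargs": {"targets": "-0.002 0 -0.002 0 4.3 0 -1; -0.003 0 -0.004 0 8.7 0 -1; -0.005 0 -0.006 0 13 0 -1; -0.011 0 -0.009 0 17 0 -1; -0.017 0 -0.013 0 21 0 -1; -0.023 0 -0.017 0 25 0 -1; -0.029 0 -0.02 0 29 0 -1; -0.035 0 -0.024 0 33 0 -1"}}

```text
clock: 26.75
tool_pos: [0.5048, -0.1475, 0.2562]
orientation: [180.0, -25.0, -149.8]
force: [-0.1, 0.0, -2.4]
opening: 0.0138
```

Emit:
{"fn": "jog_arm", "kwargs": {"targets": "-0.009 0 -0.007 0 5 0 -1; -0.018 0 -0.013 0 10 0 -1; -0.027 0 -0.02 0 15 0 -1; -0.036 0 -0.027 0 20 0 -1; -0.045 0 -0.033 0 25 0 -1; -0.054 0 -0.04 0 30 0 -1; -0.063 0 -0.047 0 35 0 -1; -0.072 0 -0.053 0 40 0 -1"}}

```text
clock: 27.75
tool_pos: [0.5816, -0.103, 0.2735]
orientation: [180.0, -65.1, -149.8]
force: [-0.4, -0.3, -1.2]
opening: 0.0137
```

```bash
python3 - <<'E'
from pp import *
log();st()
p=snapshot("top"); save(p,"t15",(285,150,480,315),4)
p=snapshot("scene"); save(p,"s15",(180,100,380,270),4)
E
```

```text
{'clock': 27.75, 'joint_pos': [16.6734, 45.9832, 16.6778, 14.8512, -124.2413, -75.7092], 'tool_pos': [0.5816, -0.103, 0.2735], 'orientation': [179.9511, -65.0778, -149.7612], 'force': [-0.4321, -0.2971, -1.1698], 'opening': 0.0137}
```

View pics/t15.png

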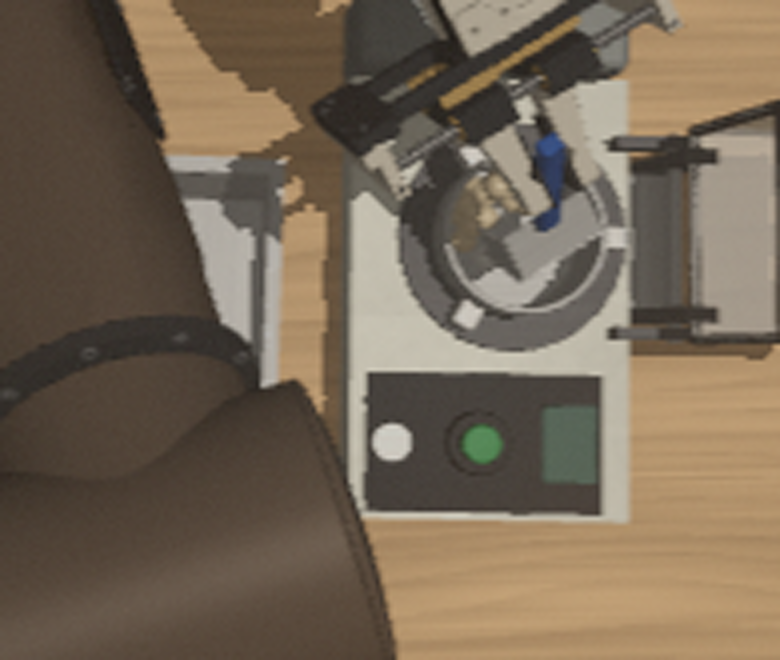

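View pics/s15.png

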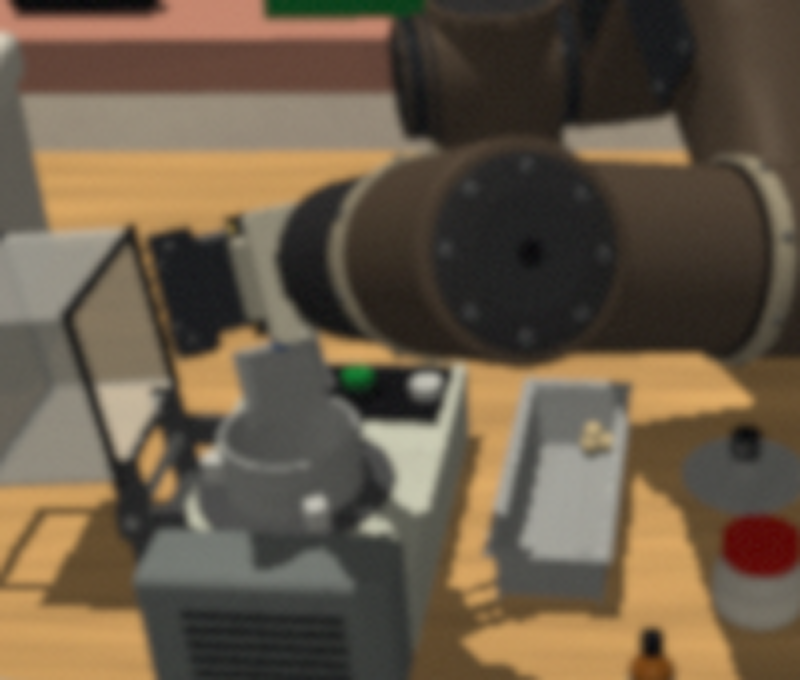

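```bash
python3 - <<'E'
from pp import *
n=now(); up=(pose(-150,0,.01,.08)[0],-150,0)
f,_=scoop_tcp(pan(.05,0,.14),PY,0); 
mid=(np.array([.54,-.02,.26]),-75,0)
w=ytpath(n,up,8)+ytpath(up,mid,8)+ytpath(mid,(f,PY,0),8)
rows(w)
j=np.array(json.loads(open("log.jsonl").readlines()[-1])["joint_pos"])
for i,x in enumerate(w):
    j2,cst=one(x[0],x[1],j); aa,bb=parts(x[0],x[1]); 
    if i%2==1: print(i,np.round(j2).tolist(),"%.1g"%cst,"maxdj",np.abs(j2-j).max().round(),{k:round(min(signed(aa)[k],signed(bb)[k])*1000) for k in("hood","bowl","motor")},round(bb[:,2].min(),3))
    j=j2
E
```

```text
0.007 -0.000 0.013 0.3 -8.2 0.0 -1; 0.013 -0.000 0.027 0.2 -16.3 0.0 -1; 0.020 -0.000 0.040 0.2 -24.5 0.0 -1; 0.026 -0.000 0.053 0.1 -32.7 0.1 -1; 0.033 -0.000 0.066 0.1 -40.9 0.1 -1; 0.039 -0.000 0.080 0.1 -49.0 0.2 -1; 0.046 -0.001 0.093 0.0 -57.2 0.2 -1; 0.052 -0.001 0.106 -0.0 -65.4 0.3 -1
-0.015 0.012 0.002 -0.0 0.0 -9.4 -1; -0.031 0.023 0.003 -0.0 0.0 -18.8 -1; -0.046 0.035 0.005 -0.0 0.0 -28.1 -1; -0.062 0.047 0.007 0.0 0.0 -37.5 -1; -0.077 0.058 0.009 0.0 0.0 -46.9 -1; -0.093 0.070 0.010 0.0 0.0 -56.3 -1; -0.108 0.082 0.012 0.0 0.0 -65.6 -1; -0.124 0.093 0.014 0.0 0.0 -75.0 -1
-0.009 -0.016 0.007 -0.0 0.0 -8.9 -1; -0.018 -0.031 0.013 0.0 0.0 -17.9 -1; -0.027 -0.047 0.020 -0.0 0.0 -26.8 -1; -0.036 -0.062 0.027 -0.0 0.0 -35.7 -1; -0.045 -0.078 0.033 -0.0 0.0 -44.7 -1; -0.054 -0.093 0.040 -0.0 0.0 -53.6 -1; -0.063 -0.109 0.047 -0.0 0.0 -62.6 -1; -0.072 -0.124 0.053 -0.0 0.0 -71.5 -1
1 [15.0, 35.0, 9.0, 12.0, -111.0, -76.0] 5e-22 maxdj 7.0 {'hood': 67, 'bowl': 20, 'motor': 85} 0.141
3 [13.0, 24.0, 0.0, 9.0, -98.0, -74.0] 8e-20 maxdj 7.0 {'hood': 64, 'bowl': 30, 'motor': 86} 0.154
[... 319 characters left out ...]
.0, -0.0, -71.0, -34.0] 4e-28 maxdj 7.0 {'hood': 97, 'bowl': 74, 'motor': 129} 0.2
13 [15.0, 5.0, -14.0, 0.0, -70.0, -19.0] 5e-20 maxdj 8.0 {'hood': 145, 'bowl': 91, 'motor': 141} 0.197
15 [19.0, 7.0, -13.0, 0.0, -70.0, -4.0] 2e-30 maxdj 8.0 {'hood': 162, 'bowl': 120, 'motor': 153} 0.193
17 [20.0, 10.0, -12.0, 0.0, -69.0, 12.0] 2e-26 maxdj 8.0 {'hood': 155, 'bowl': 120, 'motor': 156} 0.18
19 [22.0, 12.0, -10.0, 0.0, -68.0, 29.0] 4e-26 maxdj 8.0 {'hood': 164, 'bowl': 114, 'motor': 144} 0.167
21 [23.0, 16.0, -7.0, 0.0, -67.0, 45.0] 2e-24 maxdj 8.0 {'hood': 184, 'bowl': 108, 'motor': 127} 0.153
23 [25.0, 19.0, -5.0, 0.0, -67.0, 62.0] 2e-24 maxdj 8.0 {'hood': 216, 'bowl': 110, 'motor': 113} 0.14
```

Emit:
{"fn": "jog_arm", "kwargs": {"targets": "0.007 0 0.013 0.1 -8.2 0 -1; 0.013 0 0.027 0.1 -16.3 0 -1; 0.02 0 0.04 0.1 -24.5 0 -1; 0.026 0 0.053 0.1 -32.7 0 -1; 0.033 0 0.066 0.1 -40.9 0 -1; 0.039 0 0.08 0.1 -49 0.2 -1; 0.046 0 0.093 0 -57.2 0.2 -1; 0.052 0 0.106 0 -65.4 0.3 -1"}}

```text
clock: 28.85
tool_pos: [0.4794, -0.1621, 0.2751]
orientation: [-179.8, 0.5, -150.0]
force: [0.8, -1.2, -0.3]
opening: 0.0142
```

Emit:
{"fn": "jog_arm", "kwargs": {"targets": "-0.015 0.012 0.002 0 0 -9.4 -1; -0.031 0.023 0.003 0 0 -18.8 -1; -0.046 0.035 0.005 0 0 -28.1 -1; -0.062 0.047 0.007 0 0 -37.5 -1; -0.077 0.058 0.009 0 0 -46.9 -1; -0.093 0.07 0.01 0 0 -56.3 -1; -0.108 0.082 0.012 0 0 -65.6 -1; -0.124 0.093 0.014 0 0 -75 -1"}}

```text
clock: 29.85
tool_pos: [0.5407, -0.0189, 0.2631]
orientation: [-179.3, 0.0, -74.7]
force: [-0.3, 0.5, -0.3]
opening: 0.0139
```

Emit:
{"fn": "jog_arm", "kwargs": {"targets": "-0.009 -0.016 0.007 0 0 -8.9 -1; -0.018 -0.031 0.013 0 0 -17.9 -1; -0.027 -0.047 0.02 0 0 -26.8 -1; -0.036 -0.062 0.027 0 0 -35.7 -1; -0.045 -0.078 0.033 0 0 -44.7 -1; -0.054 -0.093 0.04 0 0 -53.6 -1; -0.063 -0.109 0.047 0 0 -62.6 -1; -0.072 -0.124 0.053 0 0 -71.5 -1"}}

```text
clock: 30.85
tool_pos: [0.6427, 0.084, 0.2126]
orientation: [-179.7, -0.8, -2.9]
force: [0.6, -0.0, -1.1]
opening: 0.0136
```

```bash
python3 - <<'E'
from pp import *
log();st();scoop_now()
p=snapshot("top"); save(p,"t16",(255,130,455,300),4)
W=cloud(p); a=np.radians(-3.5); q=W[...,:2]-PC; lx=q@[np.cos(a),np.sin(a)]; ly=q@[-np.sin(a),np.cos(a)]; Z=W[...,2]
b=(Z>.0095)&(Z<.045)&(lx>-.11)&(lx<.03)&(np.abs(ly)<.036)
n,l,stt,cen=cv2.connectedComponentsWithStats(b.astype(np.uint8))
for i in range(1,n):
    if stt[i,4]>6:
        k=l==i; print(stt[i,4],"x %.3f..%.3f y %.3f..%.3f zmax %.3f"%(lx[k].min(),lx[k].max(),ly[k].min(),ly[k].max(),Z[k].max()))
# bowl content
qb=np.hypot(W[...,0]-.57,W[...,1]+.1103); k=qb<.045; print("bowl z",np.nanpercentile(Z[k],[5,50,95,100]))
E
```

```text
{'clock': 30.85, 'joint_pos': [24.7281, 18.004, -4.9359, 0.1176, -66.1753, 62.3608], 'tool_pos': [0.6427, 0.084, 0.2126], 'orientation': [-179.6854, -0.834, -2.8668], 'force': [0.6096, -0.0065, -1.1021], 'opening': 0.0136}
scoop in pan x 0.0523 y 0.0014 z 0.1447 [ 0.31 -0.83 -2.87]
169 x -0.110..-0.084 y -0.035..0.036 zmax 0.043
bowl z [0.05014928 0.057074   0.09065243 0.09862994]
```

View pics/t16.png

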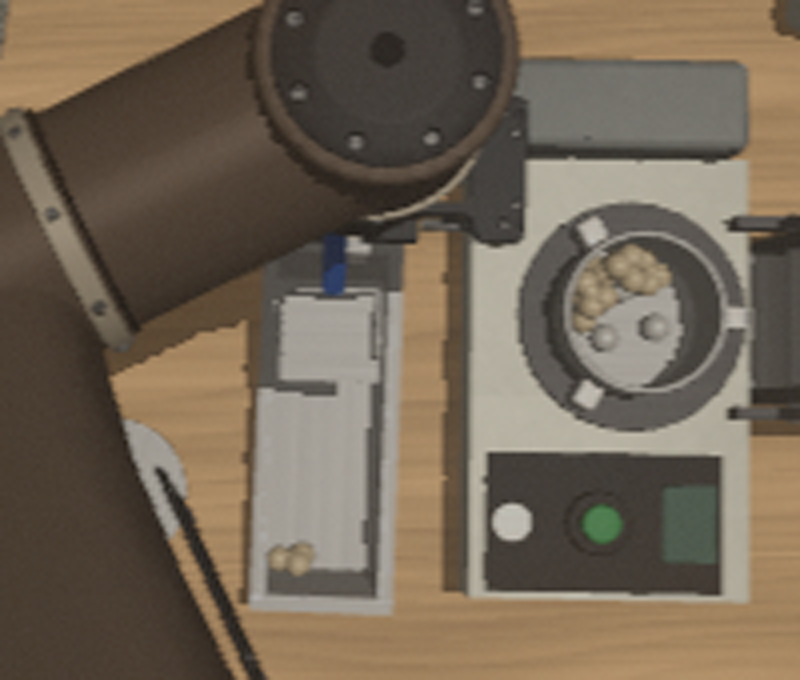

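```bash
python3 - <<'E'
from h import *
rows([sc(.0,0,.10,0,-1,3),sc(-.005,0,.02,0,-1,3),sc(-.01,0,.0042,1,-1,2)])
E
```

```text
-0.018 0.001 0.015 -0.1 -0.3 0.4 -1; -0.035 0.002 0.029 -0.2 -0.5 0.7 -1; -0.053 0.002 0.044 -0.3 -0.8 1.1 -1; -0.055 0.003 0.071 -0.3 -0.8 1.1 -1; -0.057 0.003 0.097 -0.3 -0.8 1.1 -1; -0.059 0.003 0.124 -0.3 -0.8 1.1 -1; -0.062 0.003 0.131 -0.3 -0.3 1.1 -1; -0.065 0.003 0.138 -0.3 0.2 1.1 -1
```

Emit:
{"fn": "jog_arm", "kwargs": {"targets": "-0.018 0.001 0.015 -0.1 -0.3 0.4 -1; -0.035 0.002 0.029 -0.2 -0.5 0.7 -1; -0.053 0.002 0.044 -0.3 -0.8 1.1 -1; -0.055 0.003 0.065 -0.3 -0.8 1.1 -1; -0.057 0.003 0.085 -0.3 -0.8 1.1 -1; -0.058 0.003 0.095 -0.3 -0.8 1.1 -1; -0.058 0.003 0.095 -0.3 -0.8 1.1 -1; -0.058 0.003 0.095 -0.3 -0.8 1.1 -1"}}

```text
clock: 31.9
tool_pos: [0.5876, 0.0853, 0.1166]
orientation: [-180.0, -0.1, -3.5]
force: [-0.1, -0.0, -0.5]
opening: 0.0137
```

```bash
python3 - <<'E'
from h import *
scoop_now()
rows([sc(-.005,0,.02,0,-1,3),sc(-.01,0,.0036,1,-1,3),sc(-.02,0,.0034,1,-1,2),sc(-.07,0,.003,1,-1,8)])
E
```

```text
scoop in pan x -0.0037 y -0.0001 z 0.0498 [ 0.04 -0.09 -3.49]
-0.000 -0.000 0.010 -0.0 -0.0 0.0 -1; -0.001 -0.000 0.020 -0.0 -0.1 0.0 -1; -0.001 -0.000 0.030 -0.0 -0.1 0.0 -1; -0.003 -0.000 0.035 -0.0 0.2 0.0 -1; -0.005 -0.000 0.040 -0.0 0.6 0.0 -1; -0.007 -0.000 0.045 -0.0 0.9 0.0 -1; -0.012 -0.000 0.045 -0.0 0.9 0.0 -1; -0.017 -0.000 0.045 -0.0 0.9 0.0 -1
-0.006 -0.000 -0.000 0.0 0.0 0.0 -1; -0.012 -0.000 -0.000 0.0 0.0 0.0 -1; -0.019 0.000 -0.000 0.0 0.0 0.0 -1; -0.025 0.000 -0.000 0.0 0.0 0.0 -1; -0.031 -0.000 -0.000 0.0 0.0 0.0 -1; -0.037 -0.000 -0.000 0.0 0.0 0.0 -1; -0.044 0.000 -0.000 0.0 0.0 0.0 -1; -0.050 -0.000 -0.000 0.0 0.0 0.0 -1
```

Emit:
{"fn": "jog_arm", "kwargs": {"targets": "0 0 0.01 0 0 0 -1; -0.001 0 0.02 0 0 0 -1; -0.001 0 0.03 0 0 0 -1; -0.003 0 0.036 0 0.2 0 -1; -0.005 0 0.041 0 0.6 0 -1; -0.007 0 0.046 0 1 0 -1; -0.012 0 0.0465 0 1 0 -1; -0.017 0 0.0465 0 1 0 -1"}}

```text
clock: 32.9
tool_pos: [0.5705, 0.0865, 0.0705]
orientation: [-179.9, -1.1, -3.5]
force: [0.8, 0.7, 1.5]
opening: 0.0138
```

Emit:
{"fn": "jog_arm", "kwargs": {"targets": "-0.007 0 0 0 0 0 -1; -0.014 0 0 0 0 0 -1; -0.021 0 0 0 0 0 -1; -0.027 0 0 0 0 0 -1; -0.033 0 0 0 0 0 -1; -0.039 0 0 0 0 0 -1; -0.045 0 0 0 0 0 -1; -0.05 0 0 0 0 0 -1"}}

```text
clock: 33.9
tool_pos: [0.5214, 0.09, 0.0704]
orientation: [-179.9, -1.3, -3.5]
force: [1.6, -0.3, 7.9]
opening: 0.014
```

```bash
python3 - <<'E'
from h import *
st();scoop_now()
p=snapshot("top"); save(p,"t17",(305,180,390,295),5)
E
```

```text
{'clock': 33.9, 'joint_pos': [31.5275, 15.3574, -30.5114, 0.9252, -43.0486, 54.349], 'tool_pos': [0.5214, 0.09, 0.0704], 'orientation': [-179.8948, -1.252, -3.4545], 'force': [1.5754, -0.2947, 7.8628], 'opening': 0.014}
scoop in pan x -0.0686 y 0.0006 z 0.0018 [ 0.11 -1.25 -3.45]
```

View pics/t17.png

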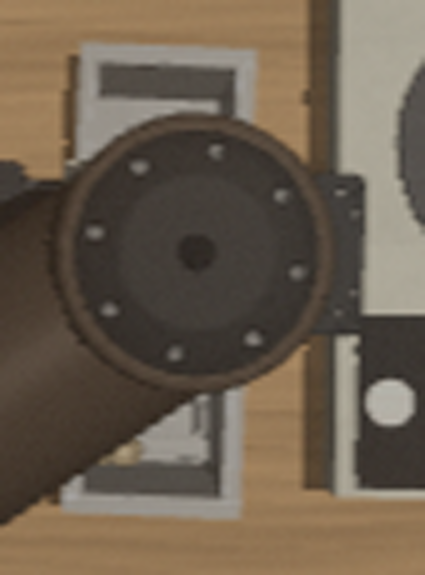

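```bash
python3 - <<'E'
from h import *
def ns(psi,n,extra=0,gap=.0015):
    r=np.radians(psi); z=.0035+.056*np.sin(r)+extra; x=-.100+gap-(z-.003)*.268
    return sc(x+.028*np.cos(r),0,z-.028*np.sin(r),-psi,-1,n)
w=[ns(0,1),ns(6,1),ns(12,1),ns(18,1),ns(24,1),ns(30,1),ns(30,2,.015,.003)]
rows(w+[ (w[-1][0]+[0.01,0,.12],w[-1][1],-1,8)])
E
```

```text
0.000 0.000 0.000 -0.1 -1.2 0.0 -1; 0.005 0.000 0.007 -0.1 -7.2 0.0 -1; 0.008 0.000 0.014 -0.1 -13.2 0.0 -1; 0.010 0.000 0.022 -0.1 -19.2 0.1 -1; 0.010 0.000 0.030 -0.1 -25.2 0.1 -1; 0.010 0.000 0.039 -0.1 -31.2 0.1 -1; 0.009 0.000 0.031 -0.1 -31.2 0.1 -1; 0.007 0.000 0.023 -0.1 -31.2 0.1 -1
-0.006 -0.000 -0.014 0.0 0.0 0.0 -1; -0.013 -0.000 -0.027 0.0 0.0 0.0 -1; -0.019 -0.000 -0.041 0.0 0.0 0.0 -1; -0.026 -0.000 -0.054 0.0 0.0 0.0 -1; -0.032 -0.000 -0.068 0.0 0.0 0.0 -1; -0.039 -0.000 -0.082 0.0 0.0 0.0 -1; -0.045 -0.001 -0.095 0.0 0.0 0.0 -1; -0.051 -0.001 -0.109 0.0 0.0 0.0 -1
```

Emit:
{"fn": "jog_arm", "kwargs": {"targets": "-0.003 0 0 0 0 0 -1; 0 0 0.001 0 -2 0 -1; 0.004 0 0.007 0 -7.2 0 -1; 0.007 0 0.014 0 -13.2 0 -1; 0.009 0 0.022 0 -19.2 0 -1; 0.009 0 0.03 0 -25.2 0 -1; 0.009 0 0.038 0 -31.2 0 -1; 0.008 0 0.03 0 -31.2 0 -1"}}

```text
clock: 34.95
tool_pos: [0.5283, 0.0888, 0.0365]
orientation: [180.0, 30.4, -3.6]
force: [-0.3, -0.2, -1.3]
opening: 0.0138
```

Emit:
{"fn": "jog_arm", "kwargs": {"targets": "-0.003 0 -0.008 0 0 0 -1; -0.008 0 -0.02 0 0 0 -1; -0.016 0 -0.034 0 0 0 -1; -0.023 0 -0.048 0 0 0 -1; -0.03 0 -0.062 0 0 0 -1; -0.037 0 -0.076 0 0 0 -1; -0.045 0 -0.092 0 0 0 -1; -0.052 0 -0.11 0 0 0 -1"}}

```text
clock: 35.95
tool_pos: [0.539, 0.0881, 0.1588]
orientation: [180.0, 30.4, -3.6]
force: [0.7, 1.2, -1.9]
opening: 0.0136
```

```bash
python3 - <<'E'
from h import *
st();scoop_now()
p=snapshot("top"); save(p,"t18",(285,180,390,315),4)
p=snapshot("scene"); save(p,"s18",(280,130,380,270),4)
E
```

```text
{'clock': 35.95, 'joint_pos': [20.7804, 30.5988, 5.6512, -12.0423, -93.1355, 67.9858], 'tool_pos': [0.539, 0.0881, 0.1588], 'orientation': [179.9554, 30.4193, -3.6029], 'force': [0.7348, 1.2452, -1.8942], 'opening': 0.0136}
scoop in pan x -0.0743 y -0.0001 z 0.1451 [-0.04 30.42 -3.6 ]
```

View pics/t18.png

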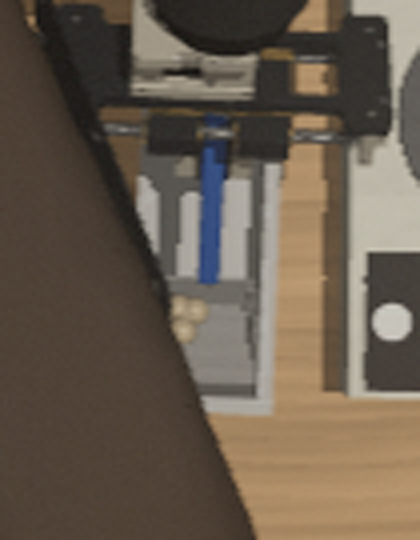

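View pics/s18.png

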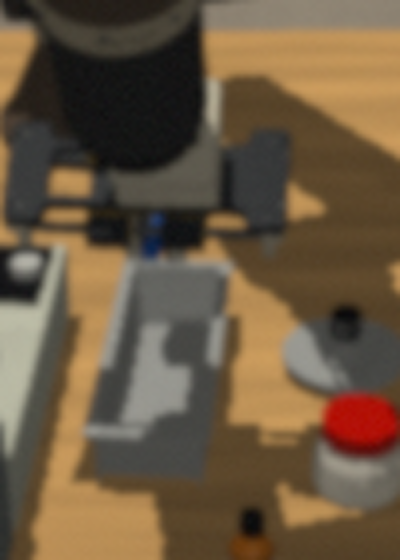

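Emit:
{"fn": "jog_arm", "kwargs": {"targets": "-0.014 0.003 -0.027 2.5 2.6 4.9 -1; -0.028 0.005 -0.053 4.9 5.3 9.8 -1; -0.042 0.008 -0.079 7.1 8 14.8 -1; -0.044 0.022 -0.078 10.2 8.7 21.4 -1; -0.046 0.036 -0.077 13.1 9.2 28 -1; -0.048 0.049 -0.075 16 9.8 34.6 -1; -0.05 0.063 -0.074 18.9 10.2 41.3 -1; -0.052 0.077 -0.073 21.6 10.7 48 -1"}}

```text
clock: 37.05
tool_pos: [0.5268, 0.0113, 0.2486]
orientation: [179.8, 18.6, -56.4]
force: [-0.0, 0.3, -1.5]
opening: 0.0136
```

Emit:
{"fn": "jog_arm", "kwargs": {"targets": "0.009 0.01 -0.003 2.3 0.7 6.9 -1; 0.018 0.021 -0.006 4.5 1.3 13.7 -1; 0.027 0.031 -0.009 6.6 2 20.6 -1; 0.036 0.041 -0.011 8.6 2.6 27.6 -1; 0.045 0.052 -0.014 10.6 3.2 34.5 -1; 0.054 0.062 -0.017 12.4 3.8 41.5 -1; 0.063 0.072 -0.02 14.2 4.4 48.5 -1; 0.072 0.083 -0.023 15.9 4.9 55.6 -1"}}

```text
clock: 38.05
tool_pos: [0.4986, -0.098, 0.247]
orientation: [179.8, 13.1, -114.5]
force: [-0.4, -0.0, -1.0]
opening: 0.0137
```

```bash
python3 - <<'E'
from pp import *
st()
e=pz(-150,-8,.015,.05)
w=ytpath(now(),(e[0]+[0,0,.015],-150,-9),5)+ytpath((e[0]+[0,0,.015],-150,-9),e,3)
rows(w)
w=ytpath(e,pz(-150,5,.0,.03),2)+ytpath(pz(-150,5,.0,.03),pz(-150,25,-.005,.02),4)+ytpath(pz(-150,25,-.005,.02),pz(-150,70,-.005,.01),10)
rows(w,start=(e[0],down(-150,-8)))
E
```

```text
{'clock': 38.05, 'joint_pos': [1.331, 3.1077, -14.9363, -12.8676, -66.9024, -21.238], 'tool_pos': [0.4986, -0.098, 0.247], 'orientation': [179.8043, 13.0547, -114.4717], 'force': [-0.4329, -0.0008, -0.9976], 'opening': 0.0137}
0.014 -0.001 -0.002 1.8 0.8 6.9 -1; 0.027 -0.003 -0.004 3.2 1.6 13.9 -1; 0.041 -0.004 -0.007 4.6 2.4 20.9 -1; 0.055 -0.006 -0.009 5.8 3.1 27.9 -1; 0.069 -0.007 -0.011 7.0 3.9 34.9 -1; 0.070 -0.007 -0.006 6.9 4.2 34.9 -1; 0.071 -0.008 -0.001 6.8 4.5 34.9 -1; 0.072 -0.008 0.004 6.7 4.8 35.0 -1
-0.000 -0.000 -0.003 -0.0 6.5 0.0 -1; -0.000 -0.000 -0.006 -0.0 13.0 0.0 -1; -0.008 -0.000 -0.011 0.0 18.0 0.0 -1; -0.016 -0.000 -0.016 0.0 23.0 0.0 -1; -0.023 -0.000 -0.020 0.0 28.0 0.0 -1; -0.031 -0.000 -0.025 0.0 33.0 0.0 -1; -0.041 -0.000 -0.024 -0.0 37.5 0.0 -1; -0.051 -0.000 -0.024 -0.0 42.0 -0.0 -1
-0.008 -0.000 -0.007 -0.0 4.5 -0.0 -1; -0.015 -0.000 -0.013 0.0 9.0 0.0 -1; -0.023 0.000 -0.020 -0.0 13.5 0.0 -1; -0.030 0.000 -0.026 0.0 18.0 0.0 -1; -0.038 0.000 -0.033 -0.0 22.5 0.0 -1; -0.045 0.000 -0.039 -0.0 27.0 0.0 -1; -0.053 0.000 -0.046 -0.0 31.5 0.0 -1; -0.061 0.000 -0.052 -0.0 36.0 0.0 -1
```

Emit:
{"fn": "jog_arm", "kwargs": {"targets": "0.014 -0.001 -0.002 1.8 0.8 6.9 -1; 0.027 -0.003 -0.004 3.2 1.6 13.9 -1; 0.041 -0.004 -0.007 4.6 2.4 20.9 -1; 0.055 -0.006 -0.009 5.8 3.1 27.9 -1; 0.069 -0.007 -0.011 7 3.9 34.9 -1; 0.07 -0.007 -0.006 6.9 4.2 34.9 -1; 0.071 -0.008 -0.001 6.8 4.5 34.9 -1; 0.072 -0.008 0.004 6.7 4.8 35 -1"}}

```text
clock: 39.05
tool_pos: [0.4773, -0.164, 0.2262]
orientation: [180.0, 8.0, -150.0]
force: [-0.2, -0.0, -1.8]
opening: 0.0138
```

Emit:
{"fn": "jog_arm", "kwargs": {"targets": "0 0 -0.003 0 6.5 0 -1; 0 0 -0.006 0 13 0 -1; -0.008 0 -0.011 0 18 0 -1; -0.016 0 -0.016 0 23 0 -1; -0.023 0 -0.02 0 28 0 -1; -0.031 0 -0.025 0 33 0 -1; -0.041 0 -0.024 0 37.5 0 -1; -0.051 0 -0.024 0 42 0 -1"}}

```text
clock: 40.05
tool_pos: [0.5189, -0.1397, 0.2565]
orientation: [179.9, -34.1, -149.8]
force: [-0.1, 0.8, -0.9]
opening: 0.0135
```

Emit:
{"fn": "jog_arm", "kwargs": {"targets": "-0.008 0 -0.007 0 4.5 0 -1; -0.015 0 -0.013 0 9 0 -1; -0.023 0 -0.02 0 13.5 0 -1; -0.03 0 -0.026 0 18 0 -1; -0.038 0 -0.033 0 22.5 0 -1; -0.045 0 -0.039 0 27 0 -1; -0.053 0 -0.046 0 31.5 0 -1; -0.061 0 -0.052 0 36 0 -1"}}

```text
clock: 41.05
tool_pos: [0.5887, -0.0991, 0.264]
orientation: [179.6, -70.3, -149.4]
force: [-0.4, -0.1, -2.4]
opening: 0.0137
```

```bash
python3 - <<'E'
from pp import *
st()
n=now(); up=(pose(-150,0,.01,.08)[0],-150,0)
rows(ytpath(n,up,8))
mid=(np.array([.52,.05,.26]),-75,0)
f=(np.array([.50,.30,.21]),-6,0)
rows(ytpath(up,mid,8)+ytpath(mid,f,8),start=(up[0],down(-150)))
p=snapshot("scene"); save(p,"s19",(180,100,380,270),4)
E
```

```text
{'clock': 41.05, 'joint_pos': [16.9019, 49.5833, 18.2023, 15.6954, -127.3292, -75.6409], 'tool_pos': [0.5887, -0.0991, 0.264], 'orientation': [179.5675, -70.2581, -149.4273], 'force': [-0.448, -0.0721, -2.4375], 'opening': 0.0137}
0.006 0.000 0.014 0.4 -8.8 -0.0 -1; 0.013 0.000 0.029 0.3 -17.6 0.0 -1; 0.019 0.000 0.043 0.2 -26.3 0.0 -1; 0.026 0.000 0.058 0.2 -35.1 0.0 -1; 0.032 0.000 0.072 0.1 -43.9 0.1 -1; 0.039 0.000 0.087 0.1 -52.7 0.1 -1; 0.045 0.000 0.101 0.1 -61.5 0.2 -1; 0.052 0.000 0.116 0.0 -70.3 0.2 -1
-0.018 0.020 0.002 -0.0 0.0 -9.4 -1; -0.035 0.041 0.003 0.0 0.0 -18.8 -1; -0.053 0.061 0.005 0.0 0.0 -28.1 -1; -0.071 0.082 0.007 0.0 0.0 -37.5 -1; -0.088 0.102 0.009 -0.0 0.0 -46.9 -1; -0.106 0.123 0.010 0.0 0.0 -56.3 -1; -0.124 0.143 0.012 -0.0 0.0 -65.6 -1; -0.141 0.164 0.014 0.0 0.0 -75.0 -1
-0.031 -0.006 0.006 0.0 0.0 -8.6 -1; -0.062 -0.011 0.013 -0.0 0.0 -17.3 -1; -0.092 -0.017 0.019 0.0 0.0 -25.9 -1; -0.123 -0.023 0.025 0.0 0.0 -34.5 -1; -0.154 -0.028 0.031 -0.0 0.0 -43.1 -1; -0.185 -0.034 0.037 0.0 0.0 -51.8 -1; -0.216 -0.040 0.044 -0.0 0.0 -60.4 -1; -0.247 -0.045 0.050 -0.0 0.0 -69.0 -1
```

View pics/s19.png

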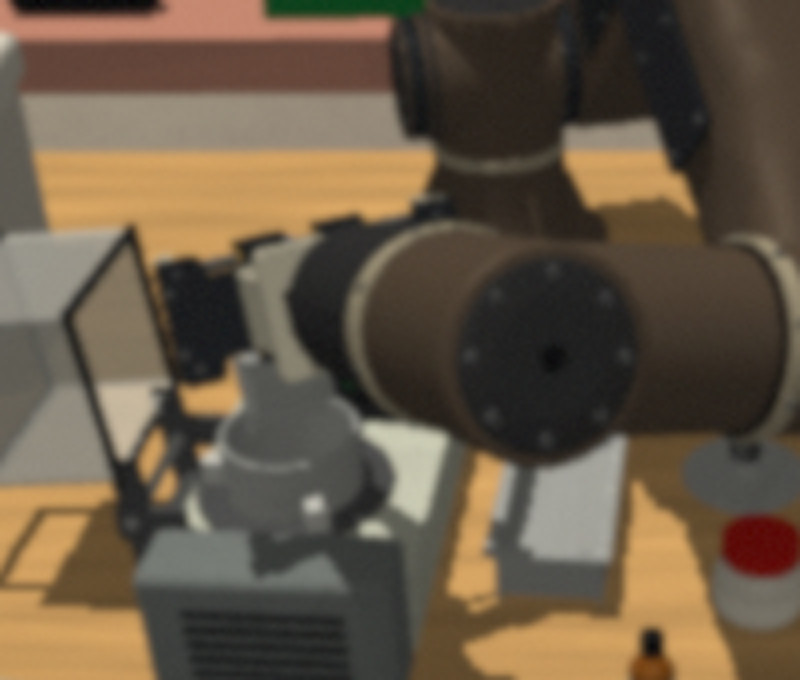

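Emit:
{"fn": "jog_arm", "kwargs": {"targets": "0.006 0 0.014 0.2 -8.8 0 -1; 0.013 0 0.029 0.2 -17.6 0 -1; 0.019 0 0.043 0.2 -26.3 0 -1; 0.026 0 0.058 0.2 -35.1 0 -1; 0.032 0 0.072 0.1 -43.9 0.1 -1; 0.039 0 0.087 0.1 -52.7 0.1 -1; 0.045 0 0.101 0.1 -61.5 0.2 -1; 0.052 0 0.116 0 -70.3 0.2 -1"}}

```text
clock: 42.1
tool_pos: [0.4793, -0.1621, 0.2731]
orientation: [179.9, -0.1, -149.9]
force: [-0.2, -1.2, -0.9]
opening: 0.0136
```

Emit:
{"fn": "jog_arm", "kwargs": {"targets": "-0.018 0.02 0.002 0 0 -9.4 -1; -0.035 0.041 0.003 0 0 -18.8 -1; -0.053 0.061 0.005 0 0 -28.1 -1; -0.071 0.082 0.007 0 0 -37.5 -1; -0.088 0.102 0.009 0 0 -46.9 -1; -0.106 0.123 0.01 0 0 -56.3 -1; -0.124 0.143 0.012 0 0 -65.6 -1; -0.141 0.164 0.014 0 0 -75 -1"}}

```text
clock: 43.1
tool_pos: [0.5191, 0.0517, 0.2588]
orientation: [179.9, 0.1, -74.5]
force: [0.2, -0.1, -1.1]
opening: 0.0134
```

Emit:
{"fn": "jog_arm", "kwargs": {"targets": "-0.031 -0.006 0.006 0 0 -8.6 -1; -0.062 -0.011 0.013 0 0 -17.3 -1; -0.092 -0.017 0.019 0 0 -25.9 -1; -0.123 -0.023 0.025 0 0 -34.5 -1; -0.154 -0.028 0.031 0 0 -43.1 -1; -0.185 -0.034 0.037 0 0 -51.8 -1; -0.216 -0.04 0.044 0 0 -60.4 -1; -0.247 -0.045 0.05 0 0 -69 -1"}}

```text
clock: 44.1
tool_pos: [0.4962, 0.3031, 0.2086]
orientation: [-179.9, 0.1, -5.2]
force: [-0.6, 0.7, -1.6]
opening: 0.0139
```

```bash
python3 - <<'E'
from pp import *
log();st()
p=snapshot("top"); save(p,"t20",(180,130,460,330),2.8)
W=cloud(p);Z=W[...,2]
for x in models.spot_point("lid",p)[:2]: print("lid",x["conf"],world(p,x["uv"]))
qb=np.hypot(W[...,0]-.57,W[...,1]+.1103); k=qb<.045; print("bowl z",np.nanpercentile(Z[k],[5,50,95,100]))
# scoop place: original grip (.497,.3876) yaw -5.6, tcp z .0710
T=np.array([.497,.3876,.071]); R=down(-5.6)
rows([(T+[0,0,.08],R,-1,4),(T+[0,0,.02],R,-1,2),(T,R,-1,2)])
E
```

```text
{'clock': 44.1, 'joint_pos': [50.6148, 12.5285, -12.9085, -0.104, -64.5429, 34.2503], 'tool_pos': [0.4962, 0.3031, 0.2086], 'orientation': [-179.9306, 0.0664, -5.1796], 'force': [-0.6486, 0.6631, -1.5925], 'opening': 0.0139}
lid 0.77 [0.46570857 0.22869027 0.05559318]
bowl z [0.04969221 0.05741641 0.10191345 0.11070259]
-0.002 -0.021 0.014 -0.0 0.0 0.1 -1; -0.003 -0.042 0.028 -0.0 0.1 0.2 -1; -0.005 -0.062 0.043 -0.0 0.1 0.3 -1; -0.006 -0.083 0.057 -0.0 0.1 0.4 -1; -0.006 -0.083 0.087 -0.0 0.1 0.4 -1; -0.006 -0.083 0.117 -0.0 0.1 0.4 -1; -0.006 -0.083 0.127 -0.0 0.1 0.4 -1; -0.006 -0.083 0.137 -0.0 0.1 0.4 -1
```

View pics/t20.png

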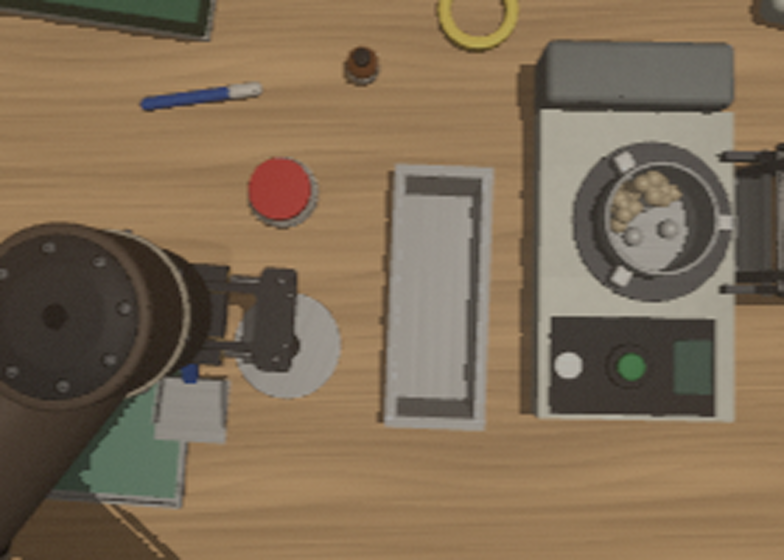

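Emit:
{"fn": "jog_arm", "kwargs": {"targets": "-0.002 -0.021 0.014 0 0 0.1 -1; -0.003 -0.042 0.028 0 0 0.2 -1; -0.005 -0.062 0.043 0 0 0.3 -1; -0.006 -0.083 0.057 0 0.1 0.4 -1; -0.006 -0.083 0.085 0 0.1 0.4 -1; -0.006 -0.083 0.11 0 0.1 0.4 -1; -0.006 -0.083 0.122 0 0.1 0.4 -1; -0.006 -0.083 0.122 0 0.1 0.4 -1"}}

```text
clock: 45.2
tool_pos: [0.497, 0.3875, 0.0848]
orientation: [179.9, 0.1, -5.6]
force: [-0.9, 0.5, -0.4]
opening: 0.0138
```

```bash
python3 - <<'E'
from pp import *
st()
T=np.array([.497,.3876,.0706]); R=down(-5.6)
rows([(T,R,-1,3),(T,R,0,3),(T,R,0,2)])
E
```

```text
{'clock': 45.2, 'joint_pos': [55.6554, 23.3013, -15.167, -0.0238, -51.6169, 28.8056], 'tool_pos': [0.497, 0.3875, 0.0848], 'orientation': [179.9343, 0.0574, -5.5538], 'force': [-0.9001, 0.4944, -0.4093], 'opening': 0.0138}
0.000 -0.000 0.005 0.0 0.0 0.0 -1; 0.000 -0.000 0.009 0.0 0.0 0.0 -1; 0.000 -0.000 0.014 0.1 0.1 0.0 -1; 0.000 -0.000 0.014 0.1 0.1 0.0 0; 0.000 -0.000 0.014 0.1 0.1 0.0 0; 0.000 -0.000 0.014 0.1 0.1 0.0 0; 0.000 -0.000 0.014 0.1 0.1 0.0 0; 0.000 -0.000 0.014 0.1 0.1 0.0 0
```

Emit:
{"fn": "jog_arm", "kwargs": {"targets": "0 0 0.005 0 0 0 -1; 0 0 0.01 0 0 0 -1; 0 0 0.0145 0 0 0 -1; 0 0 0.0145 0 0 0 -1; 0 0 0.0145 0 0 0 0; 0 0 0.0145 0 0 0 0; 0 0 0.0145 0 0 0 0; 0 0 0.0145 0 0 0 0"}}

```text
clock: 46.2
tool_pos: [0.497, 0.3876, 0.0705]
orientation: [179.9, 0.0, -5.5]
force: [-0.3, 0.4, 0.8]
opening: 0.0427
```

Emit:
{"fn": "jog_arm", "kwargs": {"targets": "0 0 -0.02 0 0 0 0; 0 0 -0.06 0 0 0 0; 0 0 -0.11 0 0 0 0; 0 0 -0.16 0 0 0 0; 0 -0.05 -0.18 0 0 0 0; 0 -0.1 -0.18 0 0 0 0; 0 -0.15 -0.18 0 0 0 0; 0 -0.16 -0.18 0 0 0 0"}}

```text
clock: 47.2
tool_pos: [0.5121, 0.5494, 0.2485]
orientation: [179.9, 0.1, -5.5]
force: [-0.2, -0.5, -0.5]
opening: 0.0438
```

```bash
python3 - <<'E'
from pp import *
st()
p=snapshot("top"); save(p,"t21",(180,130,460,330),2.8)
W=cloud(p);Z=W[...,2]
for x in models.spot_point("lid",p)[:2]: print("lid",x["conf"],x["uv"],world(p,x["uv"]))
r=models.cut_out("lid",p)
for q in r[:2]:
    k=q["region"]&(Z>.045)&(Z<.07); f=q["region"]&(Z<.03)&(Z>.01)
    if k.sum()>10: print("knob",q["conf"],W[k].mean(0),k.sum())
    if f.sum()>50: print(cv2.minEnclosingCircle((W[f][:,:2]*1000).astype(np.float32)))
s=snapshot("scene"); save(s,"s21",(290,130,490,270),4)
E
```

```text
{'clock': 47.2, 'joint_pos': [61.789, 27.3249, 14.0337, -0.041, -76.8721, 22.7608], 'tool_pos': [0.5121, 0.5494, 0.2485], 'orientation': [179.8648, 0.1, -5.4597], 'force': [-0.211, -0.5426, -0.5236], 'opening': 0.0438}
lid 0.77 [284.9, 251.8] [0.46439001 0.22701975 0.05688346]
lid 0.64 [221.2, 242.5] [0.49290328 0.38735476 0.0964772 ]
knob 0.76 [0.46072037 0.23862163 0.0549392 ] 79
((460.8553161621094, 239.04322814941406), 51.9891471862793)
```

View pics/t21.png

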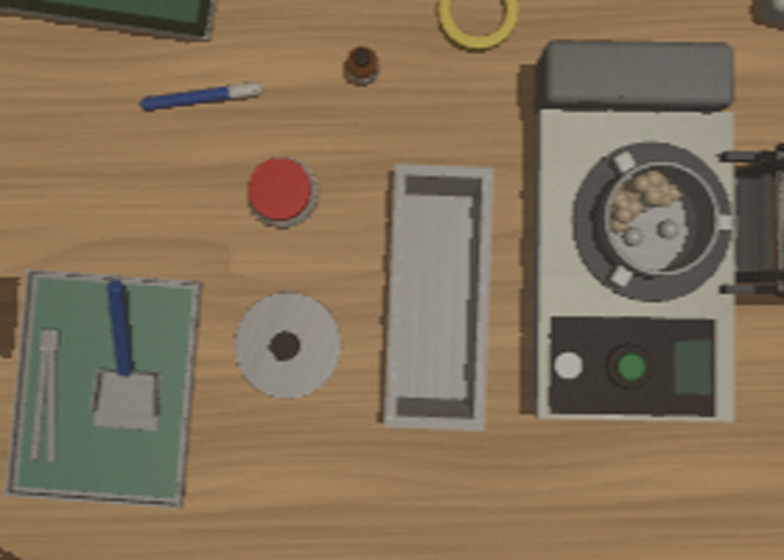

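View pics/s21.png

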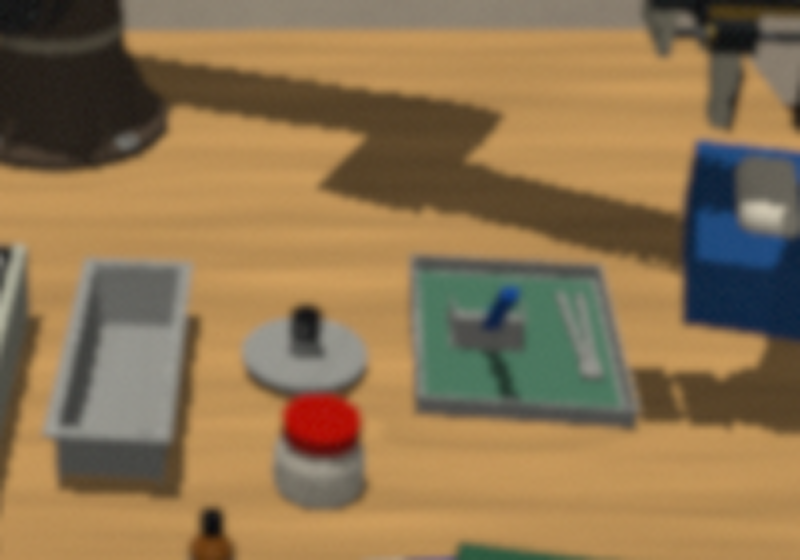

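```bash
python3 - <<'E'
from pp import *
L=np.array([.4608,.2388,0]); R=down(-92)
n=now()
rows(ytpath(n,(L+[0,0,.14],-92,0),10,.5)+[(L+[0,0,.06],R,.5,3),(L+[0,0,.06],R,.5,3)])
E
```

```text
-0.002 0.031 0.011 0.1 -0.0 8.6 0.5; -0.004 0.062 0.022 0.1 -0.0 17.3 0.5; -0.006 0.093 0.033 0.1 -0.0 25.9 0.5; -0.009 0.124 0.044 0.1 -0.0 34.6 0.5; -0.011 0.155 0.055 0.1 -0.0 43.2 0.5; -0.013 0.187 0.066 0.1 -0.0 51.9 0.5; -0.015 0.218 0.078 0.1 -0.0 60.5 0.5; -0.017 0.249 0.089 0.1 -0.0 69.2 0.5
0.028 0.013 0.011 0.0 0.0 8.6 0.5; 0.057 0.026 0.022 0.0 0.0 17.3 0.5; 0.057 0.026 0.049 0.0 0.0 17.3 0.5; 0.057 0.026 0.075 0.0 0.0 17.3 0.5; 0.057 0.026 0.102 0.0 0.0 17.3 0.5; 0.057 0.026 0.102 0.0 0.0 17.3 0.5; 0.057 0.026 0.102 0.0 0.0 17.3 0.5; 0.057 0.026 0.102 0.0 0.0 17.3 0.5
```

Emit:
{"fn": "jog_arm", "kwargs": {"targets": "-0.002 0.031 0.006 0.1 0 8.6 0.5; -0.004 0.062 0.012 0.1 0 17.3 0.5; -0.006 0.093 0.018 0.1 0 25.9 0.5; -0.009 0.124 0.024 0.1 0 34.6 0.5; -0.011 0.155 0.035 0.1 0 43.2 0.5; -0.013 0.187 0.05 0.1 0 51.9 0.5; -0.015 0.218 0.07 0.1 0 60.5 0.5; -0.017 0.249 0.089 0.1 0 69.2 0.5"}}

```text
clock: 48.4
tool_pos: [0.4711, 0.2977, 0.1621]
orientation: [-179.9, 0.1, -75.1]
force: [1.0, -0.3, -0.7]
opening: 0.0654
```

Emit:
{"fn": "jog_arm", "kwargs": {"targets": "0.028 0.013 0.011 0 0 8.6 0.5; 0.057 0.026 0.022 0 0 17.3 0.5; 0.057 0.026 0.049 0 0 17.3 0.5; 0.057 0.026 0.075 0 0 17.3 0.5; 0.057 0.026 0.09 0 0 17.3 0.5; 0.057 0.026 0.09 0 0 17.3 0.5; 0.057 0.026 0.09 0 0 17.3 0.5; 0.057 0.026 0.09 0 0 17.3 0.5"}}

```text
clock: 49.4
tool_pos: [0.4612, 0.2365, 0.0729]
orientation: [-179.9, 0.1, -92.4]
force: [0.0, 0.0, 0.1]
opening: 0.0657
```

```bash
python3 - <<'E'
from pp import *
st()
L=np.array([.4608,.2388,0]); R=down(-92)
rows([(L+[0,0,.0215],R,.5,4),(L+[0,0,.0215],R,.5,1),(L+[0,0,.0215],R,-1,3)])
s=snapshot("scene"); save(s,"s22",(320,130,450,250),5)
E
```

```text
{'clock': 49.4, 'joint_pos': [48.872, 14.8333, -30.4496, 0.007, -44.53, -51.2691], 'tool_pos': [0.4612, 0.2365, 0.0729], 'orientation': [-179.8791, 0.1429, -92.3919], 'force': [0.029, 0.0306, 0.1048], 'opening': 0.0657}
-0.001 0.000 0.013 -0.0 0.0 -0.1 0.5; -0.001 0.000 0.026 -0.1 0.1 -0.2 0.5; -0.002 0.000 0.039 -0.1 0.1 -0.3 0.5; -0.002 0.001 0.051 -0.1 0.1 -0.4 0.5; -0.002 0.001 0.051 -0.1 0.1 -0.4 0.5; -0.002 0.001 0.051 -0.1 0.1 -0.4 -1; -0.002 0.001 0.051 -0.1 0.1 -0.4 -1; -0.002 0.001 0.051 -0.1 0.1 -0.4 -1
```

View pics/s22.png

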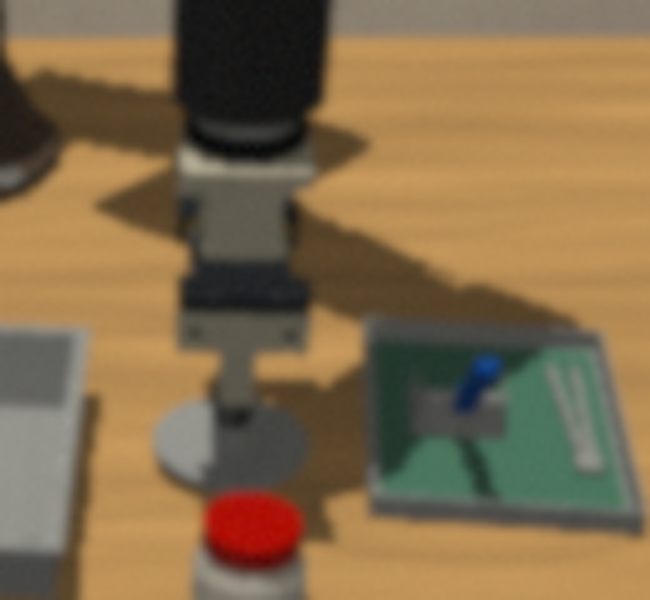

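Emit:
{"fn": "jog_arm", "kwargs": {"targets": "-0.001 0 0.013 0 0 -0.1 0.5; -0.001 0 0.026 0 0.1 -0.2 0.5; -0.002 0 0.039 0 0.1 -0.3 0.5; -0.002 0.001 0.051 -0.1 0.1 -0.4 0.5; -0.002 0.001 0.051 -0.1 0.1 -0.4 0.5; -0.002 0.001 0.051 -0.1 0.1 -0.4 -1; -0.002 0.001 0.051 -0.1 0.1 -0.4 -1; -0.002 0.001 0.051 -0.1 0.1 -0.4 -1"}}

```text
clock: 50.45
tool_pos: [0.4604, 0.2388, 0.0222]
orientation: [-180.0, 0.1, -92.0]
force: [0.2, -0.8, 0.5]
opening: 0.0413
```

```bash
python3 - <<'E'
from pp import *
st()
E
```

```text
{'clock': 50.45, 'joint_pos': [49.1035, 19.1935, -33.0828, -0.0183, -37.6399, -51.0805], 'tool_pos': [0.4604, 0.2388, 0.0222], 'orientation': [-179.956, 0.0722, -91.9915], 'force': [0.1786, -0.8387, 0.4695], 'opening': 0.0413}
```

Still closing; give it a few rows, then lift.

Emit:
{"fn": "jog_arm", "kwargs": {"targets": "0 0 0 0 0 0 -1; 0 0 0 0 0 0 -1; 0 0 0 0 0 0 -1; 0 0 -0.02 0 0 0 -1; 0 0 -0.05 0 0 0 -1; 0 0 -0.09 0 0 0 -1; 0 0 -0.14 0 0 0 -1; 0 0 -0.19 0 0 0 -1"}}

```text
clock: 51.45
tool_pos: [0.4598, 0.2381, 0.2133]
orientation: [180.0, 0.0, -92.0]
force: [1.0, 2.0, -1.9]
opening: 0.0248
```

```bash
python3 - <<'E'
from pp import *
log();st()
s=snapshot("top"); save(s,"t23",(230,180,350,300),5)
W=cloud(s); Z=W[...,2]; p0,_=cur()
lidz=p0[2]-.0222
m=(np.abs(Z-(lidz+.016))<.012)&(np.hypot(W[...,0]-p0[0],W[...,1]-p0[1])<.07)
P=W[m]; print("tcp",p0,m.sum()); print(cv2.minEnclosingCircle((P[:,:2]*1000).astype(np.float32)))
c=np.linalg.lstsq(np.c_[P[:,:2]-p0[:2],np.ones(len(P))],P[:,2],rcond=None)[0]; print("tilt deg",np.degrees(np.arctan(c[:2])),c[2]-lidz)
E
```

```text
{'clock': 51.45, 'joint_pos': [49.0982, 6.2274, -20.0701, -0.0346, -63.6698, -51.0817], 'tool_pos': [0.4598, 0.2381, 0.2133], 'orientation': [179.9964, 0.045, -91.9988], 'force': [0.9543, 1.9911, -1.9474], 'opening': 0.0248}
tcp [0.46274365 0.23987101 0.22065087] 215
((458.7830505371094, 204.72378540039062), 39.465702056884766)
tilt deg [-0.20424255 -0.4492398 ] 0.0087544642575145
```

View pics/t23.png

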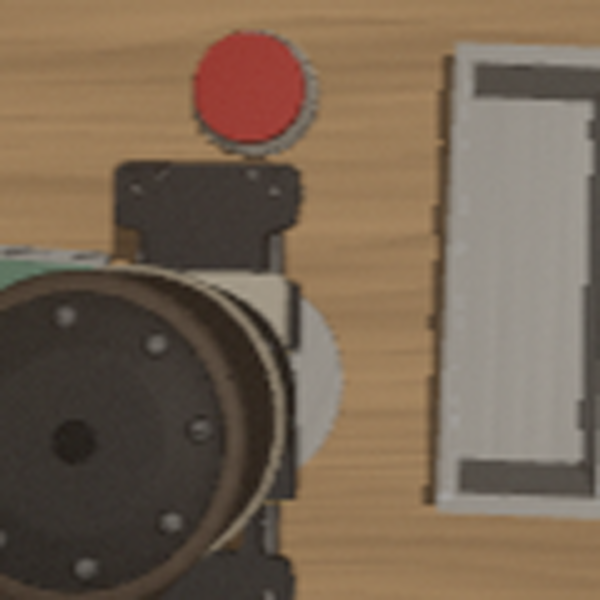

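```bash
python3 - <<'E'
from pp import *
from scipy.optimize import least_squares
st()
s=snapshot("top"); W=cloud(s); Z=W[...,2]; p0,_=cur(); lidz=p0[2]-.0222
m=(np.abs(Z-(lidz+.014))<.008)&(np.hypot(W[...,0]-p0[0],W[...,1]-p0[1])<.07)
# right boundary per row: last True
pts=[]
for r in range(400):
    c=np.where(m[r])[0]
    if len(c)>3: pts.append(world(s,(c[-1]+.5,r),z=lidz+.016)[:2])
pts=np.array(pts); f=lambda c:np.hypot(*(pts-c).T)-.052
r=least_squares(f,p0[:2],loss="soft_l1",f_scale=.001); print(p0,r.x,np.abs(r.fun).max(),len(pts))
B=np.array([.570,-.1103,0]); 
n=now(); R=down(-92)
rows(ytpath(n,(np.array([.52,.06,.235]),-92,0),4)+ytpath((np.array([.52,.06,.235]),-92,0),(B+[0,0,.20],-92,0),6)+[(B+[0,0,.175],R,-1,4),(B+[0,0,.175],R,-1,2)])
E
```

```text
{'clock': 51.5, 'joint_pos': [49.0966, 5.8735, -19.5493, 0.1493, -63.9997, -51.0828], 'tool_pos': [0.4627, 0.2399, 0.2207], 'orientation': [-179.5324, 0.3646, -91.9199], 'force': [3.3775, 1.1833, 6.4037], 'opening': 0.0248}
[0.46263928 0.24026635 0.21781824] [0.46314959 0.24003097] 0.004705739941627721 29
0.045 -0.016 -0.005 -0.5 0.1 0.0 -1; 0.089 -0.032 -0.009 -0.5 0.2 0.0 -1; 0.134 -0.048 -0.014 -0.5 0.3 0.0 -1; 0.178 -0.064 -0.018 -0.5 0.4 0.1 -1; 0.206 -0.073 -0.012 -0.5 0.4 0.1 -1; 0.234 -0.082 -0.007 -0.5 0.4 0.1 -1; 0.262 -0.091 -0.001 -0.5 0.4 0.1 -1; 0.291 -0.101 0.005 -0.5 0.4 0.1 -1
0.028 -0.009 0.006 0.0 0.0 0.0 -1; 0.056 -0.019 0.012 0.0 0.0 0.0 -1; 0.056 -0.019 0.018 0.0 0.0 0.0 -1; 0.056 -0.019 0.024 0.0 0.0 0.0 -1; 0.056 -0.019 0.030 0.0 0.0 0.0 -1; 0.056 -0.019 0.037 0.0 0.0 0.0 -1; 0.056 -0.019 0.037 0.0 0.0 0.0 -1; 0.056 -0.019 0.037 0.0 0.0 0.0 -1
```

Emit:
{"fn": "jog_arm", "kwargs": {"targets": "0.045 -0.016 -0.005 -0.4 0.1 0 -1; 0.089 -0.032 -0.009 -0.4 0.2 0 -1; 0.134 -0.048 -0.014 -0.4 0.3 0 -1; 0.178 -0.064 -0.018 -0.4 0.4 0.1 -1; 0.206 -0.073 -0.012 -0.4 0.4 0.1 -1; 0.234 -0.082 -0.007 -0.4 0.4 0.1 -1; 0.262 -0.091 -0.001 -0.4 0.4 0.1 -1; 0.291 -0.101 0.005 -0.4 0.4 0.1 -1"}}

```text
clock: 52.55
tool_pos: [0.5533, -0.0549, 0.2101]
orientation: [180.0, 0.0, -92.1]
force: [-0.2, -0.7, -1.5]
opening: 0.0251
```

```bash
python3 - <<'E'
from pp import *
st()
B=np.array([.570,-.1103,0]); R=down(-92)
rows([(B+[0,0,.19],R,-1,3),(B+[0,0,.17],R,-1,3),(B+[0,0,.17],R,-1,2)])
E
```

```text
{'clock': 52.55, 'joint_pos': [14.4846, 10.0889, -15.8567, -0.0461, -64.0861, -16.52], 'tool_pos': [0.5533, -0.0549, 0.2101], 'orientation': [179.9578, 0.0307, -92.0555], 'force': [-0.1523, -0.7253, -1.5473], 'opening': 0.0251}
0.018 -0.006 0.007 0.0 0.0 -0.0 -1; 0.037 -0.012 0.013 0.0 0.0 -0.0 -1; 0.055 -0.019 0.020 0.0 0.0 -0.1 -1; 0.055 -0.019 0.027 0.0 0.0 -0.1 -1; 0.055 -0.019 0.033 0.0 0.0 -0.1 -1; 0.055 -0.019 0.040 0.0 0.0 -0.1 -1; 0.055 -0.019 0.040 0.0 0.0 -0.1 -1; 0.055 -0.019 0.040 0.0 0.0 -0.1 -1
```

Emit:
{"fn": "jog_arm", "kwargs": {"targets": "0.018 -0.006 0.005 0 0 0 -1; 0.037 -0.012 0.01 0 0 0 -1; 0.055 -0.019 0.016 0 0 0 -1; 0.055 -0.019 0.024 0 0 0 -1; 0.055 -0.019 0.032 0 0 0 -1; 0.055 -0.019 0.04 0 0 0 -1; 0.055 -0.019 0.04 0 0 0 -1; 0.055 -0.019 0.04 0 0 0 -1"}}

```text
clock: 53.55
tool_pos: [0.5705, -0.1102, 0.1704]
orientation: [180.0, 0.0, -92.0]
force: [0.8, 0.2, -2.3]
opening: 0.025
```

```bash
python3 - <<'E'
from pp import *
st()
B=np.array([.570,-.1103,0]); R=down(-92)
rows([(B+[0,0,.1385],R,-1,7),(B+[0,0,.1385],R,-1,1)])
s=snapshot("scene"); save(s,"s24",(200,130,320,250),5)
t=snapshot("top"); save(t,"t24",(340,150,480,290),5)
E
```

```text
{'clock': 53.55, 'joint_pos': [8.3198, 14.2495, -15.9779, -0.0349, -59.7849, -10.3243], 'tool_pos': [0.5705, -0.1102, 0.1704], 'orientation': [179.9824, 0.0274, -92.0221], 'force': [0.7927, 0.1789, -2.255], 'opening': 0.025}
0.000 0.000 0.005 0.0 0.0 -0.0 -1; 0.000 0.000 0.009 0.0 0.0 -0.0 -1; 0.000 0.000 0.014 0.0 0.0 -0.0 -1; 0.000 0.000 0.018 0.0 0.0 -0.0 -1; 0.000 0.000 0.023 0.0 0.0 -0.0 -1; 0.000 0.000 0.027 0.0 0.0 -0.0 -1; 0.000 0.000 0.032 0.0 0.0 -0.0 -1; 0.000 0.000 0.032 0.0 0.0 -0.0 -1
```

View pics/s24.png

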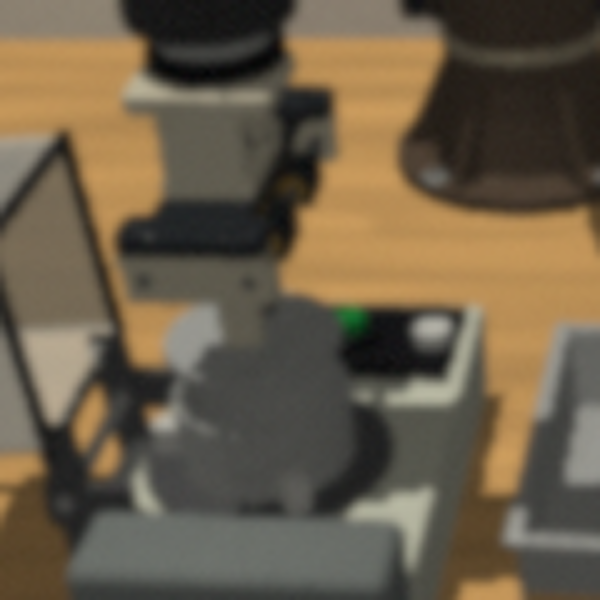

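View pics/t24.png

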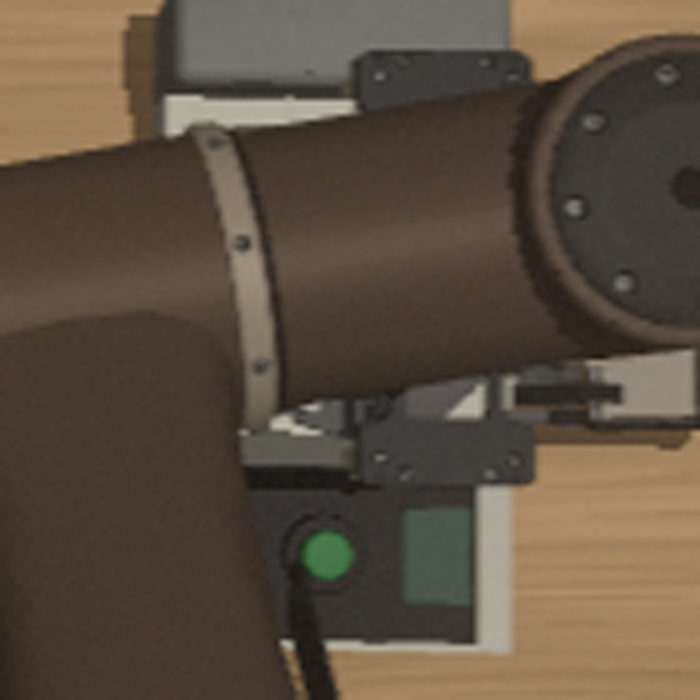

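Emit:
{"fn": "jog_arm", "kwargs": {"targets": "0 0 0.005 0 0 0 -1; 0 0 0.009 0 0 0 -1; 0 0 0.013 0 0 0 -1; 0 0 0.017 0 0 0 -1; 0 0 0.021 0 0 0 -1; 0 0 0.025 0 0 0 -1; 0 0 0.029 0 0 0 -1; 0 0 0.031 0 0 0 -1"}}

```text
clock: 54.65
tool_pos: [0.5704, -0.1103, 0.1394]
orientation: [180.0, 0.0, -92.0]
force: [-6.4, 3.1, 11.8]
opening: 0.025
```

```bash
python3 - <<'E'
from pp import *
st()
E
```

```text
{'clock': 54.65, 'joint_pos': [8.31, 15.889, -18.2047, -0.0334, -55.9234, -10.3232], 'tool_pos': [0.5704, -0.1103, 0.1394], 'orientation': [179.9783, 0.0241, -92.0319], 'force': [-6.3656, 3.0784, 11.845], 'opening': 0.025}
```

Emit:
{"fn": "jog_arm", "kwargs": {"targets": "0 0 0 0 0 0 -0.2; 0 0 0 0 0 0 0; 0 0 0 0 0 0 0.2; 0 0 0 0 0 0 0.2; 0 0 -0.03 0 0 0 0.2; 0 0 -0.07 0 0 0 0.2; 0 0 -0.12 0 0 0 0.2; 0 0 -0.15 0 0 0 0.2"}}

```text
clock: 55.65
tool_pos: [0.5711, -0.1105, 0.2923]
orientation: [-179.8, 0.0, -92.0]
force: [0.0, 1.0, -0.0]
opening: 0.0528
```

```bash
python3 - <<'E'
from pp import *
st()
n=now()
# go over open handle
H=np.array([.5585,-.3816,0])
rows(ytpath(n,(np.array([.56,-.2,.36]),-60,0),4,-.4)+ytpath((np.array([.56,-.2,.36]),-60,0),(H+[0,0,.36],-2,0),6,-.4))
s=snapshot("scene"); save(s,"s25",(200,130,320,250),5)
E
```

```text
{'clock': 55.65, 'joint_pos': [8.3022, 9.6323, -5.5699, 0.0069, -74.6359, -10.3267], 'tool_pos': [0.5711, -0.1105, 0.2923], 'orientation': [-179.8396, 0.0225, -92.0226], 'force': [0.0224, 1.0221, -0.0175], 'opening': 0.0528}
0.022 0.002 -0.017 -0.2 -0.0 -8.0 -0.4; 0.045 0.004 -0.034 -0.2 -0.0 -16.0 -0.4; 0.067 0.006 -0.051 -0.2 -0.0 -24.0 -0.4; 0.090 0.008 -0.068 -0.2 -0.0 -32.0 -0.4; 0.120 0.007 -0.068 -0.2 -0.0 -41.7 -0.4; 0.150 0.006 -0.068 -0.2 -0.1 -51.4 -0.4; 0.181 0.005 -0.068 -0.2 -0.1 -61.0 -0.4; 0.211 0.004 -0.068 -0.2 -0.1 -70.7 -0.4
0.011 0.028 0.000 0.0 0.0 -9.7 -0.4; 0.022 0.057 0.000 0.0 0.0 -19.3 -0.4; 0.022 0.057 0.000 0.0 0.0 -19.3 -0.4; 0.022 0.057 0.000 0.0 0.0 -19.3 -0.4; 0.022 0.057 0.000 0.0 0.0 -19.3 -0.4; 0.022 0.057 0.000 0.0 0.0 -19.3 -0.4; 0.022 0.057 0.000 0.0 0.0 -19.3 -0.4; 0.022 0.057 0.000 0.0 0.0 -19.3 -0.4
```

View pics/s25.png

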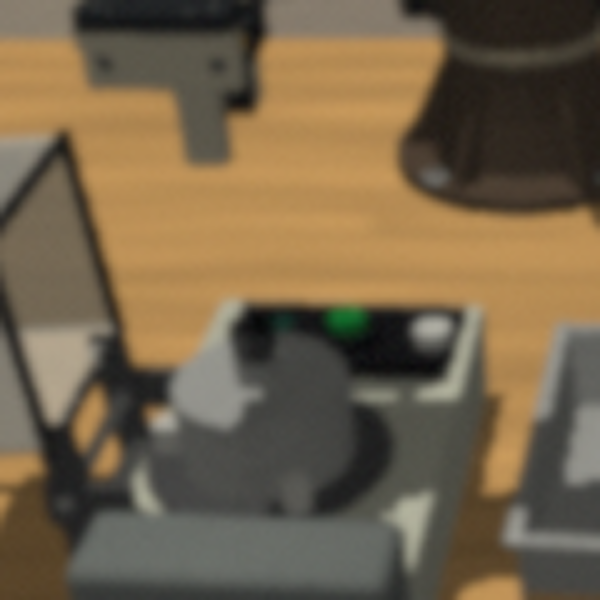

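Emit:
{"fn": "jog_arm", "kwargs": {"targets": "0.022 0.002 -0.025 0 0 -8 -0.4; 0.045 0.004 -0.05 0 0 -16 -0.4; 0.067 0.006 -0.065 0 0 -24 -0.4; 0.09 0.008 -0.068 -0.1 0 -32 -0.4; 0.12 0.007 -0.068 -0.1 0 -41.7 -0.4; 0.15 0.006 -0.068 -0.1 0 -51.4 -0.4; 0.181 0.005 -0.068 -0.2 0 -61 -0.4; 0.211 0.004 -0.068 -0.2 0 -70.7 -0.4"}}

```text
clock: 56.7
tool_pos: [0.5604, -0.3226, 0.3637]
orientation: [180.0, -0.3, -21.0]
force: [0.2, 0.3, 0.0]
opening: 0.0263
```

Emit:
{"fn": "jog_arm", "kwargs": {"targets": "0.011 0.028 0 0 0 -9.7 -0.4; 0.022 0.057 0 0 0 -19.3 -0.4; 0.022 0.057 0 0 0 -19.3 -0.4; 0.022 0.057 0 0 0 -19.3 -0.4; 0.022 0.057 0 0 0 -19.3 -0.4; 0.022 0.057 0 0 0 -19.3 -0.4; 0.022 0.057 0 0 0 -19.3 -0.4; 0.022 0.057 0 0 0 -19.3 -0.4"}}

```text
clock: 57.7
tool_pos: [0.5606, -0.3834, 0.364]
orientation: [179.9, -0.3, -1.7]
force: [0.5, -0.5, 0.1]
opening: 0.026
```

```bash
python3 - <<'E'
from pp import *
st()
t=snapshot("top"); save(t,"t26",(340,150,520,290),4)
W=cloud(t); Z=W[...,2]; q=np.hypot(W[...,0]-.57,W[...,1]+.1103)
k=(q<.07)&(Z>.165)&(Z<.18); f=(q<.07)&(Z>.125)&(Z<.142)
print("knob",W[k].mean(0),k.sum()); P=W[f]; print(cv2.minEnclosingCircle((P[:,:2]*1000).astype(np.float32)),np.median(P[:,2]))
c=np.linalg.lstsq(np.c_[P[:,:2]-[.57,-.11],np.ones(len(P))],P[:,2],rcond=None)[0]; print("tilt",np.degrees(np.arctan(c[:2])),c[2])
H=np.array([.5575,-.3835,0]); R=down(-2); ht=.2295-.0188
rows([(H+[0,0,.32],R,-.4,2),(H+[0,0,ht],R,-.4,4),(H+[0,0,ht],R,-.4,2)])
s=snapshot("scene"); save(s,"s26",(120,80,320,250),4)
E
```

```text
{'clock': 57.7, 'joint_pos': [-17.9439, 18.0961, 14.535, 0.0421, -86.151, 106.2727], 'tool_pos': [0.5606, -0.3834, 0.364], 'orientation': [179.879, -0.2645, -1.6683], 'force': [0.5261, -0.4796, 0.0721], 'opening': 0.026}
knob [ 0.5711114  -0.10968482  0.17191836] 94
((570.8296508789062, -109.64141082763672), 52.29008865356445) 0.13343790246773893
tilt [ 0.38264302 -0.05024045] 0.13337450735780387
-0.002 -0.000 0.022 0.1 -0.1 0.2 -0.4; -0.003 -0.000 0.044 0.1 -0.3 0.3 -0.4; -0.003 -0.000 0.071 0.1 -0.3 0.3 -0.4; -0.004 -0.000 0.099 0.1 -0.3 0.3 -0.4; -0.004 -0.000 0.126 0.1 -0.3 0.3 -0.4; -0.004 -0.000 0.153 0.1 -0.3 0.3 -0.4; -0.004 -0.000 0.153 0.1 -0.3 0.3 -0.4; -0.004 -0.000 0.153 0.1 -0.3 0.3 -0.4
```

View pics/t26.png

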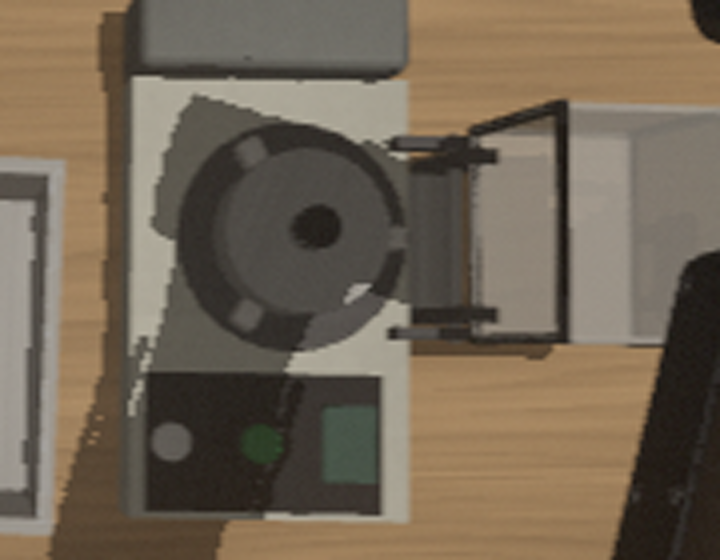

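View pics/s26.png

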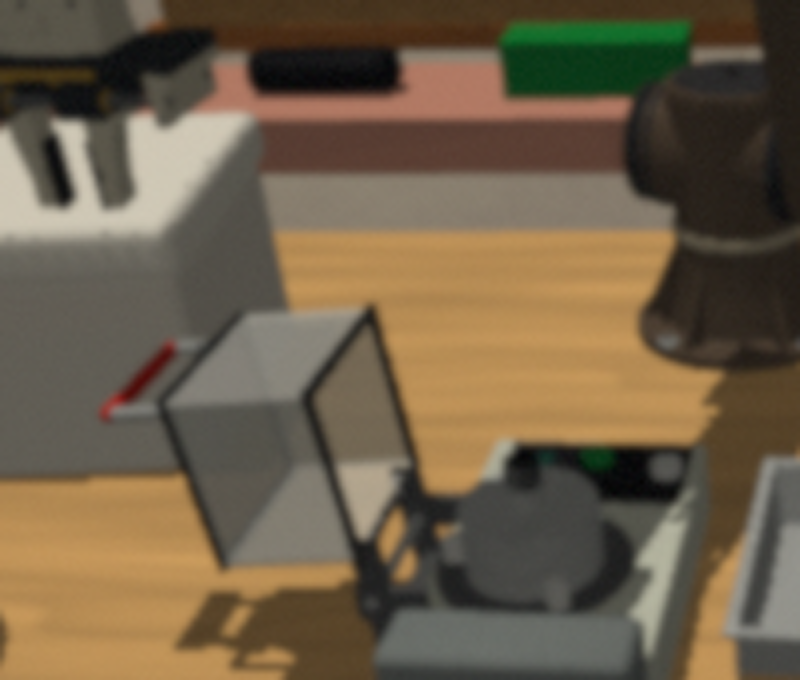

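Emit:
{"fn": "jog_arm", "kwargs": {"targets": "0 0.002 0.03 0 -0.2 0.3 -0.4; 0 0.002 0.06 0 -0.3 0.3 -0.4; 0 0.002 0.09 0 -0.3 0.3 -0.4; 0 0.002 0.12 0 -0.3 0.3 -0.4; 0 0.002 0.14 0 -0.3 0.3 -0.4; 0 0.002 0.154 0 -0.3 0.3 -0.4; 0 0.002 0.154 0 -0.3 0.3 -0.4; 0 0.002 0.154 0 -0.3 0.3 -0.4"}}

```text
clock: 58.8
tool_pos: [0.5617, -0.3862, 0.2109]
orientation: [179.8, -0.0, -2.0]
force: [-0.1, -0.0, 0.4]
opening: 0.026
```

```bash
python3 - <<'E'
from pp import *
theta()
s=snapshot("scene"); save(s,"s27",(120,80,320,250),4)
E
```

```text
{'clock': 58.8, 'joint_pos': [-18.0897, 21.624, 0.1646, 0.1563, -68.4692, 106.0579], 'tool_pos': [0.5617, -0.3862, 0.2109], 'orientation': [179.8405, -0.0283, -1.9745], 'force': [-0.0949, -0.0477, 0.4276], 'opening': 0.026}
r 0.22166707371289882 theta 1.657739521771897 [ 0.56165257 -0.38624637  0.22970426]
```

View pics/s27.png

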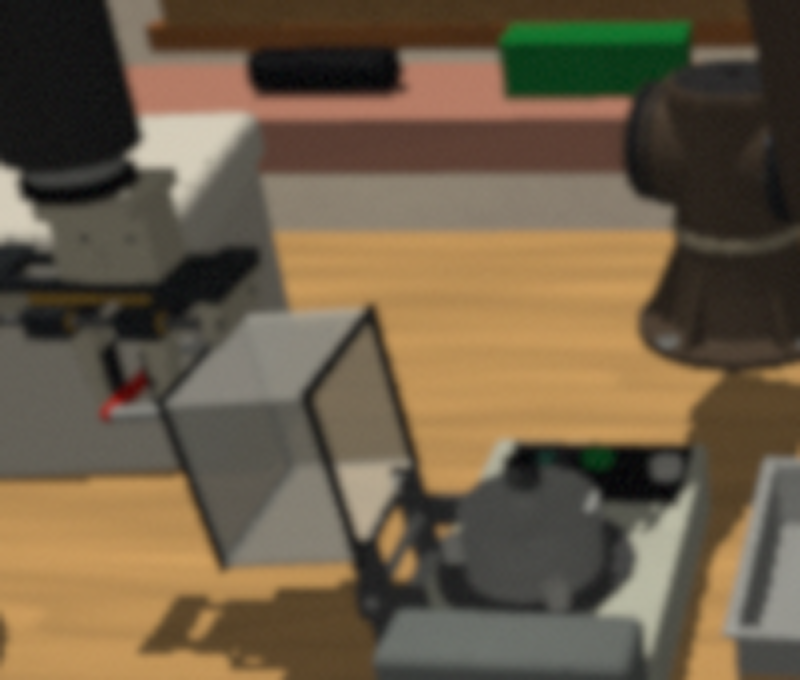

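Emit:
{"fn": "jog_arm", "kwargs": {"targets": "0 0 0 0.1 0 0 -1; 0 0 0 0.1 0 0 -1; 0 0 0 0.1 0 0 -1; 0 0 0 0.1 0 0 -1; 0 0 0 0.1 0 0 -1; 0 -0.005 -0.005 0.1 0 0 -1; 0 -0.012 -0.012 0.1 0 0 -1; 0 -0.02 -0.018 0.1 0 0 -1"}}

```text
clock: 59.85
tool_pos: [0.5629, -0.3669, 0.2303]
orientation: [179.8, -0.1, -2.0]
force: [2.3, -4.1, 1.3]
opening: 0.0108
```

```bash
cat > arc.py <<'E'
from pp import *
def arc(t0,t1,n=8):
    r=np.hypot(158,154)/1000;a0=np.arctan2(154,158)
    for t in np.linspace(t0,t1,n+1)[1:]:
        print("0 %.3f %.3f 0 0 0 -1;"%(r*(np.cos(a0+t0)-np.cos(a0+t)), -r*(np.sin(a0+t)-np.sin(a0+t0))),end=" ")
    print()
E
python3 - <<'E'
from arc import *
theta(); arc(1.54,1.0);arc(1.0,.5);arc(.5,0)
E
```

```text
{'clock': 59.85, 'joint_pos': [-16.4216, 20.0088, 0.316, 0.1565, -70.1392, 104.397], 'tool_pos': [0.5629, -0.3669, 0.2303], 'orientation': [179.8155, -0.1261, -1.9715], 'force': [2.3467, -4.0591, 1.2662], 'opening': 0.0108}
r 0.22133280898582303 theta 1.5336993590436263 [ 0.56286595 -0.36685934  0.24912002]
0 -0.011 -0.010 0 0 0 -1; 0 -0.023 -0.019 0 0 0 -1; 0 -0.036 -0.027 0 0 0 -1; 0 -0.049 -0.034 0 0 0 -1; 0 -0.062 -0.040 0 0 0 -1; 0 -0.076 -0.046 0 0 0 -1; 0 -0.090 -0.050 0 0 0 -1; 0 -0.105 -0.053 0 0 0 -1; 
0 -0.014 -0.002 0 0 0 -1; 0 -0.027 -0.004 0 0 0 -1; 0 -0.041 -0.004 0 0 0 -1; 0 -0.055 -0.004 0 0 0 -1; 0 -0.069 -0.003 0 0 0 -1; 0 -0.082 -0.001 0 0 0 -1; 0 -0.096 0.002 0 0 0 -1; 0 -0.109 0.005 0 0 0 -1; 
0 -0.013 0.004 0 0 0 -1; 0 -0.026 0.010 0 0 0 -1; 0 -0.038 0.016 0 0 0 -1; 0 -0.050 0.023 0 0 0 -1; 0 -0.062 0.030 0 0 0 -1; 0 -0.073 0.038 0 0 0 -1; 0 -0.083 0.047 0 0 0 -1; 0 -0.093 0.057 0 0 0 -1;
```

Emit:
{"fn": "jog_arm", "kwargs": {"targets": "0 -0.011 -0.01 0.1 0 0 -1; 0 -0.023 -0.019 0.1 0 0 -1; 0 -0.036 -0.027 0.1 0 0 -1; 0 -0.049 -0.034 0.1 0 0 -1; 0 -0.062 -0.04 0.1 0 0 -1; 0 -0.076 -0.046 0.1 0 0 -1; 0 -0.09 -0.05 0.1 0 0 -1; 0 -0.105 -0.053 0.1 0 0 -1"}}

```text
clock: 60.85
tool_pos: [0.5672, -0.2614, 0.2849]
orientation: [179.8, -0.3, -2.0]
force: [2.8, -4.1, 7.3]
opening: 0.0111
```

```bash
python3 - <<'E'
from arc import *
theta(); arc(.99,.5)
E
```

```text
{'clock': 60.85, 'joint_pos': [-6.7624, 13.866, -1.1857, 0.1522, -74.644, 94.7701], 'tool_pos': [0.5672, -0.2614, 0.2849], 'orientation': [179.8283, -0.291, -1.952], 'force': [2.8264, -4.0603, 7.3432], 'opening': 0.0111}
r 0.22290706231957452 theta 0.9920168625337814 [ 0.56717861 -0.26137287  0.30373417]
0 -0.013 -0.002 0 0 0 -1; 0 -0.027 -0.004 0 0 0 -1; 0 -0.040 -0.004 0 0 0 -1; 0 -0.054 -0.004 0 0 0 -1; 0 -0.067 -0.003 0 0 0 -1; 0 -0.081 -0.001 0 0 0 -1; 0 -0.094 0.002 0 0 0 -1; 0 -0.107 0.006 0 0 0 -1;
```

Emit:
{"fn": "jog_arm", "kwargs": {"targets": "0 -0.014 -0.001 0.1 0.2 0 -1; 0 -0.027 -0.002 0.1 0.2 0 -1; 0 -0.041 -0.002 0.1 0.2 0 -1; 0 -0.055 -0.002 0.1 0.2 0 -1; 0 -0.068 -0.001 0.1 0.2 0 -1; 0 -0.082 0.001 0.1 0.2 0 -1; 0 -0.095 0.004 0.1 0.2 0 -1; 0 -0.108 0.008 0.1 0.2 0 -1"}}

```text
clock: 61.85
tool_pos: [0.5716, -0.1522, 0.2769]
orientation: [180.0, -0.6, -1.9]
force: [5.8, 0.4, 5.3]
opening: 0.0109
```

```bash
python3 - <<'E'
from arc import *
theta(); arc(.49,0.02)
E
```

```text
{'clock': 61.85, 'joint_pos': [4.0824, 10.7328, -6.2446, 0.1156, -72.4462, 83.9499], 'tool_pos': [0.5716, -0.1522, 0.2769], 'orientation': [179.9508, -0.5848, -1.9332], 'force': [5.7504, 0.3577, 5.3374], 'opening': 0.0109}
r 0.22084757584065645 theta 0.4932380242409976 [ 0.5716349  -0.15221786  0.29565612]
0 -0.012 0.004 0 0 0 -1; 0 -0.024 0.009 0 0 0 -1; 0 -0.036 0.015 0 0 0 -1; 0 -0.047 0.021 0 0 0 -1; 0 -0.058 0.028 0 0 0 -1; 0 -0.068 0.036 0 0 0 -1; 0 -0.078 0.044 0 0 0 -1; 0 -0.088 0.053 0 0 0 -1;
```

Emit:
{"fn": "jog_arm", "kwargs": {"targets": "0 -0.012 0.004 0 0 0 -1; 0 -0.024 0.009 0 -0.3 0 -1; -0.001 -0.036 0.015 0 -0.5 0 -1; -0.001 -0.047 0.021 0 -0.5 0 -1; -0.002 -0.058 0.028 0 -0.5 0 -1; -0.002 -0.068 0.036 0 -0.5 0 -1; -0.002 -0.078 0.044 0 -0.5 0 -1; -0.002 -0.088 0.053 0 -0.5 0 -1"}}

```text
clock: 62.85
tool_pos: [0.5745, -0.0632, 0.2236]
orientation: [180.0, -0.2, -1.9]
force: [10.3, -1.4, -1.0]
opening: 0.0109
```

```bash
python3 - <<'E'
from arc import *
theta()
E
```

```text
{'clock': 62.85, 'joint_pos': [13.1605, 11.447, -12.3592, 0.094, -65.9929, 74.889], 'tool_pos': [0.5745, -0.0632, 0.2236], 'orientation': [179.9693, -0.2163, -1.9124], 'force': [10.3236, -1.3955, -1.0064], 'opening': 0.0109}
r 0.22111897522322296 theta 0.019223743379796265 [ 0.57448609 -0.06322771  0.2423528 ]
```

Emit:
{"fn": "jog_arm", "kwargs": {"targets": "-0.001 -0.001 0.002 0 0 0 -1; -0.002 -0.002 0.004 0 0 0 -1; -0.002 -0.002 0.0045 0 0 0 -1; -0.002 -0.002 0.0045 0 0 0 -0.4; -0.002 -0.002 0.0045 0 0 0 -0.3; -0.002 -0.002 0.0045 0 0 0 -0.3; -0.002 -0.002 -0.03 0 0 0 -0.3; -0.002 -0.002 -0.08 0 0 0 -0.3"}}

```text
clock: 63.85
tool_pos: [0.5708, -0.0613, 0.3026]
orientation: [179.9, 0.1, -1.9]
force: [1.3, 0.5, 0.3]
opening: 0.0306
```

```bash
python3 - <<'E'
from arc import *
st()
t=snapshot("top"); save(t,"t28",(340,150,520,290),4)
for k in ("start_top","hood_handle"):
    for x in models.spot_point(k,t)[:2]: print(k,x["conf"],x["uv"],world(t,x["uv"]))
s=snapshot("scene"); save(s,"s28",(160,100,340,250),4)
g=t["img"].astype(int); m=(g[...,1]>g[...,0]+25)&(g[...,1]>g[...,2]+20); v,u=np.where(m); W=cloud(t); 
sel=m&(np.abs(W[...,0]-.437)<.02)&(np.abs(W[...,1]+.085)<.025); print("green",sel.sum(),W[sel].mean(0) if sel.sum() else None)
E
```

```text
{'clock': 63.85, 'joint_pos': [13.4242, 8.7777, -5.3108, 0.0543, -75.9951, 74.6228], 'tool_pos': [0.5708, -0.0613, 0.3026], 'orientation': [179.927, 0.0665, -1.9398], 'force': [1.2687, 0.4739, 0.3293], 'opening': 0.0306}
start_top 0.58 [215.9, 266.8] [0.42604257 0.42150884 0.0046252 ]
start_top 0.51 [406.5, 258.9] [ 0.44077808 -0.08683017  0.10218068]
green 73 [ 0.43664234 -0.08382074  0.09736379]
```

View pics/t28.png

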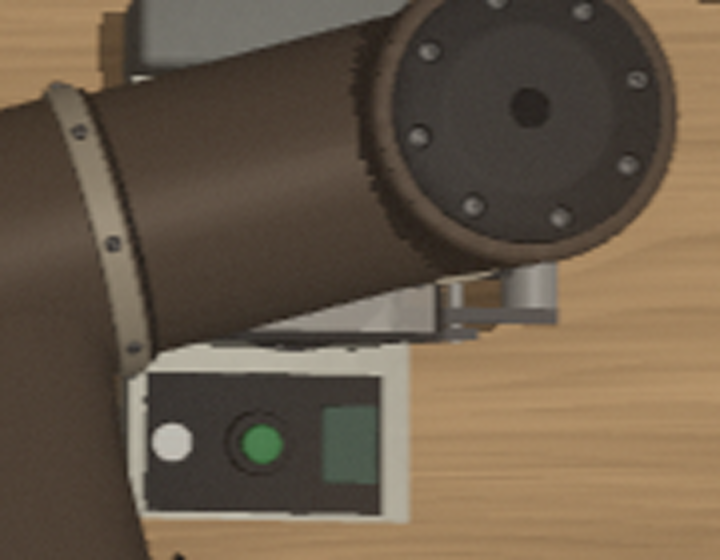

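View pics/s28.png

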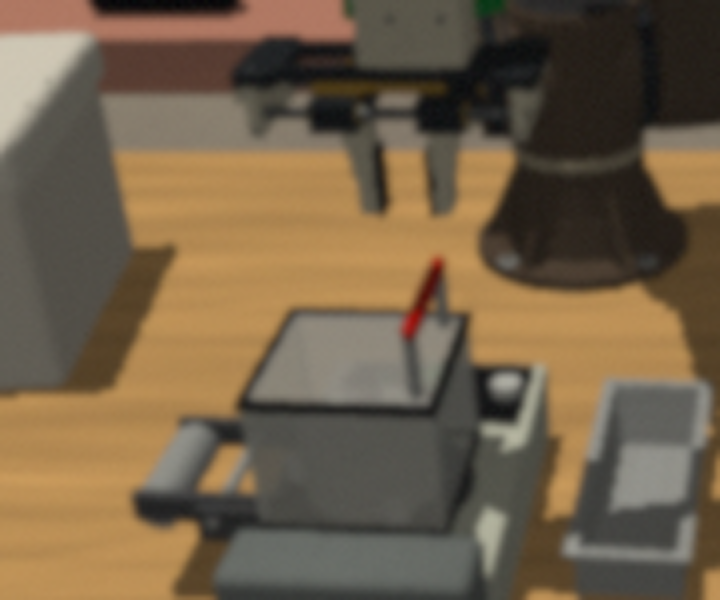

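```bash
python3 - <<'E'
from arc import *
st(); G=np.array([.4366,-.0840,0]); R=down(-2)
w=[(G+[0,0,.31],R,-1,4),(G+[0,0,.25],R,-1,2),(G+[0,0,.14],R,-1,4),(G+[0,0,.115],R,-1,3),(G+[0,0,.115],R,-1,3)]
rows(w)
from kin import fk
from clr import one
j=np.array(telemetry.get_obs()["joint_pos"])
for x in w: j,c=one(x[0],x[1],j); print(np.round(j,1),c)
E
```

```text
{'clock': 64.05, 'joint_pos': [13.4217, 8.6508, -5.2745, 0.0688, -75.8027, 74.6258], 'tool_pos': [0.5721, -0.0611, 0.3042], 'orientation': [-179.9923, -0.28, -1.9358], 'force': [0.8379, -0.0832, -0.9435], 'opening': 0.0308}
-0.034 0.007 -0.002 -0.0 -0.1 0.0 -1; -0.067 0.014 -0.003 -0.0 -0.1 0.0 -1; -0.101 0.021 -0.005 -0.0 -0.2 0.0 -1; -0.135 0.027 -0.006 -0.0 -0.3 0.1 -1; -0.135 0.027 0.024 -0.0 -0.3 0.1 -1; -0.135 0.027 0.054 -0.0 -0.3 0.1 -1; -0.135 0.027 0.081 -0.0 -0.3 0.1 -1; -0.135 0.027 0.109 -0.0 -0.3 0.1 -1
-0.000 -0.000 0.027 0.0 0.0 0.0 -1; -0.000 -0.000 0.055 0.0 0.0 0.0 -1; -0.000 -0.000 0.063 0.0 0.0 0.0 -1; -0.000 -0.000 0.072 0.0 0.0 0.0 -1; -0.000 -0.000 0.080 0.0 0.0 0.0 -1; -0.000 -0.000 0.080 0.0 0.0 0.0 -1; -0.000 -0.000 0.080 0.0 0.0 0.0 -1; -0.000 -0.000 0.080 0.0 0.0 0.0 -1
[ 14.7  -4.7 -18.5  -0.  -76.2  73.3] 3.2859157811744373e-19
[ 14.7  -2.8 -24.5  -0.  -68.3  73.3] 2.9194912317673654e-20
[ 14.7   3.1 -34.3   0.  -52.6  73.3] 7.875794719918934e-29
[ 14.7   5.  -36.2   0.  -48.8  73.3] 2.783241260831065e-28
[ 14.7   5.  -36.2   0.  -48.8  73.3] 2.783241260831065e-28
```

Emit:
{"fn": "jog_arm", "kwargs": {"targets": "-0.034 0.007 -0.002 0 -0.1 0 -1; -0.067 0.014 -0.003 0 -0.1 0 -1; -0.101 0.021 -0.005 0 -0.2 0 -1; -0.135 0.027 -0.006 0 -0.3 0.1 -1; -0.135 0.027 0.024 0 -0.3 0.1 -1; -0.135 0.027 0.054 0 -0.3 0.1 -1; -0.135 0.027 0.081 0 -0.3 0.1 -1; -0.135 0.027 0.109 0 -0.3 0.1 -1"}}

```text
clock: 65.05
tool_pos: [0.4355, -0.0838, 0.1925]
orientation: [180.0, 0.2, -2.1]
force: [0.1, -0.6, -0.4]
opening: 0.0003
```

```bash
python3 - <<'E'
from arc import *
st(); G=np.array([.4366,-.0840,0]); R=down(-2)
rows([(G+[0,0,.14],R,-1,3),(G+[0,0,.11],R,-1,3),(G+[0,0,.11],R,-1,2)])
E
```

```text
{'clock': 65.05, 'joint_pos': [14.7036, -0.151, -29.8631, -0.0439, -60.4395, 73.2586], 'tool_pos': [0.4355, -0.0838, 0.1925], 'orientation': [179.9928, 0.1561, -2.0595], 'force': [0.1276, -0.5865, -0.4037], 'opening': 0.0003}
0.000 0.000 0.017 0.0 0.1 -0.0 -1; 0.001 0.000 0.035 0.0 0.1 -0.0 -1; 0.001 0.000 0.052 0.0 0.2 -0.1 -1; 0.001 0.000 0.062 0.0 0.2 -0.1 -1; 0.001 0.000 0.072 0.0 0.2 -0.1 -1; 0.001 0.000 0.082 0.0 0.2 -0.1 -1; 0.001 0.000 0.082 0.0 0.2 -0.1 -1; 0.001 0.000 0.082 0.0 0.2 -0.1 -1
```

Emit:
{"fn": "jog_arm", "kwargs": {"targets": "0 0 0.017 0 0.1 0 -1; 0.001 0 0.035 0 0.1 0 -1; 0.001 0 0.052 0 0.2 0 -1; 0.001 0 0.062 0 0.2 0 -1; 0.001 0 0.072 0 0.2 0 -1; 0.001 0 0.082 0 0.2 0 -1; 0.001 0 0.082 0 0.2 0 -1; 0.001 0 0.082 0 0.2 0 -1"}}

```text
clock: 66.05
tool_pos: [0.4365, -0.0838, 0.1107]
orientation: [180.0, -0.1, -2.1]
force: [-0.3, 0.5, 0.1]
opening: 0.0005
```

```bash
python3 - <<'E'
from arc import *
st(); s=snapshot("scene"); save(s,"s29",(160,100,340,250),4)
t=snapshot("top"); save(t,"t29",(340,150,520,290),4)
E
```

```text
{'clock': 66.05, 'joint_pos': [14.7249, 5.2437, -36.5896, 0.0342, -48.1072, 73.1989], 'tool_pos': [0.4365, -0.0838, 0.1107], 'orientation': [179.9928, -0.0643, -2.0534], 'force': [-0.3364, 0.4706, 0.0738], 'opening': 0.0005}
```

View pics/s29.png

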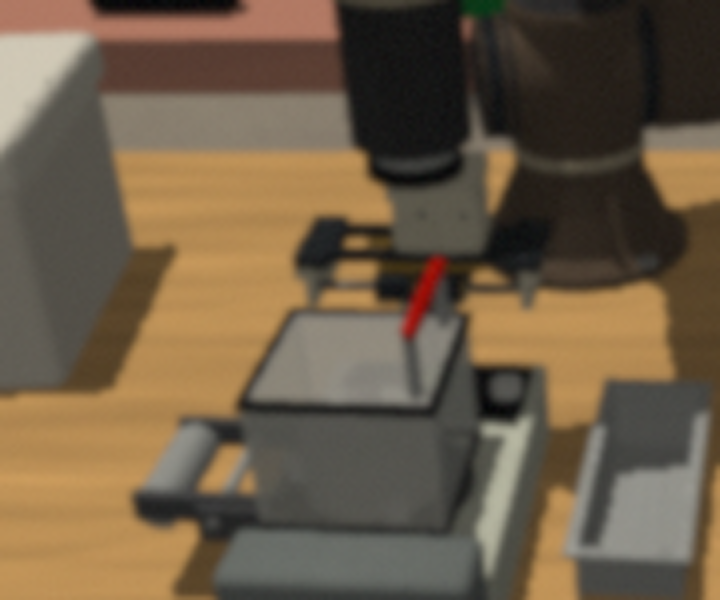

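View pics/t29.png

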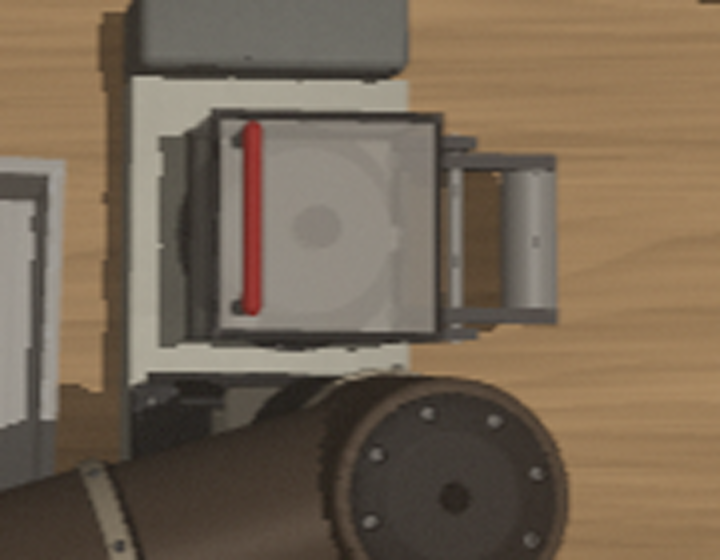

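Emit:
{"fn": "jog_arm", "kwargs": {"targets": "0 0 0.006 0 0 0 -1; 0 0 0.012 0 0 0 -1; 0 0 0.016 0 0 0 -1; 0 0 0.019 0 0 0 -1; 0 0 0.022 0 0 0 -1; 0 0 0.024 0 0 0 -1; 0 0 0.0255 0 0 0 -1; 0 0 0.0255 0 0 0 -1"}}

```text
clock: 67.15
tool_pos: [0.437, -0.0839, 0.0901]
orientation: [179.9, -0.2, -1.9]
force: [-24.5, 10.5, 68.2]
opening: 0.0005
```

```bash
python3 - <<'E'
from arc import *
st()
E
```

```text
{'clock': 67.15, 'joint_pos': [14.7655, 6.9147, -38.1646, 0.1451, -44.7593, 73.1965], 'tool_pos': [0.437, -0.0839, 0.0901], 'orientation': [179.9485, -0.184, -1.935], 'force': [-24.5439, 10.5088, 68.1587], 'opening': 0.0005}
```

Emit:
{"fn": "jog_arm", "kwargs": {"targets": "0 0 -0.004 0 0 0 -1; 0 0 -0.01 0 0 0 -1; 0 0 -0.03 0 0 0 -1; 0 0 -0.06 0 0 0 -1; 0 0 -0.1 0 0 0 -1; 0 0 -0.14 0 0 0 -1; 0 0 -0.18 0 0 0 -1; 0 0 -0.21 0 0 0 -1"}}

```text
clock: 68.15
tool_pos: [0.4366, -0.0837, 0.3015]
orientation: [180.0, -0.2, -1.9]
force: [0.2, -0.5, -0.1]
opening: 0.0006
```

Emit:
{"fn": "jog_arm", "kwargs": {"targets": "0 -0.04 -0.01 0 0 0 -1; 0 -0.09 -0.01 0 0 0 -1; 0 -0.14 -0.01 0 0 0 -1; 0 -0.19 -0.01 0 0 0 -1; 0 -0.24 -0.01 0 0 0 -1; 0 -0.29 -0.01 0 0 0 -1; 0 -0.34 -0.01 0 0 0 -1; 0 -0.38 -0.01 0 0 0 -1"}}

```text
clock: 69.15
tool_pos: [0.4493, 0.2982, 0.3104]
orientation: [179.9, -0.2, -1.9]
force: [0.6, 0.0, 0.0]
opening: 0.0008
```

```bash
python3 - <<'E'
from arc import *
st()
t=snapshot("top"); save(t,"t30",(170,110,490,320),2.5)
W=cloud(t); a=np.hypot(W[...,0]-.4366,W[...,1]+.084); Z=W[...,2]
for r in range(0,36,4):
    k=(a>=r/1000)&(a<(r+4)/1000); print(r,k.sum(),np.round(np.nanpercentile(Z[k],[5,50,95]),4))
E
```

```text
{'clock': 69.15, 'joint_pos': [54.5715, 5.0195, -8.7554, 0.225, -76.179, 33.4765], 'tool_pos': [0.4493, 0.2982, 0.3104], 'orientation': [179.9178, -0.2076, -1.8983], 'force': [0.5968, 0.0037, 0.0166], 'opening': 0.0008}
0 8 [0.0937 0.0967 0.101 ]
4 24 [0.0934 0.0983 0.1016]
8 37 [0.0922 0.0972 0.1019]
12 50 [0.0833 0.089  0.097 ]
16 63 [0.0827 0.087  0.0901]
20 88 [0.0741 0.0783 0.0884]
24 90 [0.0743 0.0773 0.0816]
28 114 [0.0736 0.0766 0.0801]
32 122 [0.0733 0.0771 0.0807]
```

View pics/t30.png

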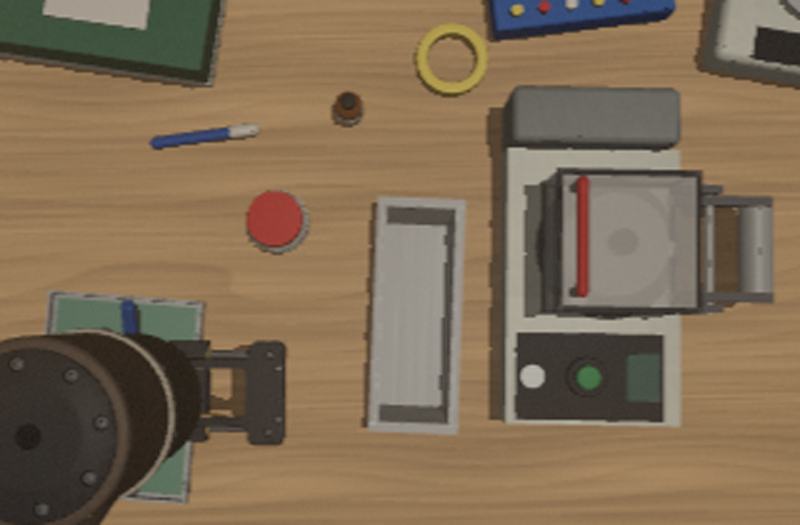

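```bash
python3 - <<'E'
from arc import *
zs=[]
for i in range(8):
    t=snapshot("top"); zs.append(t["range_z"])
z=np.array(zs); print("noise",np.std(z[:,200:300,300:400],axis=0).mean())
t["range_z"]=np.median(z,axis=0); W=cloud(t); Z=W[...,2]
print("deck",np.median(Z[(np.abs(W[...,0]-.5)<.2)&(np.abs(W[...,1]+.015)<.006)&(W[...,0]<.65)]))
sub=np.round(Z[248:276,390:422]*1000).astype(int)
for r in sub: print(" ".join("%3d"%v for v in r))
E
```

```text
noise 0.015258185
deck 0.07543464890399293
 78  77  78  77  76  78  77  77  79  78  79  78  79  78  79  78  77  76  78  77  79  77  77  78  77  79  76  78  79  78  79  78
 76  76  78  80  75  78  78  76  78  77  77  77  79  78  77  78  77  78  77  79  78  78  76  78  79  77  77  76  78  77  79  79
 75  78  77  79  79  76  78  77  78  76  78  78  77  78  77  78  78  78  77  78  78  77  77  79  77  77  77  77  78  76  77  79
 78  78  77  76  79  77  79  79  78  76  78  77  77  77  79  78  79  77  79  77  76  77  77  77  75  77  75  78  76  76  80  80
 78  78  78  76  78  76  77  76  77  80  78  79  76  78  78  77  78  77  78  78  79  77  76  77  79  78  76  78  77  78  79  79
 79  78  77  76  77  76  78  76  77  78  77  87  86  88  88  87  87  86  77  77  78  76  75  76  77  76  78  77  76  77  81  79
 78  78  76  76  76  77  77  77  77  84  87  89  88  87  87  84  87  88  89  78  78  77  79  76  80  78  77  81  78  77  78  79
 76  77  77  76  78  77  77  76  86  88  87  88  87  86  87  84  86  88  88  86  76  77  75  77  77  77  78  78  76  77  80  78
 78  78  77  77  77  77  78  83  
[... 1826 characters left out ...]
  77  77  77  77  78  77  78  78  77  77  78  77  78  78  81
 77  76  78  77  77  77  79  77  78  77  76  78  75  78  79  78  76  77  76  77  79  80  78  77  79  77  77  77  77  78  79  78
 78  78  76  77  78  76  77  77  78  77  78  78  78  77  77  79  77  76  77  75  79  78  76  78  78  80  77  78  77  79  75  76
 75  78  78  77  77  77  78  76  78  77  78  78  77  78  78  77  77  78  77  78  76  78  78  79  78  78  78  77  77  79  76  78
 78  78  77  79  78  78  78  78  78  77  78  78  77  79  79  76  77  79  78  80  77  78  78  78  76  79  78  78  77  76  78  77
 75  77  79  78  77  77  78  78  78  77  78  78  77  79  77  78  77  77  79  78  77  77  78  77  77  77  75  78  79  78  79  78
```

```bash
python3 - <<'E'
from arc import *
st()
s=snapshot("scene"); save(s,"s31",(200,120,480,300),2.8)
E
```

```text
{'clock': 69.6, 'joint_pos': [54.3644, 4.8115, -8.8539, 0.2322, -76.2059, 33.5895], 'tool_pos': [0.4496, 0.2954, 0.3115], 'orientation': [179.9824, -0.2591, -1.991], 'force': [-1.1098, -0.0503, 0.3333], 'opening': 0.0003}
```

View pics/s31.png

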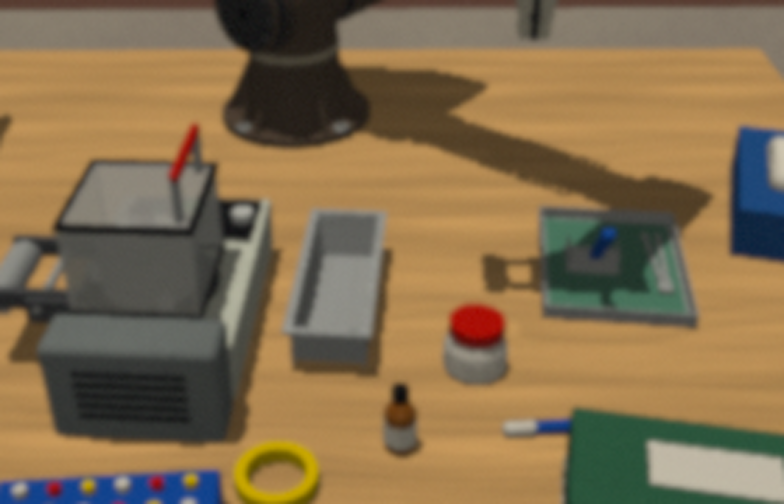

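Everything is in place: the hood is shut, the pan is empty, the scoop lies in the tray and the other items have not moved. I'm handing the job in.

```bash
python3 -c "
from plant import job
print(job.close_job())"
```

```text
the job is handed in; nothing more can be done
None
```

The job is handed in, after about 70 s of the 208 s allowed; it gave no verdict. I opened the hood until it rested by itself, moved all six bones with the scoop in two trips (five, then one), and put the scoop back where it had lain. Then I seated the lid, shut the hood and pressed the green button.

**Last checks:**
- **Bones:** the pan is empty and no bone shows on the bench or the mill. The pile's highest point was about 16 mm below the bowl's rim. I did not count six separate bones in the bowl; that follows from the scoop loads and the empty pan.
- **Lid:** it had been knocked about 28 mm aside before I reached it, so I measured it again. Seated, its flange was at the right height, within about 1 mm of centred and tilted about 0.4°.
- **Hood:** it looks shut in both camera views. I have no direct reading of its angle.
- **Button:** the finger tips stopped hard at 90.1 mm. The button's top measured about 97.5 mm and its surround 87.5 mm, so it went down its full 6 mm. It measured 97.5 mm again after I let go. That height disagrees with the listed "about 93 mm".
- **Press force:** the press peaked at about 68 N at the wrist, harder than needed but under the 120 N limit. It was the fingers that pressed, not the gripper's body.
- **Scoop, other items and arm:** the scoop lies flat in the tray, the other items are where they started, and the arm ended clear of everything.

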